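# Load the glue press's weight hanger with staggered slotted weights

### The arm

A 6-joint arm with a two-finger parallel gripper is mounted at the origin on the work surface. World frame = base frame: x ahead of the robot, y to its left, z up, the work surface at z = 0. Lengths are in mm, angles in rad, forces in N, time in s.
With the tool pointing down it reaches from about 275 to 725 mm from the base axis. Payload 5.6 kg.
Tool frame: the origin (TCP) lies midway between the tips of the shut fingers; the grasp point (between the pads) lies arm.pinch_z behind it (arm.pinch_z is the distance from the TCP to the grasp point, in mm); z points along the fingers, y is the direction in which the jaws open and shut (so a half turn about z gives the same grasp; the last joint's range is limited). The gripper opens to 85 mm and grips with 20 to 120 N. Pads are 22 mm wide; open, the fingers measure 114 mm over their backs; the gripper's body (76 mm by 85 mm) begins 54 mm behind the grasp point. The pads swing forward as they close: fully open they stand 13 mm farther back than shut.
Start: joints at [-0.902, 0.255, 0.108, 0, -1.424, -0.285], TCP at [205.964, -509.972, 193.883] pointing down, gripper open.
Joint ranges: [-2.95, 2.95], [-1.21, 1.97], [-1.09, 1.5], [-2.87, 1.71], [-2.94, -0.07], [-3.05, 3.05]. Speed limits (rad/s): [2.57, 2.57, 3.14, 3.14, 3.14, 3.14].

### API

Orientations are given as a unit quaternion [w, x, y, z].
In Python, from plant import arm gives the robot as it stands.
- The arm moves only by the tool play_rows, never from a script. Its argument "plan" is a list of rows, each an object of numbers: "dx", "dy", "dz": the shift along the world's x, y, z in cm; "spin": the turn about the world's z in rad; "fingers": the finger opening in cm, from 0 to 8.54. A call has 1 to 20 rows; each row shifts and turns the commanded pose from where the row before left it; what a row does not reach is not made up. A row lasts 1/12 s, in which the tool goes at most 41.7 mm and 7.16 degrees, less where a joint would pass 70% of its speed; a pose out of reach is approached as far as the arm can. A call with a gripper value outside its range is refused whole. The fingers move at their own pace and stop on an object; "squeeze" is the grip in N (left out, the last holds). Time passes only in rows, so rows that do not move let the fingers close. It gives the time, the measured TCP pose, the force and the opening at its end, in the units of the state.
- arm.read_state(): the state, without advancing time (a new reading comes with each control period).
- arm.read_camera(name): name is "scene" or "top" or "wrist"; returns a dict with "color" (480x640x3 uint8, red, green, blue), "depth" (480x640 float32, mm along the optical axis (not along the pixel's ray), 0 where there is no reading), "fx", "fy", "cx", "cy" (pixels), "k1" (the pictures are not rectified: a ray, as slopes to the right and down, at radius r is drawn at 1 + k1 r^2 times it, then the intrinsics apply), "T" (4x4, takes a point from camera to world coordinates). Camera axes: x right, y down, z forward; pixel columns grow to the right and rows downward; lengths in mm; the calibration is good to about 2 mm. A picture is of the moment at which its call begins.
- arm.job_done(): hands the job in, once; it reports no verdict.
The state is a dict: "time": time; "qpos": joint angles; "joint_vel": joint speeds; "joint_efforts": joint torques, N m; "tool_pos": TCP position; "tool_rot": TCP orientation; "contact_force": force on the tool from outside, world axes, zero at the start; "torque": the same for the moment, N m; "opening": finger opening in mm.
Only numpy, scipy, OpenCV 4.12 (cv2) and the standard library are available. Lean on these libraries where they do the work, as an engineer would, in place of code of your own. Each camera call takes 0.05 s, during which the arm holds its last target.

### The job

Three large slotted weights on the bench look alike, but one is hollow and only half as heavy: find it by feel and leave it on the bench. Add the two solid ones to the hanger of the glue press, on top of the weight that hangs there already: slide each in from the side until the rod meets the end of its slot, set it down gently and flat without jolting or leaning on the lever, and let go. Stagger them so that none can slide off, each slot at least a sixth of a turn from the slot directly below, and leave everything else where it is.

Things in the scene. Friction and masses are not known exactly. Their poses are not given: they have to be found in the camera images.
- hanger_seat (a point): Hanger of the glue press: this point is the centre of the top of its round foot plate (48 mm across, 6 mm thick), 70 mm above the bench; z up, x towards the press's column (away from the robot, turned left). An upright 7 mm rod rises from it 177 mm to the lever, so weights go on from the side, not over the top. The rod is locked to the lever and does not swing; sideways it yields 0.3 mm per N at most.
- lever_nose (a point): Front end of the lever bar (22 mm wide, 30 mm high), at its underside, 15 mm in front of the rod. The bar runs back from here over the rod to its pin at the column. Sprung by rubber under the pressure screw: the hanger sinks about 1 mm per 2 N, so 2.4 mm for each solid weight (moving 1.7 mm towards the column); 12 mm below where it was found squeezes the glued joint too hard.
- press: Green bench press, fixed; origin on the bench right under the hanger, x as the hanger's. In front of the rod it has nothing but the lever's nose. Base plate 130 mm wide, 18 mm high, from 55 mm behind the rod; 90 mm round platen with the glued heel under the pressure screw 130 mm behind it, column 270 mm behind it.
- hung_weight: Large slotted weight: cast-iron disc 66 mm across, 22 mm thick, with two flats 56 mm apart (35 mm long) parallel to its slot. Origin: centre of the underside; z up, x towards the slot's mouth. Solid, 0.5 kg. Hangs on the foot plate already, the rod in its slot, which does not point straight away from the robot.
- hung_weight_mouth (a point): Middle of the slot's mouth on the top rim, 33 mm from the disc's centre. 
- weight_1: Large slotted weight: cast-iron disc 66 mm across, 22 mm thick, with two flats 56 mm apart (35 mm long) parallel to its slot. Origin: centre of the underside; z up, x towards the slot's mouth. One of three that look alike, lying flat right of the hanger, slots facing away from the robot and turned left (20 to 60 degrees). Two are solid, 0.5 kg; one is a hollow casting of 0.25 kg. It may lie in any of the three places.
- weight_1_mouth (a point): Middle of the slot's mouth on the top rim, 33 mm from the disc's centre. The slot is 10 mm wide, its mouth's corners chamfered 5 mm; it ends square 4 mm past the disc's centre, so with a 7 mm rod pushed to its end the disc is centred on the rod within 1 mm.
- weight_2: Large slotted weight: cast-iron disc 66 mm across, 22 mm thick, with two flats 56 mm apart (35 mm long) parallel to its slot. Origin: centre of the underside; z up, x towards the slot's mouth. One of three that look alike, lying flat right of the hanger, slots facing away from the robot and turned left (20 to 60 degrees). Two are solid, 0.5 kg; one is a hollow casting of 0.25 kg. It may lie in any of the three places.
- weight_2_mouth (a point): Middle of the slot's mouth on the top rim, 33 mm from the disc's centre. The slot is 10 mm wide, its mouth's corners chamfered 5 mm; it ends square 4 mm past the disc's centre, so with a 7 mm rod pushed to its end the disc is centred on the rod within 1 mm.
- weight_3: Large slotted weight: cast-iron disc 66 mm across, 22 mm thick, with two flats 56 mm apart (35 mm long) parallel to its slot. Origin: centre of the underside; z up, x towards the slot's mouth. One of three that look alike, lying flat right of the hanger, slots facing away from the robot and turned left (20 to 60 degrees). Two are solid, 0.5 kg; one is a hollow casting of 0.25 kg. It may lie in any of the three places.
- weight_3_mouth (a point): Middle of the slot's mouth on the top rim, 33 mm from the disc's centre. The slot is 10 mm wide, its mouth's corners chamfered 5 mm; it ends square 4 mm past the disc's centre, so with a 7 mm rod pushed to its end the disc is centred on the rod within 1 mm.
- small_weight: Bystander: a slotted disc of the same make, but only 44 mm in diameter and 11 mm thick, lying left of the hanger.
- pincers: Bystander: lasting pincers, 230 mm long, 18 mm high, lying on a marble slab (300 by 200 by 16 mm) on the left.
- scissors: Bystander: scissors, about 220 mm long, 10 mm high, lying on the right; origin near the pivot.
- hammer: Bystander: hammer, 260 mm long, lying on the right near the robot.
- glue_jar: Bystander: closed glue jar, 96 mm in diameter, 120 mm high, at the back right.
- tack_bowl: Bystander: clear bowl with tacks, 124 mm across, 50 mm high, at the back.
- heel_lift: Bystander: loose rubber heel lift, 58 by 56 by 8 mm, on the left.
Things that resemble listed ones, but are neither listed nor needed, are in the scene too. Leave any orange look-alike of the weight_3 alone. What is shaped like the weight_1 but green is not meant.

How it is judged (in metres and radians):
At the end, for the whole second after the job is handed in: Two large weights lie at rest and flat (3.4 deg) on the hung one, one on the other (heights within 3.5 mm), all centred on the rod within 4 mm, slot mouths 28 mm (50 deg) or more from the one directly below; the hanger has sunk 4.2 to 5.4 mm, as two solid weights make it (horizontal distance between hung_weight and hanger_seat below 0.004 m and angle between hung_weight's own z axis and vertical below 0.06 rad and linear speed of hung_weight below 0.02 m/s and z of hung_weight in the frame of hanger_seat between -0.0035 and 0.0035 m and ((horizontal distance between each of weight_1, weight_2 and hanger_seat below 0.004 m and angle between each of weight_1, weight_2's own z axis and vertical below 0.06 rad and linear speed of each of weight_1, weight_2 below 0.02 m/s and z of weight_1 in the frame of hanger_seat between 0.0185 and 0.0255 m and z of weight_2 in the frame of hanger_seat between 0.0405 and 0.0475 m and horizontal distance between hung_weight_mouth and weight_1_mouth above 0.028 m and horizontal distance between weight_1_mouth and weight_2_mouth above 0.028 m) or (horizontal distance between each of weight_1, weight_3 and hanger_seat below 0.004 m and angle between each of weight_1, weight_3's own z axis and vertical below 0.06 rad and linear speed of each of weight_1, weight_3 below 0.02 m/s and z of weight_1 in the frame of hanger_seat between 0.0185 and 0.0255 m and z of weight_3 in the frame of hanger_seat between 0.0405 and 0.0475 m and horizontal distance between hung_weight_mouth and weight_1_mouth above 0.028 m and horizontal distance between weight_1_mouth and weight_3_mouth above 0.028 m) or (horizontal distance between each of weight_2, weight_1 and hanger_seat below 0.004 m and angle between each of weight_2, weight_1's own z axis and vertical below 0.06 rad and linear speed of each of weight_2, weight_1 below 0.02 m/s and z of weight_2 in the frame of hanger_seat between 0.0185 and 0.0255 m and z of weight_1 in the frame of hanger_seat between 0.0405 and 0.0475 m and horizontal distance between hung_weight_mouth and weight_2_mouth above 0.028 m and horizontal distance between weight_2_mouth and weight_1_mouth above 0.028 m) or (horizontal distance between each of weight_2, weight_3 and hanger_seat below 0.004 m and angle between each of weight_2, weight_3's own z axis and vertical below 0.06 rad and linear speed of each of weight_2, weight_3 below 0.02 m/s and z of weight_2 in the frame of hanger_seat between 0.0185 and 0.0255 m and z of weight_3 in the frame of hanger_seat between 0.0405 and 0.0475 m and horizontal distance between hung_weight_mouth and weight_2_mouth above 0.028 m and horizontal distance between weight_2_mouth and weight_3_mouth above 0.028 m) or (horizontal distance between each of weight_3, weight_1 and hanger_seat below 0.004 m and angle between each of weight_3, weight_1's own z axis and vertical below 0.06 rad and linear speed of each of weight_3, weight_1 below 0.02 m/s and z of weight_3 in the frame of hanger_seat between 0.0185 and 0.0255 m and z of weight_1 in the frame of hanger_seat between 0.0405 and 0.0475 m and horizontal distance between hung_weight_mouth and weight_3_mouth above 0.028 m and horizontal distance between weight_3_mouth and weight_1_mouth above 0.028 m) or (horizontal distance between each of weight_3, weight_2 and hanger_seat below 0.004 m and angle between each of weight_3, weight_2's own z axis and vertical below 0.06 rad and linear speed of each of weight_3, weight_2 below 0.02 m/s and z of weight_3 in the frame of hanger_seat between 0.0185 and 0.0255 m and z of weight_2 in the frame of hanger_seat between 0.0405 and 0.0475 m and horizontal distance between hung_weight_mouth and weight_3_mouth above 0.028 m and horizontal distance between weight_3_mouth and weight_2_mouth above 0.028 m)) and z of hanger_seat in the frame of press between 0.0646 and 0.0658 m); the robot touches nothing.
It fails at once if the lever is jolted or pressed down, the hanger more than 12 mm below where it was found (z of hanger_seat in the frame of press below 0.058 m).
It fails at once if one of the other things on the bench is moved more than 20 mm (distance of any of small_weight, pincers, scissors, hammer, glue_jar, tack_bowl, heel_lift from where it was at the start of the episode above 0.02 m).
It also fails if it takes over 72 s, if anything falls off the work surface, if the arm or the gripper's body presses on something with over 40 N, if the wrist force passes 120 N, or if a joint passes its speed limit or range.

## Working session

There is one attempt and no reset: what is moved stays moved. The work goes in short steps, Python scripts to look and compute and a tool call to move; the robot and the scene stay as the last step left them, time stands still between calls to the robot, and variables do not carry over. Pictures are saved under pics/ and viewed, and the job is handed in when it is done.

Besides the shell and the picture viewer there is one more tool, called after ">>>" by a JSON object that holds its "op" and its "data", one argument or row to a line. play_rows: Moves the arm, as the interface text tells. Its arguments: {"type":"object","properties":{"plan":{"type":"array"},"squeeze":{"type":"number"}},"required":["plan"]}

```bash
ls; mkdir -p pics
python3 - <<'E'
from plant import arm
import cv2
print(arm.read_state(), arm.pinch_z)
for n in ("scene","top","wrist"):
    c=arm.read_camera(n)
    cv2.imwrite(f"pics/{n}0.png",c["color"][:,:,::-1])
    print(n,c["fx"],c["fy"],c["cx"],c["cy"],c["k1"],c["T"].round(3).tolist())
E
```

```text
pics
{'time': 0.0, 'qpos': array([-9.02373368e-01,  2.55736917e-01,  1.06990266e-01, -4.36295981e-04,
       -1.42389742e+00, -2.84587741e-01]), 'joint_vel': array([-1.28709839e-03,  1.01975127e-03, -2.91315350e-04,  7.18304353e-04,
       -6.51875009e-04,  5.95388611e-05]), 'joint_efforts': array([ 1.69906187e-03, -3.86634958e+01,  2.37938601e+01,  5.36542878e+00,
       -6.15712910e-03,  5.60463513e-05]), 'tool_pos': array([ 205.7816311 , -509.44001442,  193.00139576]), 'tool_rot': array([-2.32024940e-04, -1.90710021e-01,  9.81645959e-01,  9.19922626e-04]), 'contact_force': array([ 0.45575032,  0.42714382, -0.24008219]), 'torque': array([-0.00190586, -0.01709834,  0.00528191]), 'opening': 85.29730658891619} 18.700000000000003
scene 543.3624427480347 543.3624427480347 311.41460666518725 238.33274748935779 -0.028157411645058184 [[0.845, 0.329, -0.423, 1216.732], [0.535, -0.482, 0.694, -1075.46], [0.024, -0.812, -0.582, 1070.631], [0.0, 0.0, 0.0, 1.0]]
top 573.3365119757048 573.3365119757048 314.37064848641245 241.298484236851 -0.02702009097825896 [[0.004, -0.997, 0.073, 412.718], [-1.0, -0.005, -0.012, 6.764], [0.012, -0.073, -0.997, 1652.052], [0.0, 0.0, 0.0, 1.0]]
wrist 348.20140218273906 348.20140218273906 325.77323908234075 235.98268256455532 -0.037894378688829236 [[-0.375, 0.885, 0.276, 135.244], [0.927, 0.357, 0.115, -538.518], [0.003, 0.299, -0.954, 372.902], [0.0, 0.0, 0.0, 1.0]]
```

View pics/scene0.png

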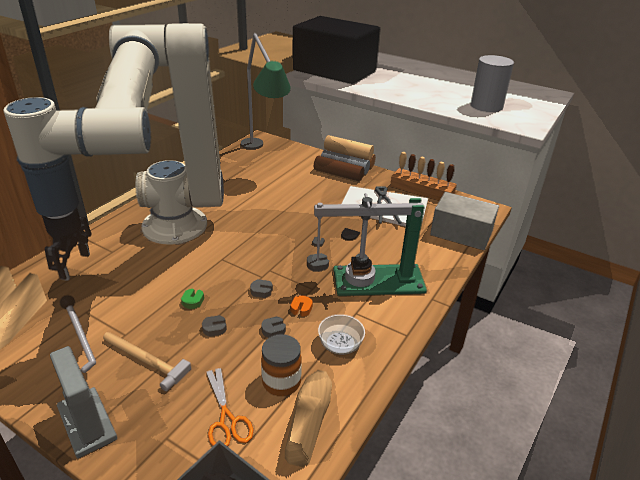

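View pics/top0.png

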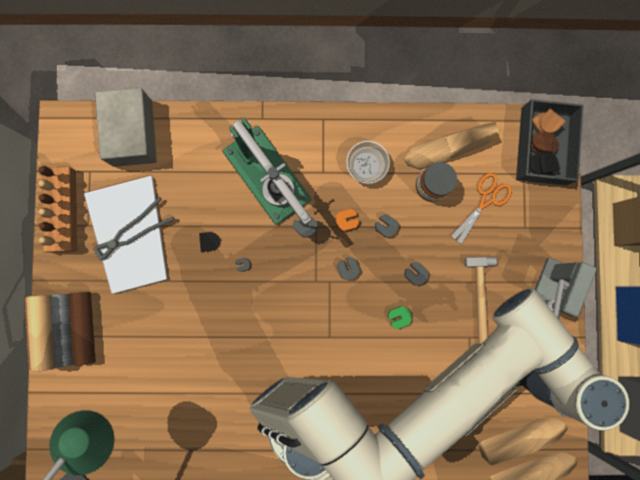

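View pics/wrist0.png

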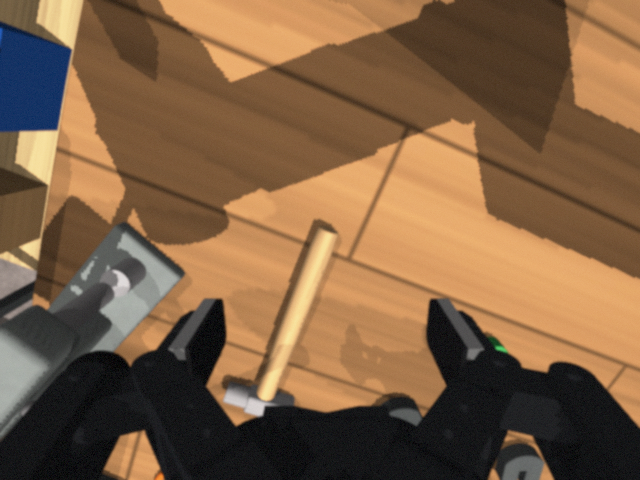

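```bash
cat > h.py <<'E'
import numpy as np, cv2
from plant import arm
def und(c,u,v):
    p=np.array([[(np.atleast_1d(u)-c["cx"])/c["fx"],(np.atleast_1d(v)-c["cy"])/c["fy"]]])[0].T
    r0=np.linalg.norm(p,axis=1); r=r0.copy()
    for _ in range(20): r=r0/(1+c["k1"]*r*r)
    return p*(r/np.maximum(r0,1e-12))[:,None]
def ray(c,u,v):
    s=und(c,u,v); d=np.c_[s,np.ones(len(s))]@c["T"][:3,:3].T
    return c["T"][:3,3],d
def onz(c,u,v,z):
    o,d=ray(c,u,v); return o+d*((z-o[2])/d[:,2])[:,None]
def pts(c,mask=None):
    D=c["depth"]; m=D>0
    if mask is not None: m&=mask>0
    v,u=np.nonzero(m); s=und(c,u.astype(float),v.astype(float))
    return (np.c_[s,np.ones(len(s))]*D[v,u][:,None])@c["T"][:3,:3].T+c["T"][:3,3],u,v
def proj(c,P):
    P=np.atleast_2d(P); q=(P-c["T"][:3,3])@c["T"][:3,:3]; s=q[:,:2]/q[:,2:]
    r2=(s**2).sum(1)[:,None]; s=s*(1+c["k1"]*r2)
    return s*[c["fx"],c["fy"]]+[c["cx"],c["cy"]]
def crop(c,x0,y0,x1,y1,k,name):
    cv2.imwrite("pics/"+name,cv2.resize(c["color"][y0:y1,x0:x1,::-1],None,fx=k,fy=k,interpolation=cv2.INTER_CUBIC))
E
python3 - <<'E'
from h import *
c=arm.read_camera("top"); crop(c,270,180,470,330,4,"topz.png")
for u,v in [(349,269),(387,226),(417,273),(347,220),(400,317)]: print(u,v,onz(c,u,v,22).round(0))
print(onz(c,308,220,240).round(),onz(c,306,228,92).round())
s=arm.read_camera("scene"); crop(s,180,190,440,370,3,"scz.png")
E
```

```text
349 269 [[ 454. -111.   22.]]
387 226 [[ 577. -220.   22.]]
417 273 [[ 443. -305.   22.]]
347 220 [[ 594. -106.   22.]]
400 317 [[ 319. -256.   22.]]
[[569.   6. 240.]] [[564.  11.  92.]]
```

View pics/topz.png

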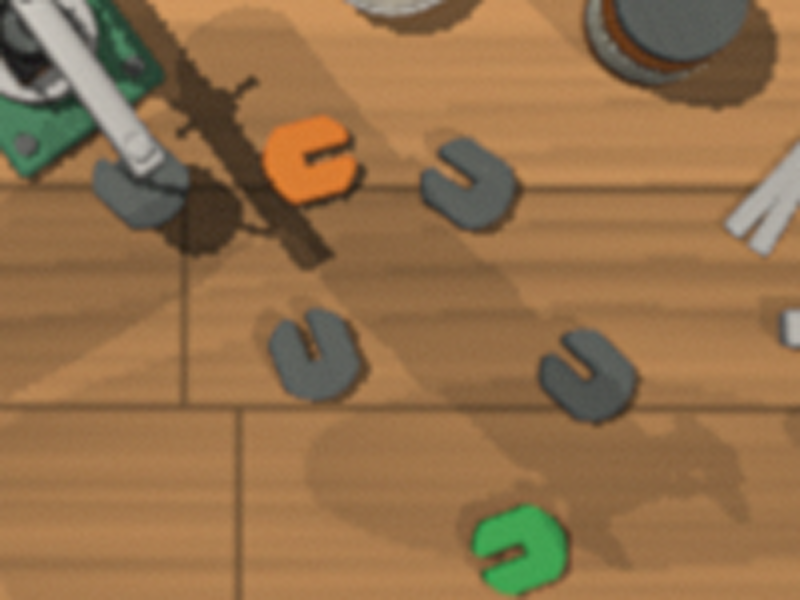

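View pics/scz.png

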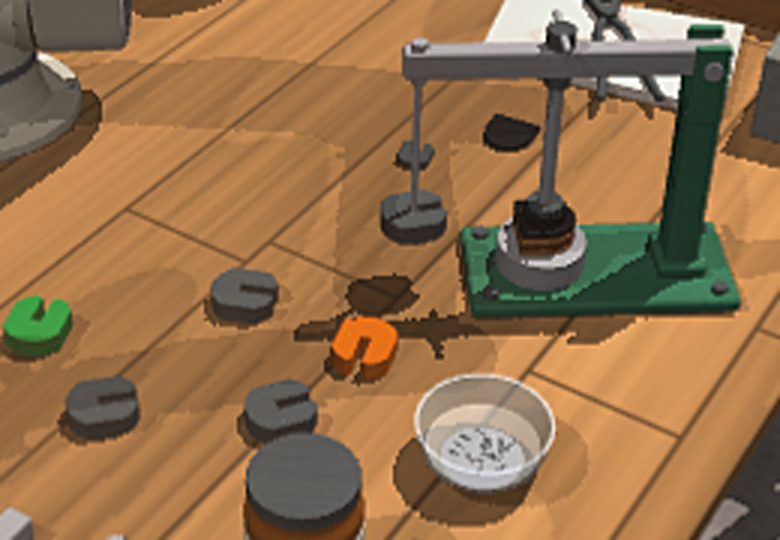

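Run:
```python
from h import *
st=arm.read_state(); t=st["tool_pos"]
x=np.array([-.927,-.374]);y=np.array([-x[1],x[0]])
for n in("scene","top"):
    c=arm.read_camera(n); P,u,v=pts(c)
    Q=P-t; m=(np.hypot(Q[:,0],Q[:,1])<130)&(Q[:,2]>-10); Q=Q[m]
    a=Q[:,:2]@x; b=Q[:,:2]@y
    for z in range(-10,420,15):
        k=(Q[:,2]>=z)&(Q[:,2]<z+15)
        if k.sum()>3: print(n,z,k.sum(),"x",a[k].min().round(),a[k].max().round(),"y",b[k].min().round(),b[k].max().round())
s=arm.read_camera("scene"); crop(s,0,90,170,300,2.8,"tool.png")
```

```text
scene 35 32 x -61.0 3.0 y -47.0 124.0
scene 50 158 x -59.0 11.0 y -48.0 123.0
scene 65 105 x -15.0 8.0 y -56.0 60.0
scene 80 80 x -16.0 11.0 y -52.0 60.0
scene 95 193 x -21.0 11.0 y -74.0 77.0
scene 110 228 x -22.0 10.0 y -72.0 77.0
scene 125 237 x -23.0 9.0 y -69.0 76.0
scene 140 271 x -23.0 9.0 y -70.0 72.0
scene 155 96 x -40.0 18.0 y -61.0 41.0
scene 170 202 x -42.0 24.0 y -26.0 41.0
scene 185 210 x -41.0 23.0 y -18.0 41.0
scene 200 248 x -42.0 25.0 y -21.0 40.0
scene 215 107 x -47.0 27.0 y -22.0 46.0
scene 230 265 x -48.0 29.0 y -23.0 48.0
scene 245 277 x -48.0 30.0 y -25.0 47.0
scene 260 267 x -49.0 30.0 y -28.0 48.0
scene 275 281 x -48.0 31.0 y -23.0 48.0
scene 290 289 x -48.0 31.0 y -24.0 47.0
scene 305 291 x -48.0 33.0 y -25.0 48.0
scene 320 280 x -50.0 32.0 y -22.0 49.0
scene 335 285 x -53.0 39.0 y -27.0 51.0
scene 350 377 x -129.0 38.0 y -14.0 52.0
scene 365 429 x -130.0 30.0 y -3.0 52.0
scene 380 484 x -130.0 31.0 y 6.0 51.0
scene 395 559 x -129.0 30.0 y 5.0 49.0
scene 410 632 x -130.0 31.0 y 1.0 49.0
top 140 16 x -1.0 8.0 y -46.0 -37.0
top 155 14 x -9.0 7.0 y -39.0 -37.0
top 170 26 x -13.0 18.0 y -38.0 -33.0
top 185 28 x -20.0 10.0 y -39.0 -32.0
top 200 14 x -23.0 -4.0 y -38.0 -31.0
top 215 17 x -32.0 22.0 y -46.0 -32.0
top 230 67 x -35.0 22.0 y -47.0 -27.0
top 245 66 x -36.0 22.0 y -47.0 -29.0
top 260 73 x -35.0 23.0 y -46.0 -29.0
top 275 69 x -34.0 23.0 y -48.0 -32.0
top 290 59 x -30.0 22.0 y -48.0 -34.0
top 305 59 x -28.0 22.0 y -48.0 -37.0
top 320 42 x -26.0 17.0 y -49.0 -41.0
top 335 35 x -24.0 29.0 y -52.0 -41.0
top 350 94 x -22.0 40.0 y -52.0 -27.0
top 365 48 x -14.0 26.0 y -49.0 -39.0
top 380 44 x -70.0 26.0 y -66.0 -38.0
top 395 136 x -114.0 26.0 y -76.0 24.0
top 410 387 x -127.0 26.0 y -77.0 31.0
```

View pics/tool.png

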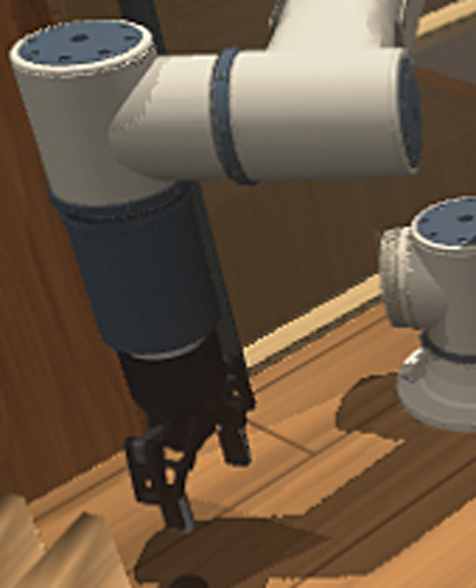

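Run:
```python
from h import *
st=arm.read_state(); t=st["tool_pos"]
c=arm.read_camera("scene"); P,u,v=pts(c)
x=np.array([.927,.374]);y=np.array([-x[1],x[0]])
Q=P-t
a=Q[:,:2]@x; b=Q[:,:2]@y; e=Q[:,:2]@np.array([.845,.535])
for lo in range(150,300,10):
    k=(Q[:,2]>=lo)&(Q[:,2]<lo+10)&(abs(a)<60)&(abs(b)<60)
    print(lo,k.sum(),"e",e[k].min().round(1),e[k].max().round(1), "widths", (e[k].max()-e[k].min()).round(1))
k=(Q[:,2]>=170)&(Q[:,2]<205)&(abs(a)<60)&(abs(b)<60)
# outline of section
for lo in range(-50,50,5):
    j=k&(a>=lo)&(a<lo+5)
    if j.sum(): print(lo, b[j].min().round(1), b[j].max().round(1), np.median(b[j]).round(1))
```

```text
150 68 e -19.7 27.4 widths 47.1
160 74 e -15.2 39.8 widths 55.0
170 137 e -25.5 41.3 widths 66.7
180 133 e -27.8 40.1 widths 67.9
190 131 e -27.2 40.6 widths 67.8
200 183 e -29.8 40.7 widths 70.4
210 81 e -24.9 39.7 widths 64.7
220 100 e -33.2 46.7 widths 80.0
230 176 e -33.8 48.4 widths 82.1
240 182 e -32.4 48.4 widths 80.8
250 174 e -34.4 46.7 widths 81.1
260 183 e -34.5 48.1 widths 82.5
270 181 e -36.3 47.5 widths 83.8
280 194 e -35.0 47.5 widths 82.4
290 188 e -36.7 47.6 widths 84.3
-30 -24.1 -24.1 -24.1
-25 -28.7 -26.4 -28.2
-20 -32.8 -28.2 -30.7
-15 -35.7 -32.3 -33.7
-10 -37.3 -33.1 -35.4
-5 -39.8 -32.1 -36.2
0 -40.1 -32.8 -36.3
5 -39.6 -33.2 -36.6
10 -39.4 -29.2 -35.6
15 -37.8 -26.6 -33.9
20 -36.9 -23.4 -30.6
25 -31.6 -19.6 -25.6
30 -28.1 19.6 -19.5
35 -23.2 16.1 -4.5
40 -9.1 5.0 -4.7
```

>>> {"op": "play_rows", "data": {
  "plan": [
    {"dx": 2.4,"dy": 2.1,"dz": 0.7},
    {"dx": 2.4,"dy": 2.1,"dz": 0.7},
    {"dx": 2.4,"dy": 2.1,"dz": 0.7},
    {"dx": 2.4,"dy": 2.1,"dz": 0.7},
    {"dx": 2.4,"dy": 2.1,"dz": 0.7},
    {"dx": 2.4,"dy": 2.1,"dz": 0.7},
    {"dx": 2.4,"dy": 2.1,"dz": 0.7},
    {"dx": 2.4,"dy": 2.1,"dz": 0.7},
    {"dx": 2.4,"dy": 2.1,"dz": 0.7},
    {"dx": 2.4,"dy": 2.1,"dz": 0.7},
    {"dx": 2.4,"dy": 2.1,"dz": 0.7},
    {"dx": 2.4,"dy": 2.1,"dz": 0.7},
    {"dx": 2.4,"dy": 2.1,"dz": 0.7},
    {"dx": 2.4,"dy": 2.1,"dz": 0.7},
    {"dx": 2.4,"dy": 2.1,"dz": 0.7},
    {"dx": 0}
  ]
}}

```text
schema error: expected keys dx, dy, dz, spin, fingers
```

Run:
```python
from h import *
c=arm.read_camera("wrist"); crop(c,0,0,640,480,1.25,"w1.png")
np.save("w1.npy",c,allow_pickle=True)
s=arm.read_state(); print(s["time"],s["tool_pos"],s["tool_rot"],s["qpos"],s["contact_force"])
```

```text
0.5 [ 205.98515608 -509.95471215  193.84861089] [ 1.09069176e-06 -1.90735389e-01  9.81641488e-01  2.63239322e-05] [-9.02368142e-01  2.55131314e-01  1.08164731e-01 -2.63713713e-05
 -1.42387553e+00 -2.84601856e-01] [-0.60428885 -0.01741032  0.25225293]
```

View pics/w1.png

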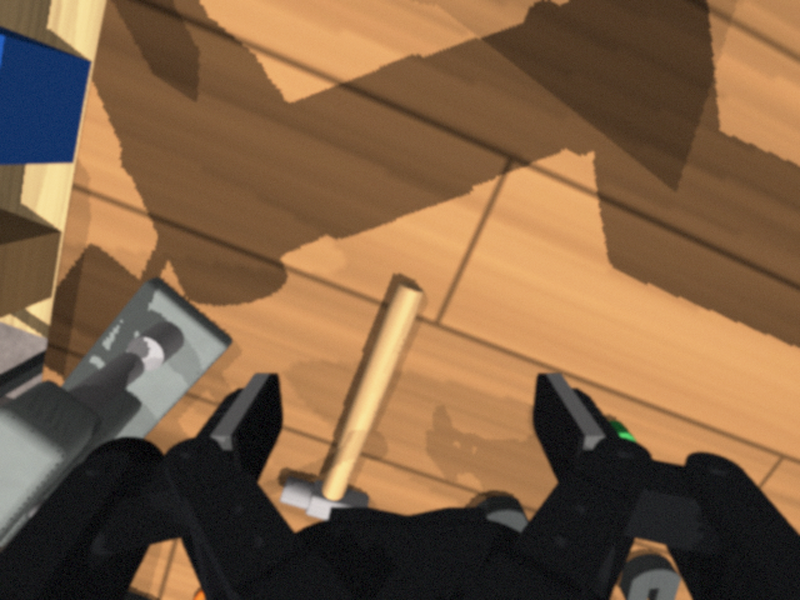

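>>> {"op": "play_rows", "data": {
  "plan": [
    {"dx": 2.4,"dy": 2.1,"dz": 0.7,"spin": 0,"fingers": 8.5},
    {"dx": 2.4,"dy": 2.1,"dz": 0.7,"spin": 0,"fingers": 8.5},
    {"dx": 2.4,"dy": 2.1,"dz": 0.7,"spin": 0,"fingers": 8.5},
    {"dx": 2.4,"dy": 2.1,"dz": 0.7,"spin": 0,"fingers": 8.5},
    {"dx": 2.4,"dy": 2.1,"dz": 0.7,"spin": 0,"fingers": 8.5},
    {"dx": 2.4,"dy": 2.1,"dz": 0.7,"spin": 0,"fingers": 8.5},
    {"dx": 2.4,"dy": 2.1,"dz": 0.7,"spin": 0,"fingers": 8.5},
    {"dx": 2.4,"dy": 2.1,"dz": 0.7,"spin": 0,"fingers": 8.5},
    {"dx": 2.4,"dy": 2.1,"dz": 0.7,"spin": 0,"fingers": 8.5},
    {"dx": 2.4,"dy": 2.1,"dz": 0.7,"spin": 0,"fingers": 8.5},
    {"dx": 2.4,"dy": 2.1,"dz": 0.7,"spin": 0,"fingers": 8.5},
    {"dx": 2.4,"dy": 2.1,"dz": 0.7,"spin": 0,"fingers": 8.5},
    {"dx": 2.4,"dy": 2.1,"dz": 0.7,"spin": 0,"fingers": 8.5},
    {"dx": 2.4,"dy": 2.1,"dz": 0.7,"spin": 0,"fingers": 8.5},
    {"dx": 2.4,"dy": 2.1,"dz": 0.7,"spin": 0,"fingers": 8.5},
    {"dx": 0,"dy": 0,"dz": 0,"spin": 0,"fingers": 8.5}
  ]
}}

```text
time: 1.83
tool_pos: [569.4, -191.3, 298.1]
tool_rot: [0.0, -0.193, 0.981, 0.001]
contact_force: [-1.2, -0.3, -2.2]
opening: 85.1
```

Run:
```python
from h import *
c=arm.read_camera("wrist"); crop(c,0,0,640,480,1.25,"w2.png")
np.save("w2.npy",c,allow_pickle=True)
s=arm.read_state(); print(s["time"],s["tool_pos"],s["tool_rot"],s["qpos"],s["contact_force"])
```

```text
1.8833 [ 567.87727857 -192.85488221  298.01112284] [-3.41179055e-04 -1.92330989e-01  9.81330002e-01  3.17716316e-04] [-6.73068712e-02  3.61057034e-01  5.17005910e-01 -4.43397902e-04
 -1.72756834e+00 -1.11648460e+00] [-0.53698209 -0.46613396 -0.42226373]
```

View pics/w2.png

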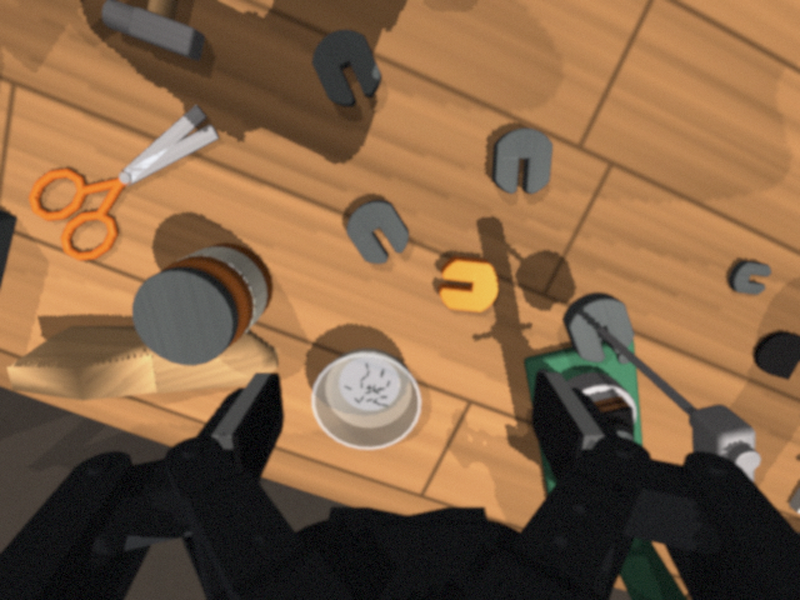

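Run:
```python
from h import *
c=np.load("w2.npy",allow_pickle=True).item()
crop(c,430,220,530,300,8,"w2h.png"); crop(c,240,10,460,220,3.5,"w2w.png")
# top surface depth
D=c["depth"]
P,u,v=pts(c)
hsv=cv2.cvtColor(c["color"],cv2.COLOR_RGB2HSV)
S=hsv[v,u,1]
for (x0,x1,y0,y1),zl,zh in [((380,530,-180,-40),15,30),((500,650,-290,-150),15,30),((370,520,-380,-230),15,30),((510,640,-60,70),80,110)]:
    k=(P[:,0]>x0)&(P[:,0]<x1)&(P[:,1]>y0)&(P[:,1]<y1)&(P[:,2]>zl)&(P[:,2]<zh)&(S<70)
    q=P[k]; print(k.sum(), np.median(q,0).round(1), q.min(0).round(1), q.max(0).round(1))
```

```text
1827 [ 453.5 -113.9   21.9] [ 424.1 -142.3   15.2] [488.8 -78.6  25.1]
1548 [ 575.5 -224.1   21.8] [ 547.3 -253.6   15.4] [ 611.3 -188.5   24.8]
2096 [ 439.8 -308.5   21.8] [ 410.3 -338.2   15. ] [ 475.6 -273.2   25.5]
1925 [568.7   6.9  91.6] [540.1 -19.8  80. ] [606.3  45.9 110. ]
```

View pics/w2h.png

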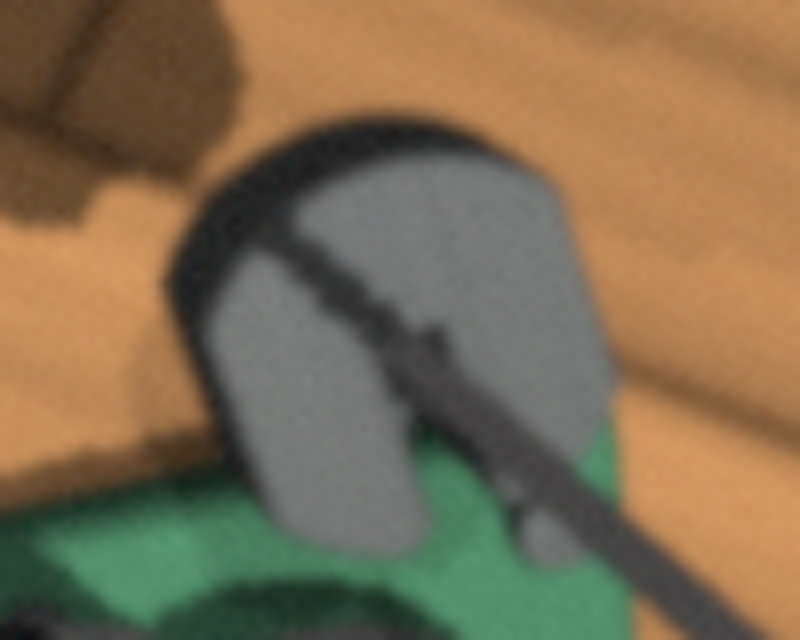

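View pics/w2w.png

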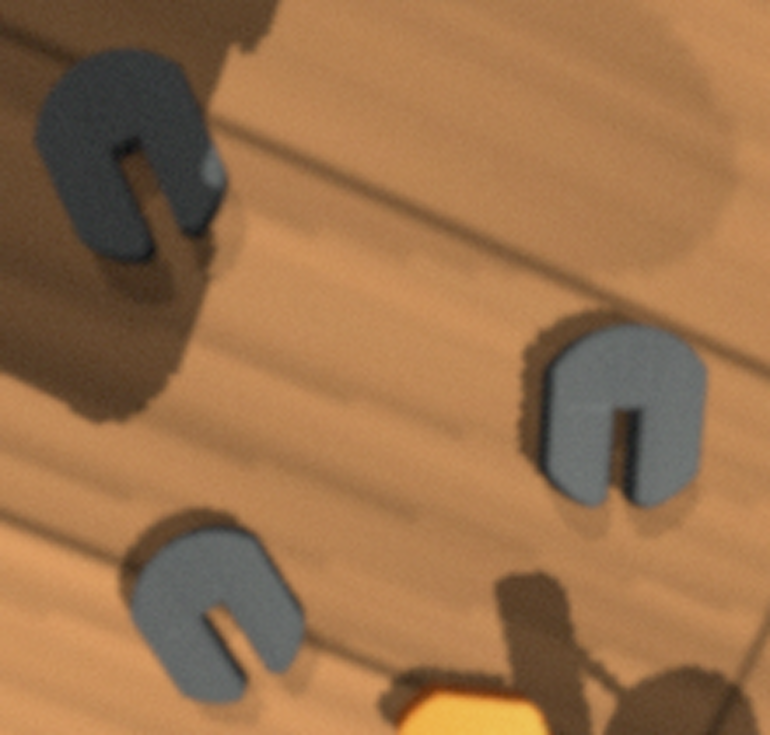

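```bash
cat > seg.py <<'E'
from h import *
def rect(c,x0,x1,y0,y1,z,res=0.5):
    # rows: x decreasing, cols: y decreasing (like top view)
    xs=np.arange(x1,x0,-res); ys=np.arange(y1,y0,-res)
    X,Y=np.meshgrid(xs,ys,indexing="ij")
    uv=proj(c,np.c_[X.ravel(),Y.ravel(),np.full(X.size,z)]).astype(np.float32)
    mu=uv[:,0].reshape(X.shape);mv=uv[:,1].reshape(X.shape)
    I=cv2.remap(c["color"],mu,mv,cv2.INTER_LINEAR)
    # world z map
    D=c["depth"]; v,u=np.indices(D.shape); s=und(c,u.ravel().astype(float),v.ravel().astype(float))
    Z=((np.c_[s,np.ones(len(s))]*D.ravel()[:,None])@c["T"][:3,:3].T+c["T"][:3,3])[:,2].reshape(D.shape).astype(np.float32)
    Zr=cv2.remap(Z,mu,mv,cv2.INTER_LINEAR)
    return I,Zr,X,Y
def disc(c,cx,cy,z,name=None,R=55,dz=2.5):
    I,Z,X,Y=rect(c,cx-R,cx+R,cy-R,cy+R,z)
    Z=cv2.GaussianBlur(Z,(0,0),2)
    S=cv2.cvtColor(I,cv2.COLOR_RGB2HSV)[...,1]
    m=((abs(Z-z)<dz)&(S<75)).astype(np.uint8)
    m=cv2.morphologyEx(m,cv2.MORPH_OPEN,np.ones((5,5)))
    n,l,st,_=cv2.connectedComponentsWithStats(m); b=1+np.argmax(st[1:,4]); m=(l==b).astype(np.uint8)
    cn=max(cv2.findContours(m,cv2.RETR_EXTERNAL,cv2.CHAIN_APPROX_NONE)[0],key=cv2.contourArea)
    h=cv2.convexHull(cn); hm=np.zeros_like(m); cv2.fillConvexPoly(hm,h,1)
    hole=cv2.morphologyEx(hm&(1-m),cv2.MORPH_OPEN,np.ones((7,7)))
    n,l,st,_=cv2.connectedComponentsWithStats(hole); b=1+np.argmax(st[1:,4]); k=l==b
    H=hm>0; hc=np.array([X[H].mean(),Y[H].mean()]); sc=np.array([X[k].mean(),Y[k].mean()])
    d=sc-hc; ang=np.degrees(np.arctan2(d[1],d[0]))
    # circle fit on hull rear points
    hp=cn[:,0,:]; W=np.c_[X[hp[:,1],hp[:,0]],Y[hp[:,1],hp[:,0]]]
    e=np.array([np.cos(np.radians(ang)),np.sin(np.radians(ang))]); f=np.array([-e[1],e[0]])
    q=W-hc; a=q@e;bb=q@f
    r=(a<-19); A=np.c_[2*W[r],np.ones(r.sum())]; sol=np.linalg.lstsq(A,(W[r]**2).sum(1),rcond=None)[0]
    fl=abs(a)<14
    lo,hi=np.median(bb[fl&(bb<-15)]),np.median(bb[fl&(bb>15)])
    sl1=np.polyfit(a[fl&(bb<-15)],bb[fl&(bb<-15)],1)[0];sl2=np.polyfit(a[fl&(bb>15)],bb[fl&(bb>15)],1)[0]
    cen=hc+f*(lo+hi)/2
    rear=a.min()
    cc=cen+e*(rear+33)
    if name:
        J=I[...,::-1].copy(); cv2.drawContours(J,[cn],-1,(0,0,255),1); cv2.imwrite("pics/"+name,cv2.resize(J,None,fx=2,fy=2))
    return dict(hull=hc.round(1),slot=sc.round(1),ang=ang.round(1),area=m.sum()*.25,harea=H.sum()*.25,circ=sol[:2].round(1),R=np.sqrt(sol[2]+sol[0]**2+sol[1]**2).round(1),flats=(lo.round(1),hi.round(1)),slopes=np.degrees([sl1,sl2]).round(1),rearfront=(rear.round(1),a.max().round(1)),cen=cc.round(1))
E
python3 - <<'E'
from seg import *
c=np.load("w2.npy",allow_pickle=True).item()
for n,x,y in (("A",453,-114),("B",575,-224),("C",440,-308)):
    print(n,disc(c,x,y,22,f"d{n}.png"))
print("H",disc(c,568,7,92,"dH.png"))
t=arm.read_camera("top"); np.save("t0.npy",t,allow_pickle=True)
E
cd pics; python3 -c "
import cv2,numpy as np
cv2.imwrite('dall.png',cv2.resize(np.vstack([np.hstack([cv2.imread(f'd{a}.png') for a in 'AB']),np.hstack([cv2.imread(f'd{a}.png') for a in 'CH'])]),(600,600)))"
```

```text
A {'hull': array([ 456.8, -110.9]), 'slot': array([ 468.4, -106.1]), 'ang': np.float64(22.7), 'area': np.float64(2239.25), 'harea': np.float64(2927.0), 'circ': array([ 457.7, -110.7]), 'R': np.float64(31.8), 'flats': (np.float64(-26.5), np.float64(24.6)), 'slopes': array([ -3.4, -15.2]), 'rearfront': (np.float64(-31.0), np.float64(29.7)), 'cen': array([ 459., -111.])}
B {'hull': array([ 578.9, -221.5]), 'slot': array([ 586.9, -211.1]), 'ang': np.float64(52.4), 'area': np.float64(2289.5), 'harea': np.float64(2859.75), 'circ': array([ 579.4, -220.8]), 'R': np.float64(31.4), 'flats': (np.float64(-26.8), np.float64(26.5)), 'slopes': array([2.1, 2. ]), 'rearfront': (np.float64(-30.6), np.float64(29.0)), 'cen': array([ 580.5, -219.7])}
C {'hull': array([ 442.8, -305.8]), 'slot': array([ 451.9, -294.7]), 'ang': np.float64(50.9), 'area': np.float64(2328.0), 'harea': np.float64(2946.5), 'circ': array([ 443.1, -306.2]), 'R': np.float64(31.2), 'flats': (np.float64(-26.2), np.float64(26.9)), 'slopes': array([-3. , -4.7]), 'rearfront': (np.float64(-31.4), np.float64(30.4)), 'cen': array([ 443.6, -304.4])}
H {'hull': array([572. ,  10.3]), 'slot': array([581.3,  24.7]), 'ang': np.float64(56.9), 'area': np.float64(2173.0), 'harea': np.float64(2884.75), 'circ': array([570.6,   8.6]), 'R': np.float64(28.5), 'flats': (np.float64(-25.3), np.float64(25.4)), 'slopes': array([-15.9,  -4.8]), 'rearfront': (np.float64(-31.1), np.float64(29.1)), 'cen': array([573. ,  11.9])}
```

View pics/dall.png

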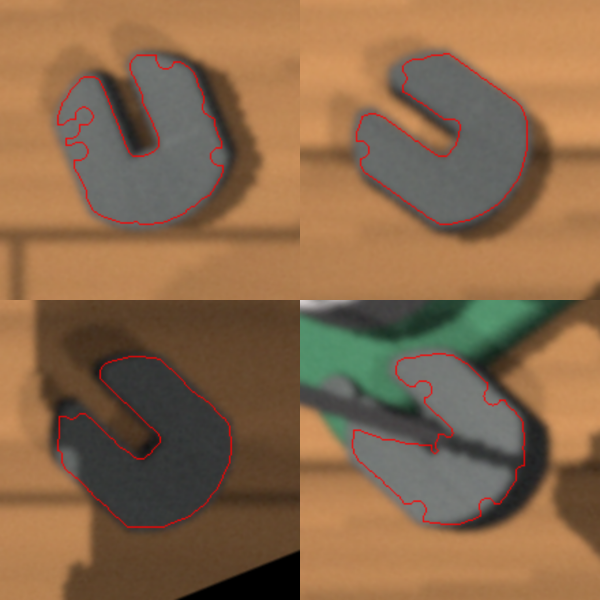

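```bash
cat > seg2.py <<'E'
from seg import *
def disc2(c,cx,cy,z,vlo,vhi,name,R=50,smax=75):
    I,Z,X,Y=rect(c,cx-R,cx+R,cy-R,cy+R,z)
    hsv=cv2.cvtColor(I,cv2.COLOR_RGB2HSV)
    m=((hsv[...,1]<smax)&(hsv[...,2]>vlo)&(hsv[...,2]<vhi)&(abs(Z-z)<9)).astype(np.uint8)
    m=cv2.morphologyEx(m,cv2.MORPH_CLOSE,np.ones((3,3))); m=cv2.morphologyEx(m,cv2.MORPH_OPEN,np.ones((7,7)))
    n,l,st,_=cv2.connectedComponentsWithStats(m); b=1+np.argmax(st[1:,4]); m=(l==b).astype(np.uint8)
    cn=max(cv2.findContours(m,cv2.RETR_EXTERNAL,cv2.CHAIN_APPROX_NONE)[0],key=cv2.contourArea)
    h=cv2.convexHull(cn)[:,0,:]; W=np.c_[X[h[:,1],h[:,0]],Y[h[:,1],h[:,0]]]
    J=I[...,::-1].copy(); cv2.drawContours(J,[cn],-1,(0,0,255),1); cv2.imwrite("pics/"+name,cv2.resize(J,None,fx=2,fy=2))
    # width function of the hull: flats = direction of minimum width
    th=np.radians(np.arange(0,180,.5)); n_=np.c_[np.cos(th),np.sin(th)]
    pr=W@n_.T; w=pr.max(0)-pr.min(0)
    # weighted min: average of flat direction
    k=w<w.min()+0.6; 
    t2=np.angle(np.exp(2j*th[k]).mean())/2
    nb=np.array([np.cos(t2),np.sin(t2)]); p=W@nb; ax=np.array([-nb[1],nb[0]])
    # slot side: sign via hull minus mask centroid
    hm=np.zeros_like(m); cv2.fillConvexPoly(hm,cv2.convexHull(cn),1); ho=cv2.morphologyEx(hm&(1-m),cv2.MORPH_OPEN,np.ones((9,9)))>0
    sc=np.array([X[ho].mean(),Y[ho].mean()]); hc=np.array([X[hm>0].mean(),Y[hm>0].mean()])
    if (sc-hc)@ax<0: ax=-ax
    q=W@ax
    cen_mid=nb*(p.max()+p.min())/2+ax*(q.min()+33)
    cen=nb*(p.max()+p.min())/2+ax*((q.min()+q.max())/2)
    return dict(ang=np.degrees(np.arctan2(ax[1],ax[0])).round(1),w=w.min().round(1),L=(q.max()-q.min()).round(1),cenmid=cen.round(1),cenrear=cen_mid.round(1),slotang=np.degrees(np.arctan2(*(sc-hc)[::-1])).round(1),area=m.sum()*.25)
E
python3 - <<'E'
from seg2 import *
c=np.load("w2.npy",allow_pickle=True).item()
for n,x,y,lo,hi in (("A",457,-111,75,255),("B",579,-221,75,255),("C",443,-305,35,255)):
    print(n,disc2(c,x,y,22,lo,hi,f"d{n}.png",smax=70))
print("H",disc2(c,570,9,92,90,255,"dH.png",smax=60))
E
cd pics; python3 -c "
import cv2,numpy as np
cv2.imwrite('dall2.png',cv2.resize(np.vstack([np.hstack([cv2.imread(f'd{a}.png') for a in 'AB']),np.hstack([cv2.imread(f'd{a}.png') for a in 'CH'])]),(600,600)))"
```

```text
A {'ang': np.float64(21.5), 'w': np.float64(54.8), 'L': np.float64(62.6), 'cenmid': array([ 455.7, -110.8]), 'cenrear': array([ 457.3, -110.2]), 'slotang': np.float64(23.1), 'area': np.float64(2611.0)}
B {'ang': np.float64(54.8), 'w': np.float64(55.0), 'L': np.float64(62.8), 'cenmid': array([ 578.2, -221.6]), 'cenrear': array([ 579.1, -220.3]), 'slotang': np.float64(52.1), 'area': np.float64(2580.75)}
C {'ang': np.float64(46.5), 'w': np.float64(54.8), 'L': np.float64(64.7), 'cenmid': array([ 442.7, -306. ]), 'cenrear': array([ 443.1, -305.5]), 'slotang': np.float64(48.5), 'area': np.float64(2654.0)}
H {'ang': np.float64(73.5), 'w': np.float64(28.3), 'L': np.float64(61.4), 'cenmid': array([556.3,  18.1]), 'cenrear': array([557. ,  20.3]), 'slotang': np.float64(nan), 'area': np.float64(1194.5)}seg2.py:20: RuntimeWarning: Mean of empty slice.
  sc=np.array([X[ho].mean(),Y[ho].mean()]); hc=np.array([X[hm>0].mean(),Y[hm>0].mean()])
  ret = ret.dtype.type(ret / rcount)
```

View pics/dall2.png

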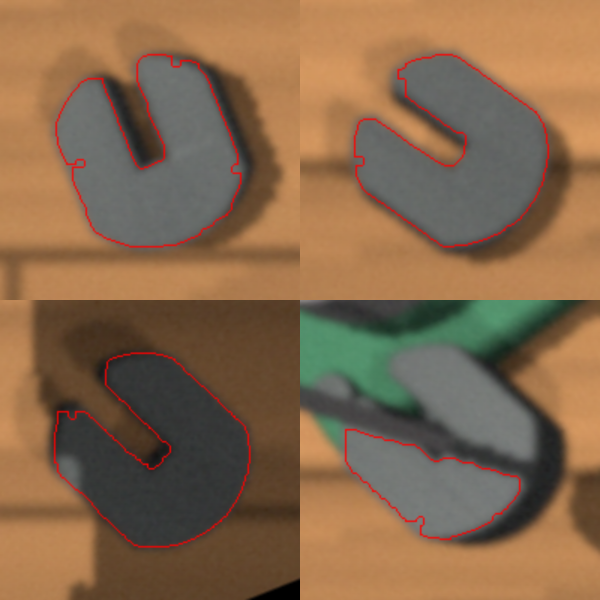

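Run:
```python
from seg2 import *
c=np.load("w2.npy",allow_pickle=True).item()
I,Z,X,Y=rect(c,520,620,-41,59,92)
hsv=cv2.cvtColor(I,cv2.COLOR_RGB2HSV)
m=((hsv[...,1]<40)&(hsv[...,2]>92)&(abs(Z-92)<8)).astype(np.uint8)
m=cv2.morphologyEx(m,cv2.MORPH_OPEN,np.ones((9,9)))
n,l,st,_=cv2.connectedComponentsWithStats(m)
print(st[:,4])
for i in range(1,n):
    if st[i,4]<1500: m[l==i]=0
v,u=np.nonzero(m); h=cv2.convexHull(np.c_[u,v].astype(np.int32))[:,0,:]
W=np.c_[X[h[:,1],h[:,0]],Y[h[:,1],h[:,0]]]
J=I[...,::-1].copy(); cv2.polylines(J,[h.reshape(-1,1,2)],True,(0,0,255)); cv2.imwrite("pics/dH3.png",cv2.resize(J,None,fx=3,fy=3))
for t in range(25,70,5):
    a=np.radians(t); e=np.array([np.cos(a),np.sin(a)]);f=np.array([-e[1],e[0]])
    p=W@f;q=W@e; print(t,"w",(p.max()-p.min()).round(1),"L",(q.max()-q.min()).round(1),"cen",(f*(p.max()+p.min())/2+e*(q.max()+q.min())/2).round(1))
# lever: from top camera, light gray bar points z 265..290
t=np.load("t0.npy",allow_pickle=True).item()
P,u,v=pts(t); k=(P[:,2]>262)&(P[:,2]<290)&(P[:,0]>540)&(P[:,0]<900)&(P[:,1]>-40)&(P[:,1]<250)
Q=P[k]; vx=cv2.fitLine(Q[:,:2].astype(np.float32),cv2.DIST_HUBER,0,.01,.01).ravel(); print("lever",k.sum(),vx,np.degrees(np.arctan2(vx[1],vx[0])), Q.min(0),Q.max(0),np.median(Q[:,2]))
e=vx[:2]*np.sign(vx[0]); a=(Q[:,:2]-vx[2:])@e; f=np.array([-e[1],e[0]]); b=(Q[:,:2]-vx[2:])@f
print(np.percentile(b,[1,50,99]), a.min(), vx[2:]+e*a.min())
```

```text
[31670  3701  4629]
25 w 61.6 L 63.8 cen [573.2  12.9]
30 w 60.5 L 63.5 cen [573.1  12.9]
35 w 59.0 L 63.1 cen [572.9  12.8]
40 w 57.3 L 62.4 cen [572.8  12.7]
45 w 55.2 L 61.5 cen [572.5  12.5]
50 w 54.9 L 60.9 cen [572.8  11.5]
55 w 57.4 L 59.8 cen [572.5  11.1]
60 w 59.4 L 60.2 cen [572.8  11.4]
65 w 61.1 L 60.8 cen [573.1  12. ]
lever 1043 [8.1939399e-01 5.7323074e-01 6.9696960e+02 1.0728652e+02] 34.975826 [557.95636057  15.54111407 262.11076716] [816.43739068 199.33391959 289.89581731] 276.14369757750524
[-22.04455232   0.03959749  24.6349944 ] -166.4979052781736 [560.54222116  11.84480389]
```

View pics/dH3.png

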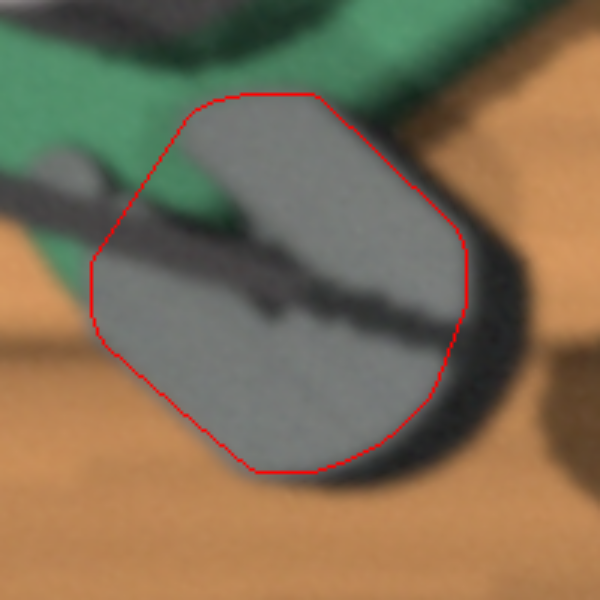

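>>> {"op": "play_rows", "data": {
  "plan": [
    {"dx": 0.84,"dy": 0.8,"dz": -0.9,"spin": -0.12,"fingers": 8.5},
    {"dx": 0.84,"dy": 0.8,"dz": -0.9,"spin": -0.12,"fingers": 8.5},
    {"dx": 0.84,"dy": 0.8,"dz": -0.9,"spin": -0.12,"fingers": 8.5},
    {"dx": 0.84,"dy": 0.8,"dz": -0.9,"spin": -0.12,"fingers": 8.5},
    {"dx": 0.84,"dy": 0.8,"dz": -0.9,"spin": -0.12,"fingers": 8.5},
    {"dx": 0.84,"dy": 0.8,"dz": -0.9,"spin": -0.12,"fingers": 8.5},
    {"dx": 0.84,"dy": 0.8,"dz": -0.9,"spin": -0.12,"fingers": 8.5},
    {"dx": 0.84,"dy": 0.8,"dz": -0.9,"spin": -0.12,"fingers": 8.5},
    {"dx": 0.84,"dy": 0.8,"dz": -0.9,"spin": -0.12,"fingers": 8.5},
    {"dx": 0.84,"dy": 0.8,"dz": -0.9,"spin": -0.12,"fingers": 8.5},
    {"dx": 0.84,"dy": 0.8,"dz": -0.9,"spin": -0.12,"fingers": 8.5},
    {"dx": 0,"dy": 0,"dz": 0,"spin": 0,"fingers": 8.5},
    {"dx": 0,"dy": 0,"dz": 0,"spin": 0,"fingers": 8.5}
  ]
}}

```text
time: 3.02
tool_pos: [657.7, -107.6, 199.3]
tool_rot: [-0.001, 0.45, 0.893, -0.001]
contact_force: [0.1, 0.5, 0.6]
opening: 85.1
```

Run:
```python
from h import *
c=arm.read_camera("wrist"); crop(c,0,0,640,480,1.25,"w3.png")
np.save("w3.npy",c,allow_pickle=True)
s=arm.read_state(); print(s["time"],s["tool_pos"],s["tool_rot"],s["qpos"],s["contact_force"],c["T"].round(2))
```

```text
3.0667 [ 657.88957148 -107.94230158  200.33974799] [ 1.47513794e-04  4.50103578e-01  8.92976313e-01 -2.27711476e-04] [ 7.14245561e-02  4.95878185e-01  4.79843690e-01  5.42341625e-04
 -1.55474202e+00 -2.57599228e+00] [ 0.06356407 -0.91273399  0.51753719] [[ 8.0000e-01  5.7000e-01  1.8000e-01  6.1274e+02]
 [ 6.0000e-01 -7.7000e-01 -2.4000e-01 -4.6060e+01]
 [-0.0000e+00  3.0000e-01 -9.5000e-01  3.7919e+02]
 [ 0.0000e+00  0.0000e+00  0.0000e+00  1.0000e+00]]
```

View pics/w3.png

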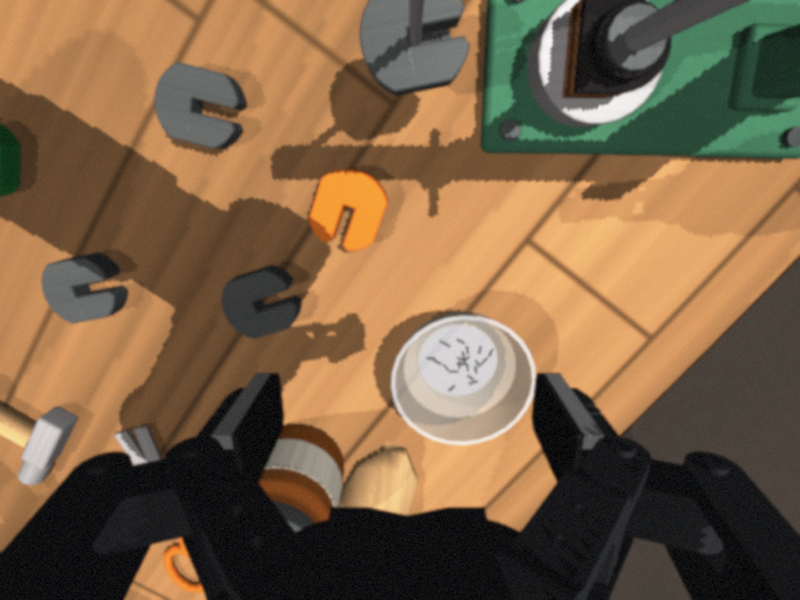

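```bash
python3 - <<'E'
from seg2 import *
c=np.load("w3.npy",allow_pickle=True).item()
print("base",onz(c,[331,333],[32,34],92).round(1))
crop(c,280,0,390,80,7,"w3h.png")
for n,x,y,lo,hi in (("A",457,-111,75,255),("B",579,-221,35,255),("C",443,-305,75,255)):
    print(n,disc2(c,x,y,22,lo,hi,f"e{n}.png",smax=70))
E
cd pics; python3 -c "
import cv2,numpy as np
cv2.imwrite('eall2.png',cv2.resize(np.hstack([cv2.imread(f'e{a}.png') for a in 'ABC']),(780,260)))"
```

```text
base [[574.7  10.8  92. ]
 [576.7  10.6  92. ]]
A {'ang': np.float64(22.0), 'w': np.float64(55.4), 'L': np.float64(62.9), 'cenmid': array([ 456.5, -110.6]), 'cenrear': array([ 458. , -110.1]), 'slotang': np.float64(21.8), 'area': np.float64(2671.5)}
B {'ang': np.float64(55.2), 'w': np.float64(55.7), 'L': np.float64(64.1), 'cenmid': array([ 579.4, -219.9]), 'cenrear': array([ 579.9, -219.2]), 'slotang': np.float64(54.2), 'area': np.float64(2674.5)}
C {'ang': np.float64(47.0), 'w': np.float64(55.5), 'L': np.float64(62.6), 'cenmid': array([ 442.6, -305.4]), 'cenrear': array([ 443.8, -304.1]), 'slotang': np.float64(50.0), 'area': np.float64(2396.5)}
```

View pics/w3h.png

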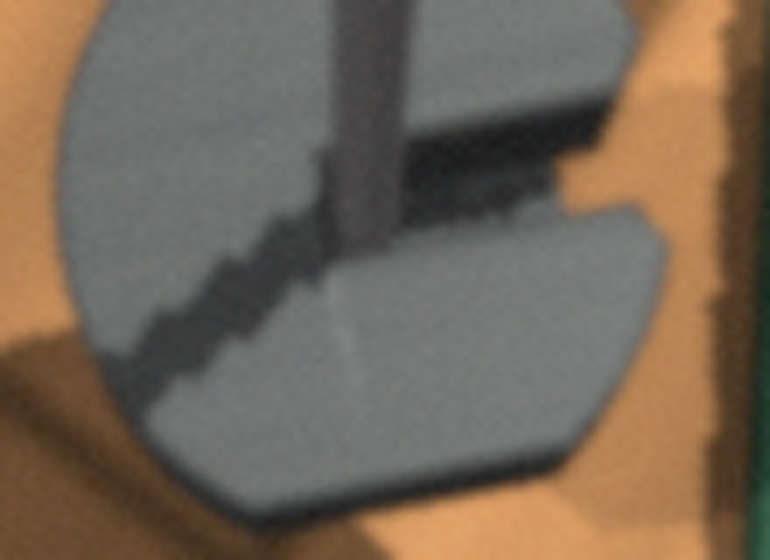

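View pics/eall2.png

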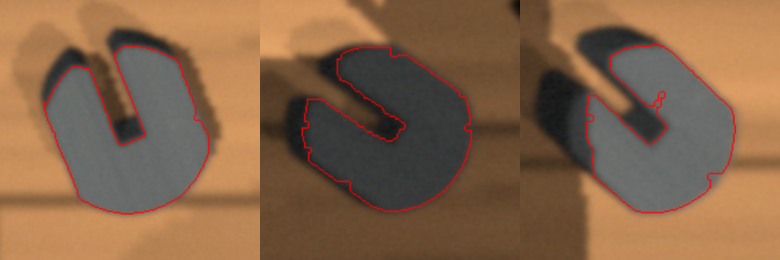

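Run:
```python
from seg2 import *
c=np.load("w3.npy",allow_pickle=True).item()
def w(x,y): return onz(c,[x/7+280],[y/7],92)[0][:2]
def an(a,b): d=b-a; return np.degrees(np.arctan2(d[1],d[0])).round(1)
fl=w(255,513),w(560,460); sl=w(400,238),w(600,208); s2=w(415,135),w(600,100)
print("flat",fl,an(*fl),"slotlow",sl,an(*sl),"slotup",s2,an(*s2))
a=np.radians(50); n=np.array([-np.sin(a),np.cos(a)])
print("from flat:", [(p@n+28).round(1) for p in fl], "slot low+5", [(p@n+5).round(1) for p in sl],"up-5",[(p@n-5).round(1) for p in s2])
# rod axis from image edges: near z=92 column center ~ (367)
print("rod",w(367,248)@n, w(367,248))
e=np.array([np.cos(a),np.sin(a)])
print("rear x", w(60,190)@e, w(668,250)@e, w(630,210)@e, "rod along", w(367,215)@e)
```

```text
flat (array([582.82963443, -18.52818661]), array([606.12846212,   5.4038331 ])) 45.8 slotlow (array([579.17495003,  12.44718905]), array([594.34945443,  27.34693946])) 44.5 slotup (array([574.52573475,  21.22230446]), array([588.01739947,  35.40219546])) 46.4
from flat: [np.float64(-430.4), np.float64(-432.8)] slot low+5 [np.float64(-430.7), np.float64(-432.7)] up-5 [np.float64(-431.5), np.float64(-432.7)]
rod -435.8004004332738 [576.95102554   9.59839073]
rear x 348.06258725943854 409.1787061732529 406.03278600099964 rod along 378.93196495661067
```

Run:
```python
from seg2 import *
s=arm.read_camera("scene"); np.save("s0.npy",s,allow_pickle=True); crop(s,300,190,360,280,8,"sr.png")
t=np.load("t0.npy",allow_pickle=True).item(); crop(t,280,180,330,240,10,"tr.png")
print(proj(s,[[573,13,92],[573,13,150],[573,13,240]]).round(1))
for x,y in((573,13),(574,14),(572,12)): print(proj(t,[[x,y,92],[x,y,277]]).round(1))
```

```text
[[316.4 258.5]
 [317.  242.6]
 [318.  216.5]]
[[305.3 224.5]
 [305.1 216.7]]
[[305.  224.2]
 [304.7 216.3]]
[[305.7 224.9]
 [305.5 217.1]]
```

View pics/sr.png

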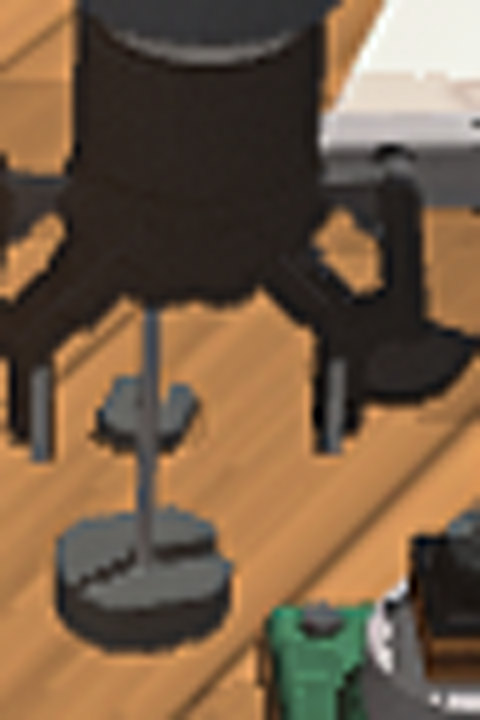

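View pics/tr.png

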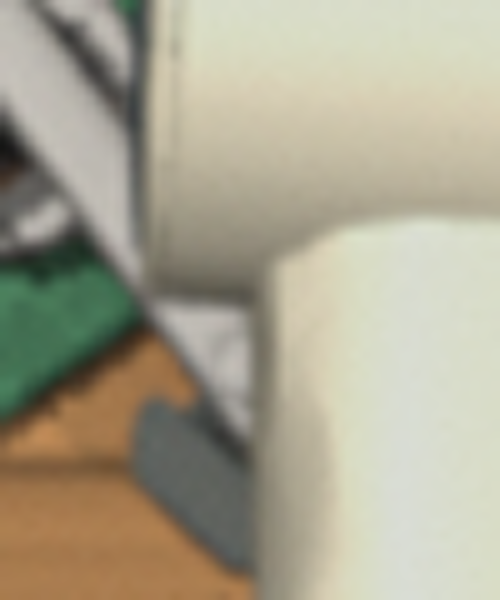

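Run:
```python
from h import *
st=arm.read_state(); t=st["tool_pos"]
c=np.load("s0.npy",allow_pickle=True).item(); P,u,v=pts(c)
w,xq,yq,zq=st["tool_rot"]
x=np.array([1-2*(yq**2+zq**2),2*(xq*yq+w*zq)]); print("tool x",x,np.degrees(np.arctan2(-x[1],-x[0])))
y=np.array([-x[1],x[0]])
Q=P-t; a=Q[:,:2]@x; b=Q[:,:2]@y
for lo in range(60,330,10):
    k=(Q[:,2]>=lo)&(Q[:,2]<lo+10)&(abs(a)<70)&(abs(b)<85)
    if k.sum(): print(lo,k.sum(),"x",a[k].min().round(1),a[k].max().round(1), "y", b[k].min().round(1),b[k].max().round(1))
crop(c,270,90,400,260,4.5,"sg.png")
```

```text
tool x [-0.59433392  0.8042176 ] -53.53481036793128
60 41 x -15.3 14.5 y -58.3 53.2
70 39 x -13.8 8.6 y -58.2 53.1
80 35 x -15.0 0.2 y -57.7 55.7
90 86 x -16.5 14.7 y -74.2 70.8
100 126 x -17.8 13.1 y -75.8 71.1
110 176 x -21.3 16.7 y -74.7 70.1
120 125 x -21.6 10.1 y -72.3 68.6
130 171 x -23.4 9.2 y -71.1 68.1
140 219 x -20.9 11.0 y -69.9 66.5
150 112 x -17.0 12.0 y -69.5 65.9
160 51 x -39.8 -4.5 y -37.8 35.1
170 119 x -43.1 0.4 y -36.9 35.1
180 109 x -43.4 -3.6 y -38.8 35.3
190 120 x -41.4 0.3 y -38.4 35.4
200 141 x -41.2 0.4 y -37.5 35.3
210 63 x -39.2 -7.0 y -34.6 31.8
220 78 x -48.0 -9.8 y -46.2 41.2
230 150 x -47.7 -7.6 y -45.4 41.5
240 144 x -49.7 -8.6 y -44.8 41.5
250 136 x -48.3 -8.1 y -43.7 41.9
260 150 x -46.8 -7.3 y -46.3 42.1
270 146 x -48.8 -6.8 y -45.3 42.1
280 155 x -49.8 -5.1 y -44.2 42.3
290 167 x -48.6 -2.9 y -47.2 42.4
300 146 x -49.8 -2.6 y -46.5 42.4
310 167 x -47.4 0.3 y -45.4 42.7
320 140 x -48.4 0.8 y -45.9 44.8
```

View pics/sg.png

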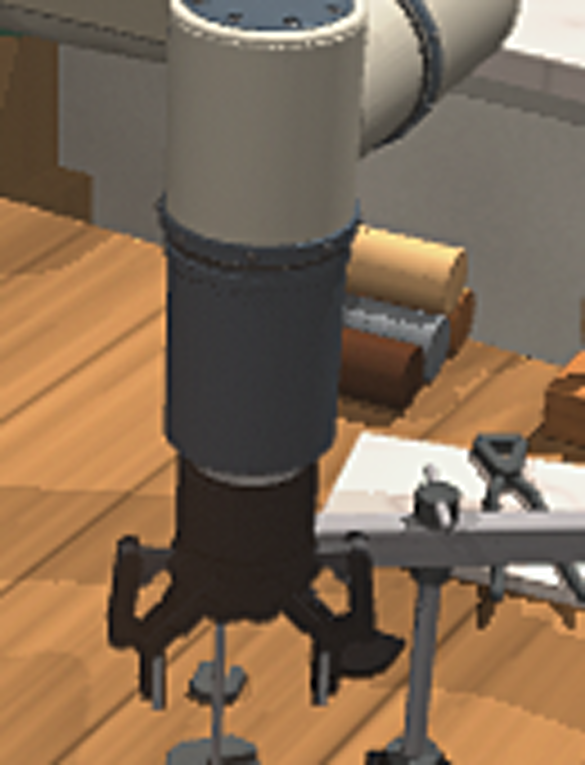

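>>> {"op": "play_rows", "data": {
  "plan": [
    {"dx": -2.045,"dy": -0.112,"dz": -1.27,"spin": 0.12,"fingers": 8.5},
    {"dx": -2.045,"dy": -0.112,"dz": -1.27,"spin": 0.12,"fingers": 8.5},
    {"dx": -2.045,"dy": -0.112,"dz": -1.27,"spin": 0.12,"fingers": 8.5},
    {"dx": -2.045,"dy": -0.112,"dz": -1.27,"spin": 0.12,"fingers": 8.5},
    {"dx": -2.045,"dy": -0.112,"dz": -1.27,"spin": 0.12,"fingers": 8.5},
    {"dx": -2.045,"dy": -0.112,"dz": -1.27,"spin": 0.12,"fingers": 8.5},
    {"dx": -2.045,"dy": -0.112,"dz": -1.27,"spin": 0.12,"fingers": 8.5},
    {"dx": -2.045,"dy": -0.112,"dz": -1.27,"spin": 0.12,"fingers": 8.5},
    {"dx": -2.045,"dy": -0.112,"dz": -1.27,"spin": 0.12,"fingers": 8.5},
    {"dx": -2.045,"dy": -0.112,"dz": -1.27,"spin": 0.12,"fingers": 8.5},
    {"dx": -2.045,"dy": -0.112,"dz": -1.27,"spin": 0.12,"fingers": 8.5},
    {"dx": 0,"dy": 0,"dz": -1.5,"spin": 0,"fingers": 8.5},
    {"dx": 0,"dy": 0,"dz": 0,"spin": 0,"fingers": 8.5},
    {"dx": 0,"dy": 0,"dz": 0,"spin": 0,"fingers": 8.5}
  ]
}}

```text
time: 4.28
tool_pos: [433.6, -119.9, 46.1]
tool_rot: [0.0, -0.191, 0.982, -0.0]
contact_force: [0.2, -0.9, 0.6]
opening: 85.0
```

```bash
cat >> h.py <<'E'
def S():
    s=arm.read_state(); w,x,y,z=s["tool_rot"]
    tx=np.array([1-2*(y*y+z*z),2*(x*y+w*z)])
    print("t",round(s["time"],2),"pos",s["tool_pos"].round(1),"d",np.degrees(np.arctan2(-tx[1],-tx[0])).round(2),"F",s["contact_force"].round(2),"M",s["torque"].round(3),"open",round(s["opening"],1),"q",s["qpos"].round(2))
    return s
E
python3 - <<'E'
from h import *
c=arm.read_camera("wrist"); crop(c,100,200,540,480,1.8,"w4.png"); S()
E
```

```text
t 4.33 pos [ 434.5 -119.8   46.5] d 22.0 F [ 0.44 -0.59  0.6 ] M [-0.012  0.    -0.024] open 85.1 q [ 0.08  0.16 -0.41  0.   -1.   -1.27]
```

View pics/w4.png

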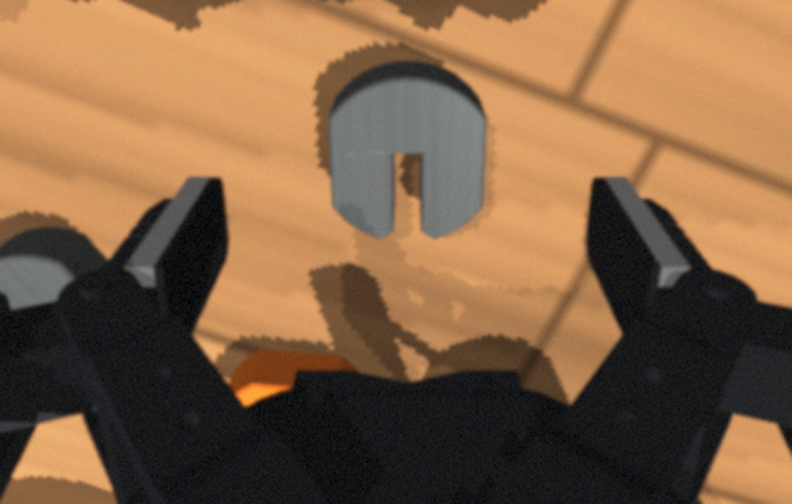

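Run:
```python
from seg2 import *
c=arm.read_camera("wrist"); S()
print(disc2(c,457,-111,22,75,255,"f.png",smax=70))
```

```text
t 4.38 pos [ 434.9 -119.6   46.6] d 22.0 F [0.47 0.26 0.69] M [ 0.031 -0.014 -0.026] open 84.8 q [ 0.08  0.16 -0.41  0.   -1.   -1.27]
{'ang': np.float64(22.2), 'w': np.float64(55.4), 'L': np.float64(63.1), 'cenmid': array([ 455.4, -111. ]), 'cenrear': array([ 456.8, -110.4]), 'slotang': np.float64(21.6), 'area': np.float64(2688.5)}
```

View pics/f.png

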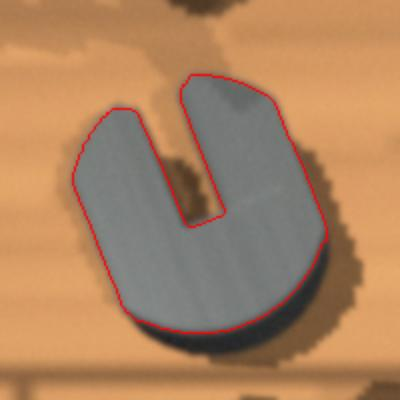

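>>> {"op": "play_rows", "data": {
  "plan": [
    {"dx": -0.07,"dy": -0.08,"dz": -1.5,"spin": 0,"fingers": 8.5},
    {"dx": 0,"dy": 0,"dz": -1.5,"spin": 0,"fingers": 8.5},
    {"dx": 0,"dy": 0,"dz": -1.0,"spin": 0,"fingers": 8.5},
    {"dx": 0,"dy": 0,"dz": -0.5,"spin": 0,"fingers": 8.5},
    {"dx": 0,"dy": 0,"dz": 0,"spin": 0,"fingers": 7.0},
    {"dx": 0,"dy": 0,"dz": 0,"spin": 0,"fingers": 6.2},
    {"dx": 0,"dy": 0,"dz": 0,"spin": 0,"fingers": 5.8},
    {"dx": 0,"dy": 0,"dz": 0,"spin": 0,"fingers": 5.4},
    {"dx": 0,"dy": 0,"dz": 0,"spin": 0,"fingers": 5.0},
    {"dx": 0,"dy": 0,"dz": 0,"spin": 0,"fingers": 5.0},
    {"dx": 0,"dy": 0,"dz": 0,"spin": 0,"fingers": 5.0}
  ],
  "squeeze": 100
}}

```text
time: 5.3
tool_pos: [432.9, -120.1, 0.4]
tool_rot: [0.0, -0.191, 0.982, -0.0]
contact_force: [1.0, -0.0, -0.5]
opening: 50.2
```

Run:
```python
from seg2 import *
c=arm.read_camera("wrist"); crop(c,100,200,540,480,1.8,"w5.png"); S()
print(disc2(c,457,-111,22,75,255,"f.png",smax=70))
```

```text
t 5.35 pos [ 4.328e+02 -1.201e+02  4.000e-01] d 22.0 F [ 0.21  0.38 -0.58] M [-0.003  0.027 -0.026] open 49.8 q [ 0.08  0.22 -0.47  0.   -0.88 -1.27]
{'ang': np.float64(22.2), 'w': np.float64(55.5), 'L': np.float64(63.1), 'cenmid': array([ 454.9, -111.1]), 'cenrear': array([ 456.3, -110.6]), 'slotang': np.float64(22.1), 'area': np.float64(2667.0)}
```

View pics/w5.png

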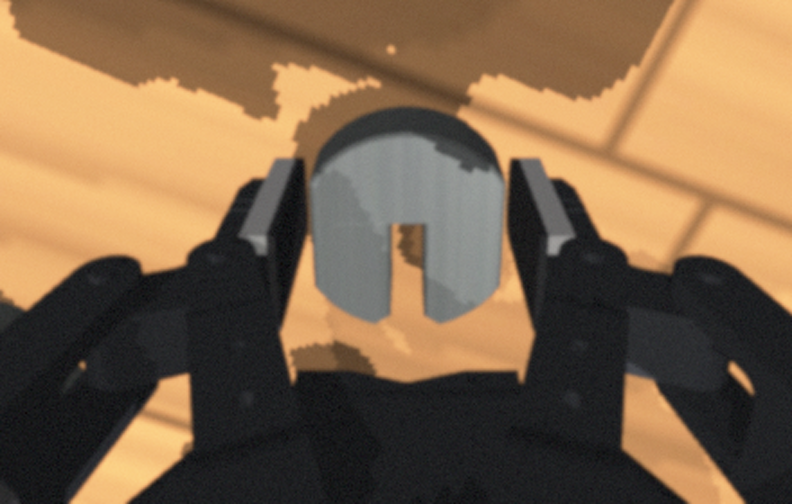

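>>> {"op": "play_rows", "data": {
  "plan": [
    {"dx": 0,"dy": 0,"dz": 0,"spin": 0,"fingers": 4.7},
    {"dx": 0,"dy": 0,"dz": 0,"spin": 0,"fingers": 4.5},
    {"dx": 0,"dy": 0,"dz": 0,"spin": 0,"fingers": 4.5}
  ],
  "squeeze": 60
}}

```text
time: 5.6
tool_pos: [432.7, -120.1, 0.2]
tool_rot: [-0.0, -0.191, 0.982, -0.0]
contact_force: [0.4, -0.1, 0.5]
opening: 45.1
```

Run:
```python
from seg2 import *
c=arm.read_camera("wrist"); crop(c,100,200,540,480,1.8,"w6.png"); S()
print(disc2(c,457,-111,22,75,255,"f.png",smax=70))
```

```text
t 5.65 pos [ 4.327e+02 -1.201e+02  2.000e-01] d 21.99 F [-0.12  0.16  0.41] M [ 0.014 -0.063  0.016] open 44.6 q [ 0.08  0.22 -0.47 -0.   -0.88 -1.27]
{'ang': np.float64(22.3), 'w': np.float64(55.1), 'L': np.float64(63.1), 'cenmid': array([ 454.9, -111. ]), 'cenrear': array([ 456.2, -110.4]), 'slotang': np.float64(21.8), 'area': np.float64(2566.75)}
```

View pics/w6.png

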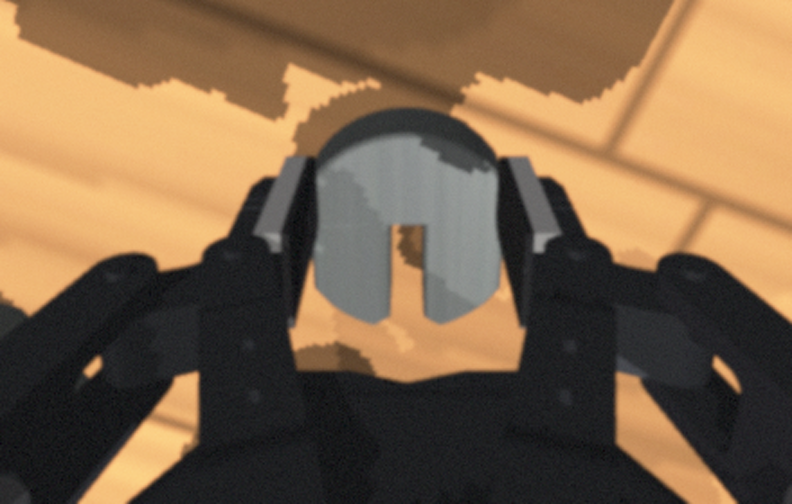

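Run:
```python
from seg2 import *
c=arm.read_camera("wrist"); s=S(); t=s["tool_pos"]
d=np.array([np.cos(np.radians(22)),np.sin(np.radians(22))]); f=np.array([-d[1],d[0]])
def W(px,py):
    u,v=px/1.8+100,py/1.8+200
    z=c["depth"][int(round(v)),int(round(u))]
    q=und(c,u,v)[0]; p=np.array([q[0],q[1],1])*z@c["T"][:3,:3].T+c["T"][:3,3]
    r=p[:2]-t[:2]; return p.round(1),"along d",(r@d).round(1),"lat",(r@f).round(1)
for p in [(290,170),(300,165),(275,205),(265,235),(310,170),(305,200),(300,260),(295,300),(520,165),(540,210),(510,200),(510,260),(400,180),(340,290),(400,118),(330,180)]: print(p,*W(*p))
```

```text
t 5.7 pos [ 4.327e+02 -1.201e+02  2.000e-01] d 21.99 F [ 0.66 -0.28  0.26] M [ 0.003 -0.     0.009] open 44.8 q [ 0.08  0.22 -0.47 -0.   -0.88 -1.27]
(290, 170) [ 432.8 -148.7   50.7] along d -10.6 lat -26.6
(300, 165) [ 431.5 -147.    49.5] along d -11.2 lat -24.5
(275, 205) [ 432.2 -149.    67.7] along d -11.3 lat -26.6
(265, 235) [ 433.1 -148.7   77. ] along d -10.3 lat -26.7
(310, 170) [ 432.4 -144.4   48.3] along d -9.4 lat -22.4
(305, 200) [ 435.6 -143.2   56.2] along d -6.0 lat -22.5
(300, 260) [ 443.1 -140.    66.9] along d 2.2 lat -22.4
(295, 300) [ 446.5 -138.5   75.1] along d 5.9 lat -22.3
(520, 165) [ 412.1 -100.3   50.3] along d -11.6 lat 26.0
(540, 210) [412.4 -99.3  69.1] along d -11.0 lat 26.8
(510, 200) [ 417.6 -101.7   58.2] along d -7.1 lat 22.7
(510, 260) [429.  -97.1  62.6] along d 5.2 lat 22.7
(400, 180) [ 440.  -119.    21.9] along d 7.2 lat -1.7
(340, 290) [ 480.8 -122.    21.9] along d 44.0 lat -19.8
(400, 118) [ 426.8 -124.4   10.7] along d -7.0 lat -1.8
(330, 180) [ 447.1 -137.3   22.4] along d 6.9 lat -21.3
```

>>> {"op": "play_rows", "data": {
  "plan": [
    {"dx": 0,"dy": 0,"dz": 1.0,"spin": 0,"fingers": 7.0},
    {"dx": 0,"dy": -0.5,"dz": 4.0,"spin": -0.1,"fingers": 7.0},
    {"dx": 0,"dy": -0.5,"dz": 4.0,"spin": -0.1,"fingers": 7.0},
    {"dx": 0,"dy": -0.5,"dz": 4.0,"spin": -0.1,"fingers": 7.0},
    {"dx": 0,"dy": -0.5,"dz": 4.0,"spin": -0.08,"fingers": 7.0},
    {"dx": 1,"dy": -0.5,"dz": 3.5,"spin": 0,"fingers": 7.0},
    {"dx": 3.9,"dy": -0.5,"dz": 1,"spin": 0,"fingers": 7.0},
    {"dx": 4.0,"dy": 0,"dz": 0,"spin": 0,"fingers": 7.0},
    {"dx": 4.0,"dy": 0,"dz": 0,"spin": 0,"fingers": 7.0},
    {"dx": 4.0,"dy": 0,"dz": 0,"spin": 0,"fingers": 7.0},
    {"dx": 4.0,"dy": 0,"dz": 0,"spin": 0,"fingers": 7.0},
    {"dx": 4.0,"dy": 0,"dz": 0,"spin": 0,"fingers": 7.0},
    {"dx": 3.0,"dy": 0,"dz": 0,"spin": 0,"fingers": 7.0},
    {"dx": 2.0,"dy": 0,"dz": 0,"spin": 0,"fingers": 7.0},
    {"dx": 1.0,"dy": 0,"dz": 0,"spin": 0,"fingers": 7.0}
  ]
}}

```text
time: 6.95
tool_pos: [743.4, -149.7, 211.8]
tool_rot: [-0.002, -0.002, 1.0, 0.0]
contact_force: [0.3, 0.1, 0.2]
opening: 70.2
```

Run:
```python
from h import *
s=S(); print(s["tool_rot"].round(3))
```

```text
t 6.95 pos [ 743.4 -149.7  211.8] d 0.23 F [0.28 0.07 0.21] M [-0.038 -0.175  0.02 ] open 70.2 q [ 0.01  0.74  0.94 -0.   -1.77 -1.57]
[-0.002 -0.002  1.     0.   ]
```

>>> {"op": "play_rows", "data": {
  "plan": [
    {"dx": 3.0,"dy": 0,"dz": 0,"spin": 0,"fingers": 7.0},
    {"dx": 3.0,"dy": 0,"dz": 0,"spin": 0,"fingers": 7.0},
    {"dx": 3.0,"dy": 0,"dz": 0,"spin": 0,"fingers": 7.0},
    {"dx": 3.0,"dy": 0,"dz": 0,"spin": 0,"fingers": 7.0},
    {"dx": 3.0,"dy": 0,"dz": 0,"spin": 0,"fingers": 7.0}
  ]
}}

```text
time: 7.37
tool_pos: [829.9, -141.8, 185.4]
tool_rot: [0.02, -0.002, 1.0, -0.004]
contact_force: [0.1, 0.1, 0.3]
opening: 70.1
```

Run:
```python
from h import *
s=S(); print(s["tool_rot"].round(3))
```

```text
t 7.37 pos [ 829.9 -141.8  185.4] d 0.25 F [0.12 0.15 0.28] M [ 0.01   0.132 -0.003] open 70.1 q [ 0.02  1.05  1.5   0.01 -1.98 -1.58]
[ 0.02  -0.002  1.    -0.004]
```

>>> {"op": "play_rows", "data": {
  "plan": [
    {"dx": 4.0,"dy": 0,"dz": 0,"spin": 0,"fingers": 7.0},
    {"dx": 4.0,"dy": 0,"dz": 0,"spin": 0,"fingers": 7.0},
    {"dx": 4.0,"dy": 0,"dz": 0,"spin": 0,"fingers": 7.0},
    {"dx": 4.0,"dy": 0,"dz": 0,"spin": 0,"fingers": 7.0}
  ]
}}

```text
time: 7.7
tool_pos: [898.3, -127.9, 143.8]
tool_rot: [0.073, -0.002, 0.997, -0.013]
contact_force: [-0.4, -1.3, -0.3]
opening: 69.9
```

Run:
```python
from h import *
s=S(); print(s["tool_rot"].round(3))
```

```text
t 7.7 pos [ 898.3 -127.9  143.8] d 0.35 F [-0.36 -1.3  -0.28] M [0.06  0.422 0.023] open 69.9 q [ 0.04  1.11  1.5   0.03 -1.82 -1.6 ]
[ 0.073 -0.002  0.997 -0.013]
```

>>> {"op": "play_rows", "data": {
  "plan": [
    {"dx": -4.0,"dy": 0,"dz": 0,"spin": 0,"fingers": 7.0},
    {"dx": -4.0,"dy": 0,"dz": 0,"spin": 0,"fingers": 7.0},
    {"dx": -4.0,"dy": 0,"dz": 0,"spin": 0,"fingers": 7.0}
  ]
}}

```text
time: 7.95
tool_pos: [849.0, -127.4, 145.2]
tool_rot: [0.07, -0.002, 0.997, -0.013]
contact_force: [1.9, 0.4, 2.3]
opening: 69.7
```

Run:
```python
from h import *
s=S(); print(s["tool_rot"].round(3))
```

```text
t 7.95 pos [ 849.  -127.4  145.2] d 0.37 F [1.94 0.36 2.3 ] M [ 0.09   0.167 -0.01 ] open 69.7 q [ 0.05  0.84  0.94  0.03 -1.53 -1.61]
[ 0.07  -0.002  0.997 -0.013]
```

>>> {"op": "play_rows", "data": {
  "plan": [
    {"dx": 0,"dy": 0,"dz": 4.0,"spin": 0,"fingers": 7.0},
    {"dx": 0,"dy": 0,"dz": 4.0,"spin": 0,"fingers": 7.0},
    {"dx": 0,"dy": 0,"dz": 4.0,"spin": 0,"fingers": 7.0},
    {"dx": 0,"dy": 0,"dz": 4.0,"spin": 0,"fingers": 7.0},
    {"dx": 4.0,"dy": 0.4,"dz": 0,"spin": 0,"fingers": 7.0},
    {"dx": 4.0,"dy": 0.4,"dz": 0,"spin": 0,"fingers": 7.0},
    {"dx": 4.0,"dy": 0.4,"dz": 0,"spin": 0,"fingers": 7.0},
    {"dx": 4.0,"dy": 0.4,"dz": 0,"spin": 0,"fingers": 7.0},
    {"dx": 4.0,"dy": 0.4,"dz": 0,"spin": 0,"fingers": 7.0},
    {"dx": 4.0,"dy": 0.4,"dz": 0,"spin": 0,"fingers": 7.0}
  ]
}}

```text
time: 8.78
tool_pos: [947.1, -86.7, 200.6]
tool_rot: [0.154, -0.003, 0.988, -0.025]
contact_force: [0.2, 0.7, 0.0]
opening: 69.9
```

```bash
cat >> h.py <<'E'
from scipy.spatial.transform import Rotation as Ro
def tilt(s):
    w,x,y,z=s["tool_rot"]; M=Ro.from_quat([x,y,z,w]).as_matrix()
    tz=M[:,2]; tx=M[:,0]; ty=M[:,1]
    print("tool z",tz.round(3),"tilt",np.degrees(np.arccos(-tz[2])).round(1),"tilt az",np.degrees(np.arctan2(tz[1],tz[0])).round(1),"jaw y",ty.round(3),"jaw az",np.degrees(np.arctan2(ty[1],ty[0])).round(1))
E
python3 - <<'E'
from h import *
s=S(); tilt(s)
E
```

```text
t 8.78 pos [947.1 -86.7 200.6] d 0.76 F [0.18 0.7  0.04] M [0.139 0.955 0.029] open 69.9 q [ 0.11  1.06  1.5   0.08 -1.7  -1.65]
tool z [ 0.305 -0.048 -0.951] tilt 18.0 tilt az -9.0 jaw y [ 0.003  0.999 -0.05 ] jaw az 89.8
```

>>> {"op": "play_rows", "data": {
  "plan": [
    {"dx": -3.0,"dy": 0,"dz": 2.8,"spin": 0,"fingers": 7.0},
    {"dx": -3.0,"dy": -0.5,"dz": 2.8,"spin": 0,"fingers": 7.0},
    {"dx": -3.0,"dy": -0.5,"dz": 2.8,"spin": 0,"fingers": 7.0},
    {"dx": 0,"dy": -0.5,"dz": 3.5,"spin": 0,"fingers": 7.0},
    {"dx": 4.0,"dy": -0.8,"dz": 0,"spin": 0,"fingers": 7.0},
    {"dx": 4.0,"dy": -0.8,"dz": 0,"spin": 0,"fingers": 7.0},
    {"dx": 4.0,"dy": -0.8,"dz": 0,"spin": 0,"fingers": 7.0},
    {"dx": 4.0,"dy": -0.8,"dz": 0,"spin": 0,"fingers": 7.0}
  ]
}}

```text
time: 9.45
tool_pos: [950.3, -121.3, 252.5]
tool_rot: [0.192, -0.003, 0.981, -0.031]
contact_force: [-0.3, 0.7, -1.0]
opening: 70.3
```

Run:
```python
from h import *
s=S(); tilt(s)
```

```text
t 9.45 pos [ 950.3 -121.3  252.5] d 1.07 F [-0.33  0.67 -1.02] M [0.2   1.075 0.024] open 70.3 q [ 0.07  1.01  1.49  0.09 -1.67 -1.61]
tool z [ 0.378 -0.06  -0.924] tilt 22.5 tilt az -9.0 jaw y [ 0.007  0.998 -0.062] jaw az 89.6
```

>>> {"op": "play_rows", "data": {
  "plan": [
    {"dx": -2.0,"dy": 0,"dz": 0.5,"spin": -0.12,"fingers": 7.0},
    {"dx": -2.0,"dy": 0,"dz": 0.5,"spin": -0.12,"fingers": 7.0},
    {"dx": -2.0,"dy": 0,"dz": 0.5,"spin": -0.12,"fingers": 7.0},
    {"dx": -2.0,"dy": 0,"dz": 0.5,"spin": -0.12,"fingers": 7.0},
    {"dx": 0,"dy": 0,"dz": 1,"spin": -0.12,"fingers": 7.0},
    {"dx": 0,"dy": 0,"dz": 1,"spin": -0.12,"fingers": 7.0},
    {"dx": 0,"dy": 0,"dz": 1,"spin": -0.12,"fingers": 7.0},
    {"dx": 4.0,"dy": 0,"dz": 0,"spin": 0,"fingers": 7.0},
    {"dx": 4.0,"dy": 0,"dz": 0,"spin": 0,"fingers": 7.0},
    {"dx": 4.0,"dy": 0,"dz": 0,"spin": 0,"fingers": 7.0}
  ]
}}

```text
time: 10.28
tool_pos: [903.1, -114.5, 255.2]
tool_rot: [0.177, 0.357, 0.913, -0.082]
contact_force: [0.3, 0.1, 0.2]
opening: 70.2
```

Run:
```python
from h import *
s=S(); tilt(s)
```

```text
t 10.28 pos [ 903.1 -114.5  255.2] d -42.42 F [0.33 0.06 0.18] M [ 0.846  0.766 -0.022] open 70.2 q [ 0.18  0.91  1.19  0.33 -1.62 -2.44]
tool z [ 0.265 -0.277 -0.924] tilt 22.5 tilt az -46.3 jaw y [ 0.682  0.731 -0.024] jaw az 47.0
```

>>> {"op": "play_rows", "data": {
  "plan": [
    {"dx": 3.0,"dy": 0,"dz": 0,"spin": 0,"fingers": 7.0},
    {"dx": 3.0,"dy": 0,"dz": 0,"spin": 0,"fingers": 7.0}
  ]
}}

```text
time: 10.45
tool_pos: [921.8, -112.3, 254.0]
tool_rot: [0.188, 0.357, 0.912, -0.071]
contact_force: [1.2, 0.7, -2.4]
opening: 70.1
```

Run:
```python
from h import *
s=S(); tilt(s)
```

```text
t 10.45 pos [ 921.8 -112.3  254. ] d -42.79 F [ 1.19  0.7  -2.43] M [ 0.981  0.867 -0.006] open 70.1 q [ 0.17  0.97  1.3   0.32 -1.65 -2.43]
tool z [ 0.293 -0.263 -0.919] tilt 23.2 tilt az -42.0 jaw y [0.678 0.735 0.005] jaw az 47.3
```

Run:
```python
from h import *
c=arm.read_camera("wrist"); s=S(); tilt(s)
w,x,y,z=s["tool_rot"]; M=Ro.from_quat([x,y,z,w]).as_matrix()
P,u,v=pts(c); L=(P-s["tool_pos"])@M
for zl in range(-110,10,5):
    for sg in (1,-1):
        k=(L[:,2]>=zl)&(L[:,2]<zl+5)&(abs(L[:,0])<16)&(L[:,1]*sg>20)&(L[:,1]*sg<75)
        if k.sum()>8: print(zl,sg,k.sum(),"x",np.percentile(L[k,0],[2,98]).round(1),"y",np.percentile(L[k,1],[2,98]).round(1))
crop(c,0,0,640,480,1.25,"w7.png")
# predicted pixel of TCP and of grasp
T=s["tool_pos"]; print(proj(c,T), proj(c,T-18.7*M[:,2]), proj(c,T-50*M[:,2]))
```

```text
t 10.5 pos [ 922.1 -112.2  256.6] d -42.91 F [-0.52 -0.18  0.07] M [ 0.856  0.901 -0.025] open 70.1 q [ 0.17  0.96  1.3   0.32 -1.64 -2.43]
tool z [ 0.297 -0.262 -0.918] tilt 23.4 tilt az -41.4 jaw y [0.678 0.735 0.01 ] jaw az 47.3
-110 1 1419 x [-10.5  13.9] y [37.4 67.1]
-110 -1 1418 x [-10.7  13.5] y [-66.3 -36.7]
-105 1 1485 x [-10.   13.8] y [39.6 66.7]
-105 -1 1533 x [-10.3  13.5] y [-66.  -38.4]
-100 1 3585 x [-8.6 14. ] y [34.3 66.3]
-100 -1 3680 x [-8.9 13.7] y [-65.4 -33.5]
-95 1 1783 x [-7.3 14.8] y [33.6 65.6]
-95 -1 1601 x [-6.6 14.5] y [-65.1 -33.2]
-90 1 788 x [ 7.4 15.1] y [36.  63.3]
-90 -1 728 x [ 7.1 14.8] y [-61.6 -35.7]
-85 1 279 x [ 2.2 13.6] y [35.2 53.8]
-85 -1 332 x [ 1.6 13.3] y [-52.7 -34.5]
-80 1 507 x [-4.  12.5] y [34.9 41.4]
-80 -1 472 x [-5.3 12.3] y [-41.  -34.4]
-75 1 462 x [-8.4 12.6] y [35.  48.3]
-75 -1 476 x [-9.1 12.5] y [-47.5 -34.4]
-70 1 437 x [-8.6 12.6] y [35.  48.3]
-70 -1 447 x [-9.1 12.4] y [-48.  -34.4]
-65 1 391 x [-8.5 12.6] y [35.  48.2]
-65 -1 391 x [-9.2 12.4] y [-48.  -34.4]
-60 1 363 x [-9.2 12.7] y [35.  48.1]
-60 -1 364 x [-9.1 12.5] y [-47.8 -34.3]
-55 1 324 x [-8.9 12.8] y [34.9 47.9]
-55 -1 322 x [-9.2 12.5] y [-47.4 -34.3]
-50 1 223 x [-8.9 12.7] y [35.  45.7]
-50 -1 217 x [-8.8 12.5] y [-41.5 -34.3]
-45 1 64 x [-7.8 10.4] y [34.9 35.5]
-45 -1 55 x [-8.3  9.1] y [-35.  -34.4]
[[325.7303062  274.30515012]] [[325.58553912 289.22734483]] [[325.26395891 322.35786595]]
```

View pics/w7.png

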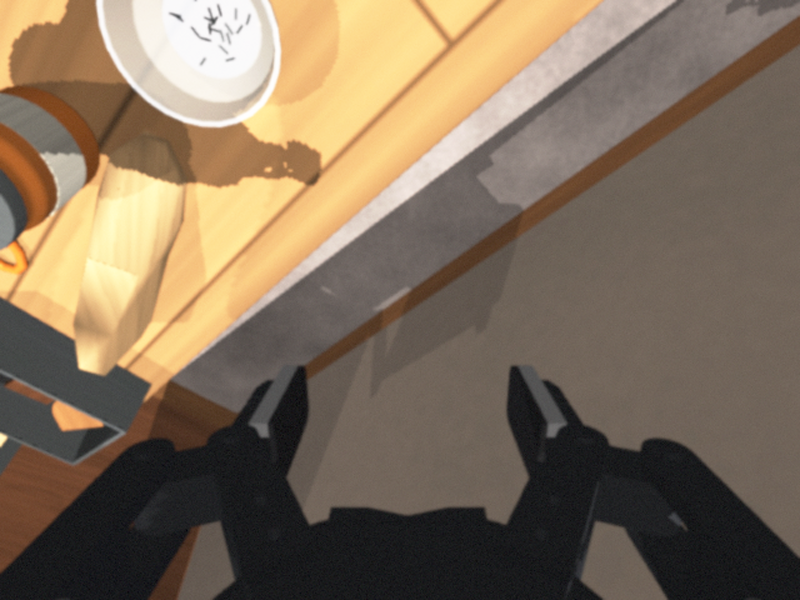

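>>> {"op": "play_rows", "data": {
  "plan": [
    {"dx": -3.6,"dy": -1.3,"dz": 0,"spin": 0.1133,"fingers": 7.0},
    {"dx": -3.6,"dy": -1.3,"dz": 0,"spin": 0.1133,"fingers": 7.0},
    {"dx": -3.6,"dy": -1.3,"dz": 0,"spin": 0.1133,"fingers": 7.0},
    {"dx": -3.6,"dy": -1.3,"dz": 0,"spin": 0.1133,"fingers": 7.0},
    {"dx": -3.6,"dy": -1.3,"dz": 0,"spin": 0.1133,"fingers": 7.0},
    {"dx": -3.6,"dy": -1.3,"dz": 0,"spin": 0.1133,"fingers": 7.0},
    {"dx": -3.1,"dy": 1.0,"dz": -2.4,"spin": 0.1133,"fingers": 7.0},
    {"dx": -3.1,"dy": 1.0,"dz": -2.4,"spin": 0.1133,"fingers": 7.0},
    {"dx": -3.1,"dy": 1.0,"dz": -2.4,"spin": 0.1133,"fingers": 7.0},
    {"dx": -3.1,"dy": 1.0,"dz": -2.4,"spin": 0.1133,"fingers": 7.0},
    {"dx": -3.1,"dy": 1.0,"dz": -2.4,"spin": 0,"fingers": 7.0},
    {"dx": -3.1,"dy": 1.0,"dz": -2.4,"spin": 0,"fingers": 7.0},
    {"dx": -3.1,"dy": 1.0,"dz": -2.4,"spin": 0,"fingers": 7.0},
    {"dx": -3.1,"dy": 1.0,"dz": -2.4,"spin": 0,"fingers": 7.0},
    {"dx": 0,"dy": 0,"dz": 0,"spin": 0,"fingers": 7.0},
    {"dx": 0,"dy": 0,"dz": 0,"spin": 0,"fingers": 7.0}
  ]
}}

```text
time: 11.83
tool_pos: [507.0, -94.8, 73.2]
tool_rot: [0.201, -0.12, 0.972, 0.028]
contact_force: [1.9, 0.1, 1.1]
opening: 70.1
```

```bash
cat > grasp.py <<'E'
from seg2 import *
def tipinfo(cx,cy,ang,z0=0,xt=-18,zt=7,kt=46.5):
    s=S(); tilt(s)
    w,x,y,z=s["tool_rot"]; M=Ro.from_quat([x,y,z,w]).as_matrix()
    tip=s["tool_pos"]-kt*M[:,2]; d=np.array([np.cos(np.radians(ang)),np.sin(np.radians(ang))]); f=np.array([-d[1],d[0]])
    r=tip[:2]-[cx,cy]; print("tip",tip.round(1),"rel along",(r@d).round(1),"lat",(r@f).round(1),"z",(tip[2]-z0).round(1))
    tgt=np.r_[np.array([cx,cy])+xt*d,z0+zt]; print("move cm",((tgt-tip)/10).round(2),"spin",np.radians(ang-(np.degrees(np.arctan2(M[1,1],M[0,1]))-90)).round(3))
E
python3 - <<'E'
from grasp import *
c=arm.read_camera("wrist"); crop(c,0,0,640,480,1.25,"w8.png")
print(disc2(c,457,-111,22,75,255,"f.png",smax=70))
tipinfo(456.8,-110.4,22.2)
E
```

```text
{'ang': np.float64(16.0), 'w': np.float64(21.7), 'L': np.float64(56.4), 'cenmid': array([451.8, -92.9]), 'cenrear': array([456.4, -91.6]), 'slotang': np.float64(nan), 'area': np.float64(869.25)}
t 11.88 pos [510.8 -95.1  75.8] d 14.06 F [ 1.31 -0.81  0.79] M [-0.344  0.945 -0.032] open 69.5 q [ 0.05  0.03 -0.51 -0.14 -0.62 -1.27]
tool z [ 0.389  0.103 -0.915] tilt 23.7 tilt az 14.8 jaw y [-0.245  0.97   0.005] jaw az 104.2
tip [492.7 -99.9 118.4] rel along 37.3 lat -3.8 z 118.4
move cm [ -5.26  -1.73 -11.14] spin 0.14seg2.py:20: RuntimeWarning: Mean of empty slice.
  sc=np.array([X[ho].mean(),Y[ho].mean()]); hc=np.array([X[hm>0].mean(),Y[hm>0].mean()])
  ret = ret.dtype.type(ret / rcount)
```

View pics/w8.png

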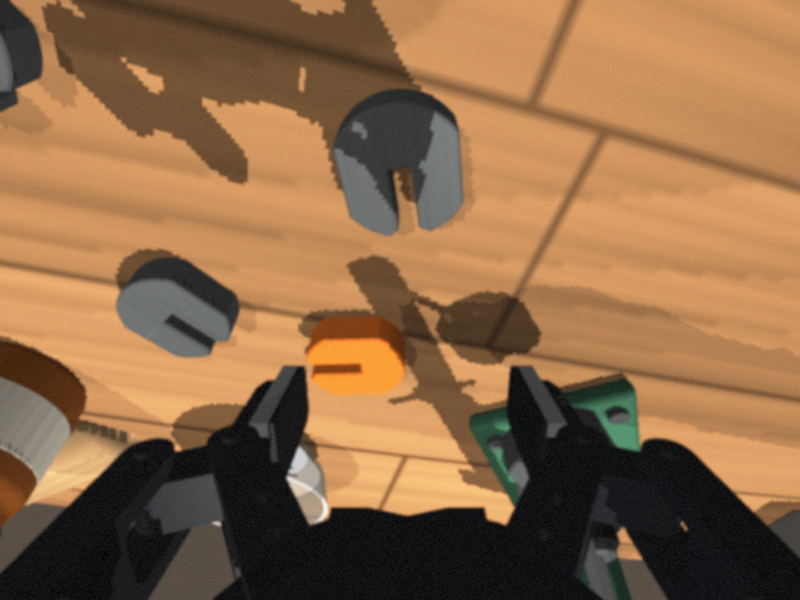

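Run:
```python
from h import *
for i in range(3):
    c=arm.read_camera("wrist"); S()
```

```text
t 11.93 pos [512.8 -95.2  76.9] d 14.07 F [ 0.79  0.47 -0.33] M [-0.323  1.031 -0.079] open 69.6 q [ 0.05  0.04 -0.51 -0.14 -0.62 -1.27]
t 11.98 pos [513.6 -95.2  77.2] d 14.05 F [-0.04 -0.11  0.18] M [-0.27   1.044 -0.022] open 70.2 q [ 0.05  0.04 -0.51 -0.14 -0.62 -1.27]
t 12.03 pos [513.7 -95.2  76.9] d 14.03 F [-0.18  0.9   0.19] M [-0.319  1.139  0.018] open 70.3 q [ 0.05  0.04 -0.51 -0.14 -0.63 -1.27]
```

>>> {"op": "play_rows", "data": {
  "plan": [
    {"dx": -1.4,"dy": -0.37,"dz": -1.4,"spin": 0.0715,"fingers": 7.0},
    {"dx": -1.4,"dy": -0.37,"dz": -1.4,"spin": 0.0715,"fingers": 7.0},
    {"dx": -1.4,"dy": -0.37,"dz": -1.4,"spin": 0,"fingers": 7.0},
    {"dx": -1.4,"dy": -0.37,"dz": -1.4,"spin": 0,"fingers": 7.0},
    {"dx": 0,"dy": 0,"dz": 0,"spin": 0,"fingers": 7.0},
    {"dx": 0,"dy": 0,"dz": 0,"spin": 0,"fingers": 7.0}
  ]
}}

```text
time: 12.53
tool_pos: [456.4, -110.6, 18.8]
tool_rot: [0.2, -0.189, 0.961, 0.042]
contact_force: [1.0, 0.1, 0.1]
opening: 69.7
```

Run:
```python
from grasp import *
c=arm.read_camera("wrist"); crop(c,0,0,640,480,1.25,"w9.png")
print(disc2(c,457,-111,22,30,255,"f.png",smax=70))
tipinfo(456.8,-110.4,22.2)
```

```text
{'ang': np.float64(22.5), 'w': np.float64(55.1), 'L': np.float64(69.6), 'cenmid': array([ 451.4, -112.6]), 'cenrear': array([ 449.7, -113.3]), 'slotang': np.float64(21.9), 'area': np.float64(2988.75)}
t 12.58 pos [ 457.3 -110.5   19.5] d 22.21 F [ 1.23 -0.1   1.08] M [-0.43   0.997 -0.039] open 69.9 q [-0.09  0.07 -0.58 -0.35 -0.59 -0.84]
tool z [ 0.369  0.156 -0.916] tilt 23.6 tilt az 22.9 jaw y [-0.38   0.925  0.004] jaw az 112.3
tip [ 440.1 -117.7   62.1] rel along -18.2 lat -0.5 z 62.1
move cm [ 0.    0.05 -5.51] spin -0.002
```

View pics/w9.png

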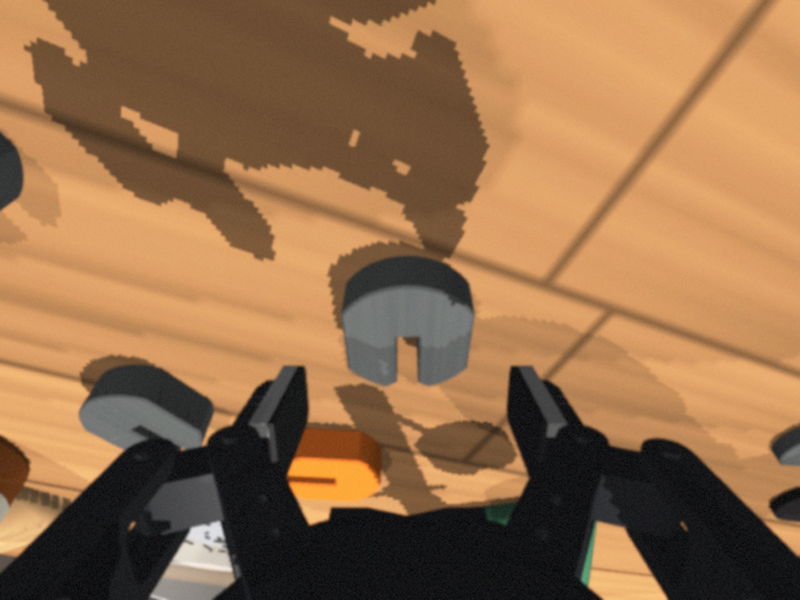

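>>> {"op": "play_rows", "data": {
  "plan": [
    {"dx": 0,"dy": 0,"dz": -1.5,"spin": 0,"fingers": 7.0},
    {"dx": 0,"dy": 0,"dz": -1.5,"spin": 0,"fingers": 7.0},
    {"dx": 0,"dy": 0,"dz": -1.2,"spin": 0,"fingers": 7.0},
    {"dx": 0,"dy": 0,"dz": -0.7,"spin": 0,"fingers": 7.0},
    {"dx": 0,"dy": 0,"dz": -0.4,"spin": 0,"fingers": 7.0},
    {"dx": 0,"dy": 0,"dz": 0,"spin": 0,"fingers": 6.5},
    {"dx": 0,"dy": 0,"dz": 0,"spin": 0,"fingers": 6.1},
    {"dx": 0,"dy": 0,"dz": 0,"spin": 0,"fingers": 5.8},
    {"dx": 0,"dy": 0,"dz": 0,"spin": 0,"fingers": 5.4},
    {"dx": 0,"dy": 0,"dz": 0,"spin": 0,"fingers": 5.0},
    {"dx": 0,"dy": 0,"dz": 0,"spin": 0,"fingers": 5.0}
  ],
  "squeeze": 80
}}

```text
time: 13.5
tool_pos: [456.0, -110.1, -33.4]
tool_rot: [0.2, -0.19, 0.96, 0.042]
contact_force: [-4.7, 0.0, 9.1]
opening: 53.6
```

Run:
```python
from grasp import *
c=arm.read_camera("wrist"); crop(c,100,180,540,480,1.8,"w10.png")
tipinfo(456.8,-110.4,22.2)
```

```text
t 13.55 pos [ 456.  -110.1  -33.4] d 22.27 F [-5.65 -0.4   8.98] M [-0.056  1.413  0.156] open 53.7 q [-0.11  0.17 -0.61 -0.45 -0.47 -0.71]
tool z [ 0.369  0.156 -0.916] tilt 23.6 tilt az 23.0 jaw y [-0.381  0.925  0.005] jaw az 112.4
tip [ 438.9 -117.4    9.2] rel along -19.2 lat 0.3 z 9.2
move cm [ 0.12  0.02 -0.22] spin -0.003
```

View pics/w10.png

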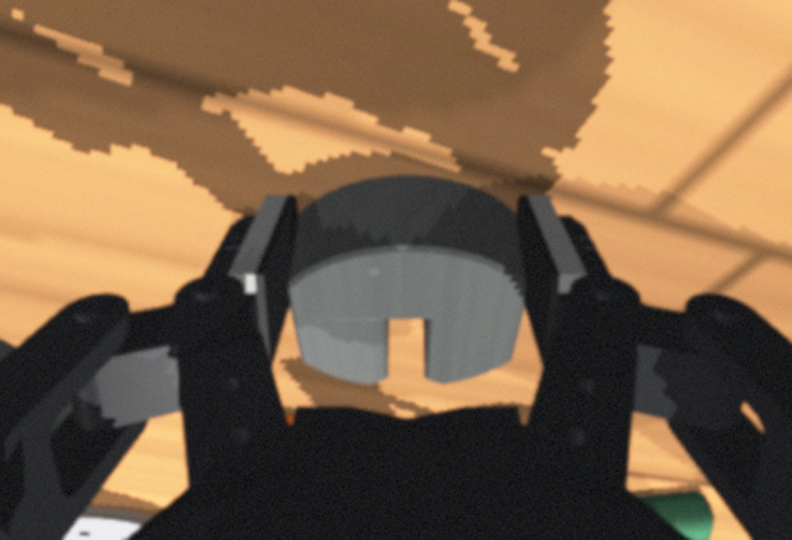

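>>> {"op": "play_rows", "data": {
  "plan": [
    {"dx": 0,"dy": 0,"dz": 0.4,"spin": 0,"fingers": 5.0},
    {"dx": 0,"dy": 0,"dz": 0.8,"spin": 0,"fingers": 5.0},
    {"dx": 0,"dy": 0,"dz": 1.5,"spin": 0,"fingers": 5.0},
    {"dx": 0,"dy": 0,"dz": 1.5,"spin": 0,"fingers": 5.0},
    {"dx": 0,"dy": 0,"dz": 0.8,"spin": 0,"fingers": 5.0},
    {"dx": 0,"dy": 0,"dz": 0,"spin": 0,"fingers": 5.0},
    {"dx": 0,"dy": 0,"dz": 0,"spin": 0,"fingers": 5.0},
    {"dx": 0,"dy": 0,"dz": 0,"spin": 0,"fingers": 5.0}
  ],
  "squeeze": 100
}}

```text
time: 14.22
tool_pos: [454.6, -109.6, 14.4]
tool_rot: [0.199, -0.189, 0.961, 0.043]
contact_force: [0.8, -0.0, -1.6]
opening: 52.8
```

Run:
```python
from grasp import *
F=[]
for i in range(4):
    c=arm.read_camera("wrist"); F.append(arm.read_state()["contact_force"])
print(np.array(F).round(2), np.mean(F,0))
crop(c,100,180,540,480,1.8,"w11.png"); S()
s=arm.read_camera("scene"); np.save("s1.npy",s,allow_pickle=True)
p=proj(s,[[456,-110,40]])[0].astype(int); crop(s,p[0]-50,p[1]-60,p[0]+60,p[1]+40,6,"s11.png")
```

```text
[[-0.23  0.16 -2.84]
 [-0.23 -0.44 -2.68]
 [-0.8  -0.55 -3.18]
 [-0.12  0.98 -1.79]] [-0.34545862  0.03772547 -2.62213989]
t 14.42 pos [ 454.8 -109.8   14.4] d 22.16 F [-0.12  0.98 -1.79] M [-0.641  1.43  -0.028] open 53.5 q [-0.09  0.07 -0.58 -0.35 -0.58 -0.83]
```

View pics/w11.png

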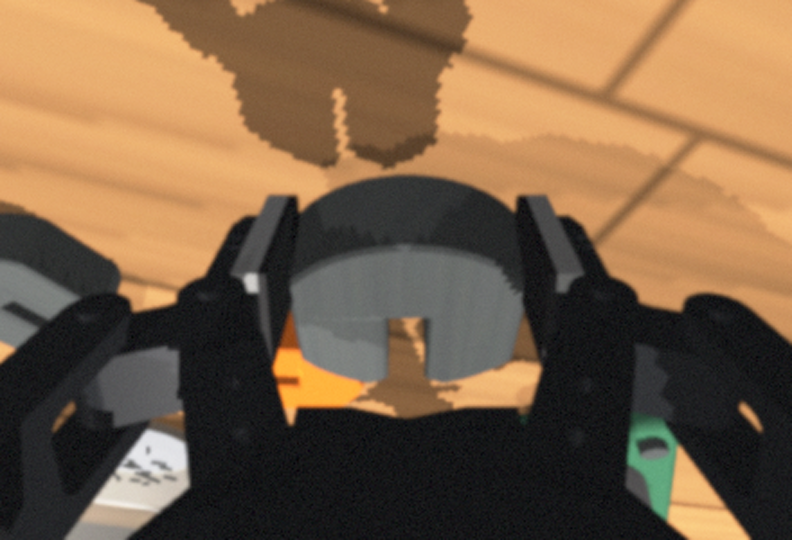

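View pics/s11.png

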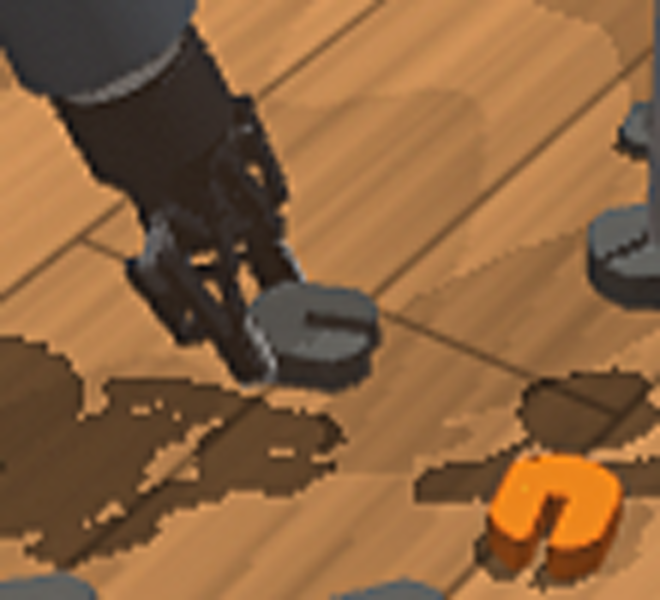

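>>> {"op": "play_rows", "data": {
  "plan": [
    {"dx": 0,"dy": 0,"dz": -1.5,"spin": 0,"fingers": 5.0},
    {"dx": 0,"dy": 0,"dz": -1.5,"spin": 0,"fingers": 5.0},
    {"dx": 0,"dy": 0,"dz": -1.2,"spin": 0,"fingers": 5.0},
    {"dx": 0,"dy": 0,"dz": -0.5,"spin": 0,"fingers": 5.0},
    {"dx": 0,"dy": 0,"dz": -0.15,"spin": 0,"fingers": 5.0},
    {"dx": 0,"dy": 0,"dz": 0,"spin": 0,"fingers": 5.0},
    {"dx": 0,"dy": 0,"dz": 0,"spin": 0,"fingers": 6.0},
    {"dx": 0,"dy": 0,"dz": 0,"spin": 0,"fingers": 7.0},
    {"dx": 0,"dy": 0,"dz": 0,"spin": 0,"fingers": 7.0},
    {"dx": 0,"dy": 0,"dz": 1.0,"spin": 0,"fingers": 7.0},
    {"dx": 0,"dy": 0,"dz": 2.0,"spin": 0,"fingers": 7.0},
    {"dx": 0,"dy": 0,"dz": 3.0,"spin": 0,"fingers": 7.0}
  ]
}}

```text
time: 15.47
tool_pos: [453.7, -109.7, 25.4]
tool_rot: [0.197, -0.189, 0.961, 0.043]
contact_force: [0.0, 0.3, -0.4]
opening: 70.4
```

Run:
```python
from grasp import *
F=[]
for i in range(3):
    c=arm.read_camera("wrist"); F.append(arm.read_state()["contact_force"][2])
print(F); crop(c,0,0,640,480,1.25,"w12.png")
tipinfo(579.3,-220,54.5)
```

```text
[np.float64(5.80418276855874), np.float64(0.3943318489976771), np.float64(-0.7428142924545267)]
t 15.62 pos [ 457.4 -110.1   29.3] d 22.32 F [-0.13  0.64 -0.74] M [-0.479  1.187  0.003] open 69.8 q [-0.08  0.05 -0.57 -0.33 -0.61 -0.85]
tool z [ 0.372  0.156 -0.915] tilt 23.8 tilt az 22.8 jaw y [-0.381  0.925  0.003] jaw az 112.4
tip [ 440.1 -117.4   71.9] rel along 2.7 lat 172.9 z 71.9
move cm [ 12.87 -11.73  -6.49] spin 0.56
```

View pics/w12.png

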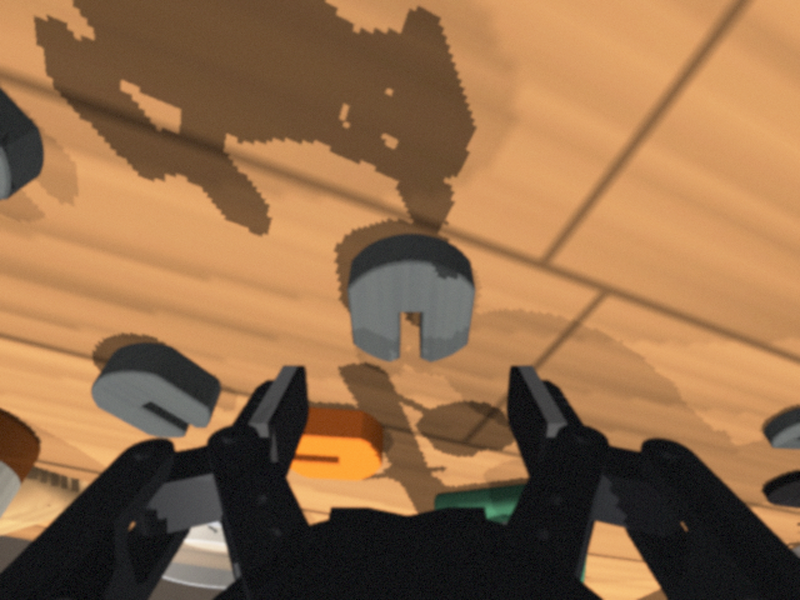

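>>> {"op": "play_rows", "data": {
  "plan": [
    {"dx": 2.04,"dy": -1.82,"dz": 0.2,"spin": 0.094,"fingers": 7.0},
    {"dx": 2.04,"dy": -1.82,"dz": 0,"spin": 0.094,"fingers": 7.0},
    {"dx": 2.04,"dy": -1.82,"dz": 0,"spin": 0.094,"fingers": 7.0},
    {"dx": 2.04,"dy": -1.82,"dz": 0,"spin": 0.094,"fingers": 7.0},
    {"dx": 2.04,"dy": -1.82,"dz": 0,"spin": 0.094,"fingers": 7.0},
    {"dx": 2.04,"dy": -1.82,"dz": 0,"spin": 0.094,"fingers": 7.0},
    {"dx": 0,"dy": 0,"dz": 0,"spin": 0,"fingers": 7.0},
    {"dx": 0,"dy": 0,"dz": 0,"spin": 0,"fingers": 7.0},
    {"dx": 0,"dy": 0,"dz": 0,"spin": 0,"fingers": 7.0}
  ]
}}

```text
time: 16.37
tool_pos: [574.4, -216.2, 26.9]
tool_rot: [0.179, -0.443, 0.873, 0.096]
contact_force: [-0.6, 0.7, 0.0]
opening: 69.7
```

Run:
```python
from grasp import *
c=arm.read_camera("wrist"); crop(c,0,0,640,480,1.25,"w13.png")
print(disc2(c,579,-220,22,75,255,"f13.png",smax=70))
tipinfo(579.3,-220,54.5,zt=9.5)
```

```text
{'ang': np.float64(55.0), 'w': np.float64(54.9), 'L': np.float64(62.5), 'cenmid': array([ 578.5, -222.8]), 'cenrear': array([ 579.5, -221.3]), 'slotang': np.float64(54.5), 'area': np.float64(2621.0)}
t 16.42 pos [ 574.2 -215.9   27.7] d 53.74 F [-0.8  -0.57  0.17] M [-0.963  0.694  0.022] open 70.0 q [-0.39  0.47  0.07 -0.45 -1.11 -0.06]
tool z [ 0.229  0.326 -0.917] tilt 23.4 tilt az 54.9 jaw y [-0.808  0.589  0.008] jaw az 143.9
tip [ 563.6 -231.    70.4] rel along -18.1 lat 6.4 z 70.4
move cm [ 0.52 -0.36 -6.09] spin 0.01
```

View pics/w13.png

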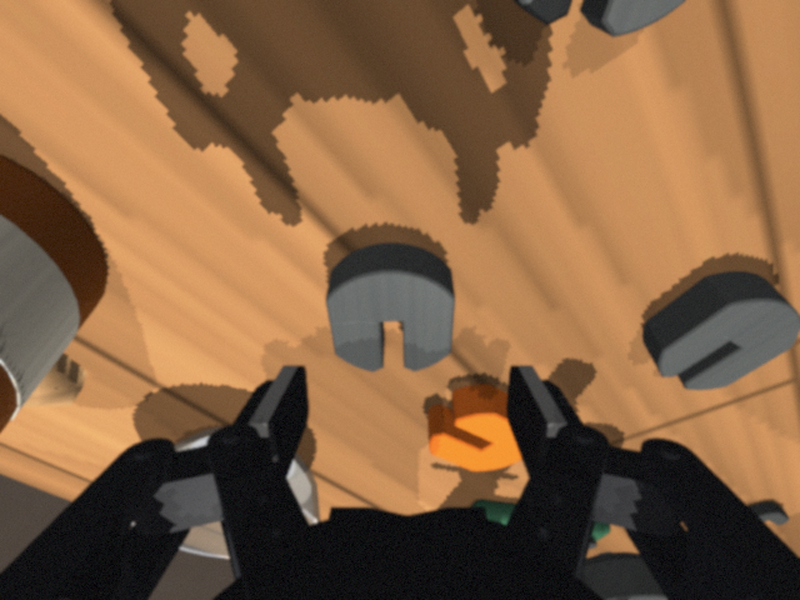

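View pics/f13.png

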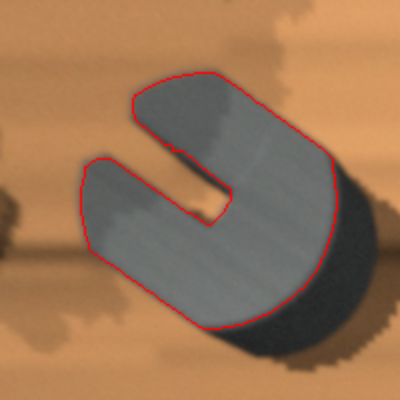

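>>> {"op": "play_rows", "data": {
  "plan": [
    {"dx": 0.54,"dy": -0.44,"dz": -0.8,"spin": 0.019,"fingers": 7.0},
    {"dx": 0,"dy": 0,"dz": -1.5,"spin": 0,"fingers": 7.0},
    {"dx": 0,"dy": 0,"dz": -1.5,"spin": 0,"fingers": 7.0},
    {"dx": 0,"dy": 0,"dz": -1.2,"spin": 0,"fingers": 7.0},
    {"dx": 0,"dy": 0,"dz": -0.7,"spin": 0,"fingers": 7.0},
    {"dx": 0,"dy": 0,"dz": -0.4,"spin": 0,"fingers": 7.0},
    {"dx": 0,"dy": 0,"dz": 0,"spin": 0,"fingers": 6.5},
    {"dx": 0,"dy": 0,"dz": 0,"spin": 0,"fingers": 6.1},
    {"dx": 0,"dy": 0,"dz": 0,"spin": 0,"fingers": 5.8},
    {"dx": 0,"dy": 0,"dz": 0,"spin": 0,"fingers": 5.4},
    {"dx": 0,"dy": 0,"dz": 0,"spin": 0,"fingers": 5.0},
    {"dx": 0,"dy": 0,"dz": 0,"spin": 0,"fingers": 5.0}
  ],
  "squeeze": 100
}}

```text
time: 17.42
tool_pos: [580.4, -221.4, -31.1]
tool_rot: [0.179, -0.453, 0.868, 0.096]
contact_force: [-3.8, -0.0, 7.1]
opening: 53.0
```

Run:
```python
from grasp import *
c=arm.read_camera("wrist"); crop(c,100,180,540,480,1.8,"w14.png")
tipinfo(579.5,-220.8,55)
```

```text
t 17.47 pos [ 580.4 -221.5  -31. ] d 54.99 F [-4.37 -1.03  6.25] M [-0.085  1.542  0.546] open 52.6 q [-0.39  0.55  0.04 -0.47 -1.03  0.02]
tool z [ 0.224  0.329 -0.918] tilt 23.4 tilt az 55.8 jaw y [-0.82   0.572  0.005] jaw az 145.1
tip [ 570.  -236.7   11.6] rel along -18.5 lat -1.4 z 11.6
move cm [-0.09  0.12 -0.46] spin -0.002
```

View pics/w14.png

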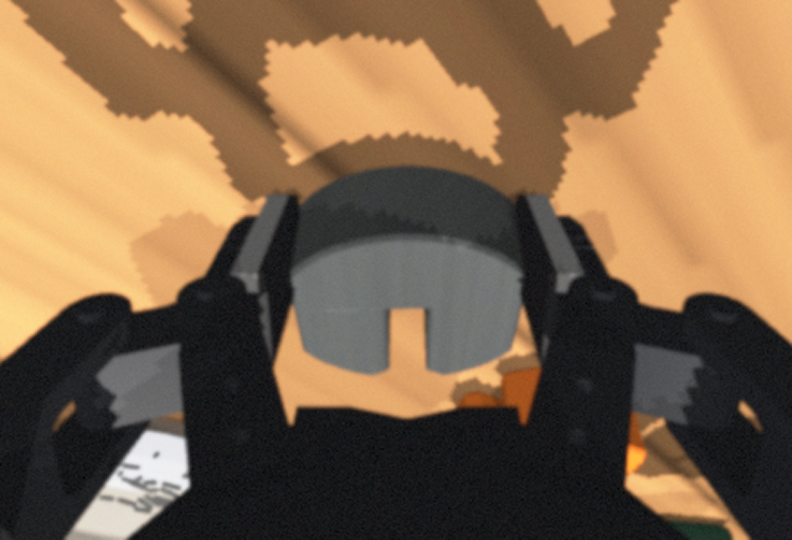

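>>> {"op": "play_rows", "data": {
  "plan": [
    {"dx": 0,"dy": 0,"dz": 0.4,"spin": 0,"fingers": 5.0},
    {"dx": 0,"dy": 0,"dz": 0.8,"spin": 0,"fingers": 5.0},
    {"dx": 0,"dy": 0,"dz": 1.5,"spin": 0,"fingers": 5.0},
    {"dx": 0,"dy": 0,"dz": 2.0,"spin": 0,"fingers": 5.0},
    {"dx": 0,"dy": 0,"dz": 2.0,"spin": 0,"fingers": 5.0},
    {"dx": 0,"dy": 0,"dz": 2.0,"spin": 0,"fingers": 5.0},
    {"dx": 0,"dy": 0,"dz": 1.3,"spin": 0,"fingers": 5.0},
    {"dx": 0,"dy": 0,"dz": 0,"spin": 0,"fingers": 5.0},
    {"dx": 0,"dy": 0,"dz": 0,"spin": 0,"fingers": 5.0},
    {"dx": 0,"dy": 0,"dz": 0,"spin": 0,"fingers": 5.0}
  ],
  "squeeze": 100
}}

```text
time: 18.3
tool_pos: [579.6, -220.4, 65.8]
tool_rot: [0.178, -0.452, 0.869, 0.098]
contact_force: [0.4, 0.4, -6.0]
opening: 52.8
```

Run:
```python
from grasp import *
F=[]
for i in range(4):
    c=arm.read_camera("wrist"); F.append(arm.read_state()["contact_force"])
print(np.array(F).round(2), np.mean(F,0))
crop(c,100,180,540,480,1.8,"w15.png"); tilt(S())
```

```text
[[-0.95  0.91 -4.89]
 [ 0.82 -0.1  -4.39]
 [-1.6  -0.45 -4.96]
 [ 0.73 -0.28 -4.96]] [-0.25059135  0.02069517 -4.80024442]
t 18.5 pos [ 579.8 -220.8   65.9] d 54.84 F [ 0.73 -0.28 -4.96] M [-1.589  1.121  0.022] open 52.8 q [-0.39  0.45  0.14 -0.43 -1.2  -0.08]
tool z [ 0.221  0.33  -0.918] tilt 23.4 tilt az 56.2 jaw y [-0.82   0.573  0.009] jaw az 145.1
```

View pics/w15.png

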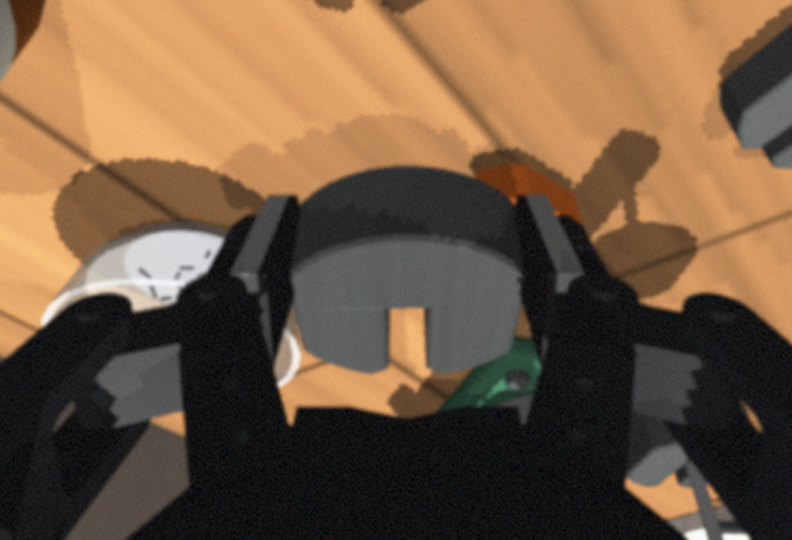

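>>> {"op": "play_rows", "data": {
  "plan": [
    {"dx": 0.17,"dy": 1.98,"dz": 0,"spin": 0.1066,"fingers": 5.0},
    {"dx": 0.17,"dy": 1.98,"dz": 0,"spin": 0.1066,"fingers": 5.0},
    {"dx": 0.17,"dy": 1.98,"dz": 0,"spin": 0.1066,"fingers": 5.0},
    {"dx": 0.17,"dy": 1.98,"dz": 0,"spin": 0.1066,"fingers": 5.0},
    {"dx": 0.17,"dy": 1.98,"dz": 0,"spin": 0.1066,"fingers": 5.0},
    {"dx": 0.17,"dy": 1.98,"dz": 0,"spin": 0.1066,"fingers": 5.0},
    {"dx": 0.17,"dy": 1.98,"dz": 0,"spin": 0.1066,"fingers": 5.0},
    {"dx": 0.17,"dy": 1.98,"dz": 0,"spin": 0.1066,"fingers": 5.0},
    {"dx": 0.17,"dy": 1.98,"dz": 0,"spin": 0.1066,"fingers": 5.0},
    {"dx": 0,"dy": 0,"dz": 0,"spin": 0,"fingers": 5.0},
    {"dx": 0,"dy": 0,"dz": 0,"spin": 0,"fingers": 5.0},
    {"dx": 0,"dy": 0,"dz": 0,"spin": 0,"fingers": 5.0}
  ]
}}

```text
time: 19.5
tool_pos: [595.8, -43.0, 66.8]
tool_rot: [-0.114, 0.802, -0.562, -0.168]
contact_force: [-0.7, -0.2, -4.5]
opening: 52.4
```

Run:
```python
from grasp import *
c=arm.read_camera("wrist"); np.save("w16.npy",c,allow_pickle=True); crop(c,100,180,540,480,1.8,"w16.png"); tilt(S())
s=arm.read_camera("scene"); np.save("s16.npy",s,allow_pickle=True)
crop(s,250,170,390,290,5.5,"s16.png")
```

```text
t 19.55 pos [595.7 -43.5  67.1] d 109.78 F [ 0.09 -0.67 -5.48] M [-1.798 -0.689  0.029] open 53.0 q [-0.07  0.59  0.35 -0.37 -1.52  0.47]
tool z [-0.141  0.372 -0.918] tilt 23.4 tilt az 110.8 jaw y [-0.94  -0.341  0.006] jaw az -160.1
```

View pics/w16.png

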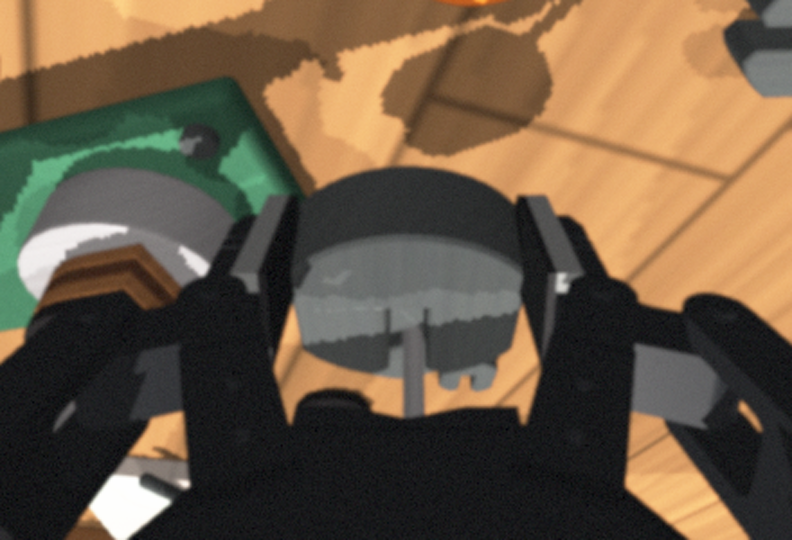

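View pics/s16.png

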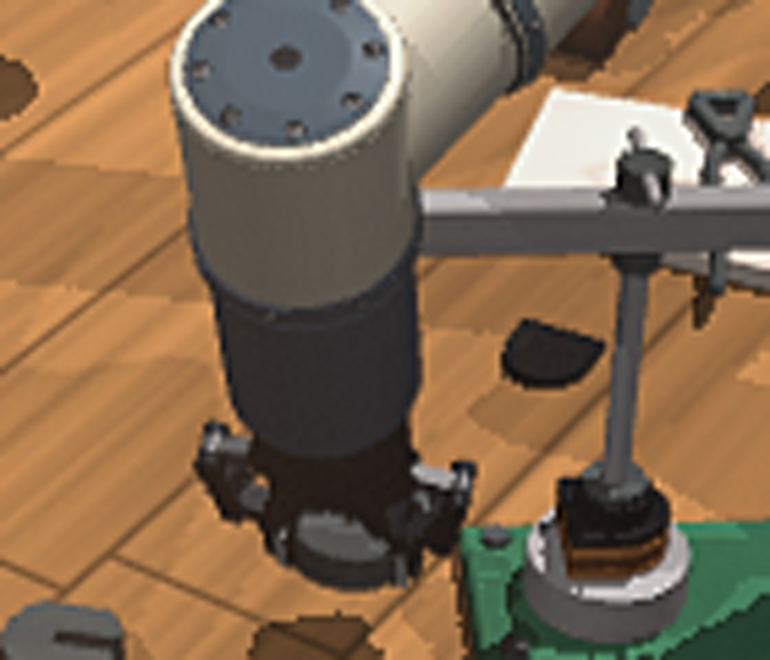

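```bash
cat > rod.py <<'E'
from grasp import *
def rodpts(c,s,zoom=1.8,x0=100,y0=180,cols=(385,440),rows=(310,412)):
    w,x,y,z=s["tool_rot"]; M=Ro.from_quat([x,y,z,w]).as_matrix()
    P,u,v=pts(c); m=(u>=cols[0]/zoom+x0)&(u<=cols[1]/zoom+x0)&(v>=rows[0]/zoom+y0)&(v<=rows[1]/zoom+y0)&(P[:,2]>105)&(P[:,2]<245)
    Q=P[m]; n=M[:,1].copy(); n[2]=0; n/=np.linalg.norm(n); d=np.array([n[1],-n[0]])*1.0
    if d@M[:2,2]<0: d=-d
    r=Q[:,:2]-s["tool_pos"][:2]; lat=r@n[:2]; al=r@d
    for zl in range(105,245,15):
        k=(Q[:,2]>=zl)&(Q[:,2]<zl+15)
        if k.sum()>2: print(zl,k.sum(),"xy",np.median(Q[k,:2],0).round(1),"along",np.median(al[k]).round(1),"lat(min,med,max)",np.percentile(lat[k],[3,50,97]).round(1))
    print("jaw axis n",n.round(3),"d",d.round(3))
E
python3 - <<'E'
from rod import *
c=np.load("w16.npy",allow_pickle=True).item(); s=arm.read_state(); rodpts(c,s)
E
```

```text
105 616 xy [580.8 -20.2] along 26.6 lat(min,med,max) [-6.3  4.   7.7]
120 30 xy [587.5 -39.7] along 6.5 lat(min,med,max) [5.  6.3 7.5]
jaw axis n [-0.94  -0.341  0.   ] d [-0.341  0.94 ]
```

Run:
```python
from rod import *
c=np.load("w16.npy",allow_pickle=True).item(); s=arm.read_state()
P,u,v=pts(c); 
for vv in range(360,412,4):
    row=[]
    for uu in range(322,336,1):
        k=(u==uu)&(v==vv)
        row.append(int(P[k][0][2]) if k.any() else -1)
    print(vv,row)
crop(c,290,330,370,415,7,"w16z.png")
```

```text
360 [91, 92, 91, 92, 91, 91, 92, 91, 92, 91, 92, 92, 91, 106]
364 [84, 85, 91, 90, 91, 91, 91, 91, 91, 91, 91, 91, 90, 108]
368 [88, 88, 93, 94, 94, 95, 94, 94, 95, 94, 94, 93, 93, 90]
372 [91, 90, 96, 96, 97, 96, 96, 97, 97, 96, 97, 96, 96, 91]
376 [92, 92, 99, 99, 98, 99, 99, 99, 99, 99, 99, 99, 98, 91]
380 [92, 92, 101, 101, 102, 101, 101, 102, 101, 102, 102, 101, 100, 92]
384 [92, 91, 104, 104, 105, 104, 104, 105, 104, 104, 105, 104, 103, 91]
388 [92, 91, 106, 106, 106, 107, 107, 107, 106, 107, 107, 106, 106, 0]
392 [0, 0, 108, 108, 109, 108, 110, 109, 110, 110, 108, 109, 108, 108]
396 [0, 1, 110, 111, 111, 111, 111, 112, 111, 112, 111, 111, 111, 110]
400 [0, 1, 112, 113, 113, 113, 114, 114, 114, 114, 113, 113, 113, 112]
404 [1, 0, 115, 116, 116, 115, 116, 116, 116, 116, 116, 116, 115, 114]
408 [0, 0, 117, 119, 118, 118, 118, 118, 118, 118, 118, 118, 118, 117]
```

View pics/w16z.png

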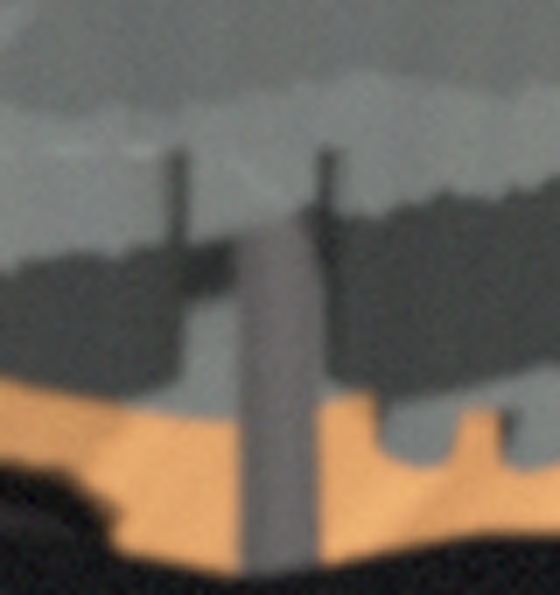

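```bash
cat > rod.py <<'E'
from grasp import *
def rodpts(c,s,vr=(372,409),ur=(318,345),zmin=95):
    w,x,y,z=s["tool_rot"]; M=Ro.from_quat([x,y,z,w]).as_matrix()
    P,u,v=pts(c); n=M[:,1].copy(); n[2]=0; n/=np.linalg.norm(n); d=np.array([n[1],-n[0]])
    if d@M[:2,2]<0: d=-d
    out=[]
    for vv in range(vr[0],vr[1],4):
        k=(v==vv)&(u>=ur[0])&(u<=ur[1])&(P[:,2]>zmin)
        if k.sum()<6: continue
        Q=P[k]; r=Q[:,:2]-s["tool_pos"][:2]; lat=r@n[:2]; al=r@d
        print(vv,"z",np.median(Q[:,2]).round(),"n",k.sum(),"width",(lat.max()-lat.min()).round(1),"lat mid",((lat.max()+lat.min())/2).round(2),"along near",al.min().round(1),np.median(al).round(1))
        out.append([(lat.max()+lat.min())/2,al.min()+3.5])
    o=np.median(out,0); ax=s["tool_pos"][:2]+o[0]*n[:2]+o[1]*d
    print("rod axis lat,along from T:",o.round(2),"world",ax.round(1),"d",d.round(3),"n",n[:2].round(3))
E
python3 - <<'E'
from rod import *
c=np.load("w16.npy",allow_pickle=True).item(); s=arm.read_state(); rodpts(c,s)
# slot edges at disc top z ~119..: pixel columns at v~ 352: slot left 315.5, right 336.5
w,x,y,z=s["tool_rot"]; M=Ro.from_quat([x,y,z,w]).as_matrix()
for (uu,vv) in ((315.5,355),(337,355),(315.5,362),(337,362)):
    for zt in (119,): 
        p=onz(c,[uu],[vv],zt)[0]; r=p[:2]-s["tool_pos"][:2]; n=M[:2,1]; print(uu,vv,p.round(1),"lat",(r@n).round(2), "along",(r@np.array([-.341,.94])).round(1))
P,u,v=pts(c)
for (uu,vv) in ((326,345),(345,355),(300,355),(326,300),(326,320),(290,340),(360,340)):
    k=(u==uu)&(v==vv); print(uu,vv,P[k].round(1))
E
```

```text
372 z 97.0 n 21 width 10.0 lat mid 3.37 along near 14.3 57.3
376 z 100.0 n 21 width 10.2 lat mid 3.42 along near 18.1 57.8
380 z 103.0 n 21 width 10.3 lat mid 3.47 along near 22.7 56.1
384 z 105.0 n 20 width 10.6 lat mid 3.61 along near 27.1 56.5
388 z 107.0 n 11 width 5.9 lat mid 1.26 along near 56.9 58.0
392 z 109.0 n 12 width 6.4 lat mid 1.53 along near 56.0 58.6
396 z 112.0 n 12 width 6.4 lat mid 1.5 along near 55.4 58.1
400 z 114.0 n 12 width 6.3 lat mid 1.46 along near 57.0 58.4
404 z 116.0 n 12 width 6.3 lat mid 1.44 along near 56.7 58.2
408 z 119.0 n 13 width 6.2 lat mid 1.38 along near -52.7 57.8
rod axis lat,along from T: [ 1.51 44.78] world [579.   -2.2] d [-0.341  0.94 ] n [-0.94  -0.341]
315.5 355 [600.6 -41.5 119. ] lat -5.45 along 0.4
337 355 [591.6 -44.7 119. ] lat 4.17 along 0.5
315.5 362 [598.7 -35.7 119. ] lat -5.56 along 6.5
337 362 [589.3 -39.  119. ] lat 4.32 along 6.7
326 345 [[599.3 -51.4 119.4]]
345 355 [[588.7 -47.1 119.8]]
300 355 [[607.9 -41.8 120.6]]
326 300 [[607.4 -73.7 114. ]]
326 320 [[605.4 -68.1 119.2]]
290 340 [[614.8 -49.7 119.3]]
360 340 [[587.1 -59.9 119.5]]
```

>>> {"op": "play_rows", "data": {
  "plan": [
    {"dx": -0.47,"dy": 0.73,"dz": 0,"spin": 0,"fingers": 5.0},
    {"dx": -0.46,"dy": 0.73,"dz": 0,"spin": 0,"fingers": 5.0},
    {"dx": -0.27,"dy": 0.75,"dz": 0,"spin": 0,"fingers": 5.0},
    {"dx": -0.27,"dy": 0.75,"dz": 0,"spin": 0,"fingers": 5.0},
    {"dx": -0.27,"dy": 0.75,"dz": 0,"spin": 0,"fingers": 5.0},
    {"dx": -0.17,"dy": 0.47,"dz": 0,"spin": 0,"fingers": 5.0},
    {"dx": 0,"dy": 0,"dz": 0,"spin": 0,"fingers": 5.0},
    {"dx": 0,"dy": 0,"dz": 0,"spin": 0,"fingers": 5.0}
  ]
}}

```text
time: 20.27
tool_pos: [576.6, -0.7, 67.5]
tool_rot: [-0.114, 0.802, -0.562, -0.168]
contact_force: [0.1, -0.2, -5.0]
opening: 53.2
```

Run:
```python
from rod import *
c=arm.read_camera("wrist"); S(); c=arm.read_camera("wrist"); s=S(); np.save("w17.npy",c,allow_pickle=True)
crop(c,250,300,410,415,4.8,"w17.png"); rodpts(c,s,vr=(350,409))
k=arm.read_camera("scene"); crop(k,260,170,380,290,5,"s17.png")
```

```text
t 20.32 pos [576.7  -1.   67.4] d 109.9 F [ 0.67  0.63 -4.7 ] M [-1.741 -0.782 -0.043] open 53.1 q [-0.01  0.53  0.26 -0.38 -1.46  0.43]
t 20.37 pos [576.8  -1.3  67.3] d 109.87 F [-0.2  -0.87 -5.69] M [-1.703 -0.751 -0.041] open 52.9 q [-0.01  0.53  0.26 -0.38 -1.46  0.43]
350 z 120.0 n 28 width 11.8 lat mid 2.04 along near -7.2 -5.2
354 z 113.0 n 23 width 12.2 lat mid 1.97 along near -2.1 10.8
358 z 115.0 n 23 width 12.3 lat mid 2.0 along near 0.3 11.3
362 z 117.0 n 23 width 12.4 lat mid 2.11 along near 4.3 10.7
366 z 119.0 n 22 width 12.6 lat mid 2.21 along near 8.6 11.1
370 z 120.0 n 22 width 12.7 lat mid 2.28 along near 10.0 12.2
374 z 122.0 n 22 width 12.9 lat mid 2.37 along near 11.0 13.0
378 z 124.0 n 22 width 12.9 lat mid 2.45 along near 10.2 13.0
382 z 126.0 n 20 width 13.2 lat mid 2.58 along near 10.2 12.5
386 z 128.0 n 16 width 13.3 lat mid 2.64 along near 9.9 11.5
390 z 130.0 n 13 width 5.4 lat mid -1.27 along near 10.0 11.2
394 z 132.0 n 13 width 5.4 lat mid -1.3 along near 10.1 11.1
398 z 134.0 n 13 width 5.3 lat mid -1.31 along near 10.5 12.0
402 z 135.0 n 13 width 5.3 lat mid -1.31 along near 10.4 11.9
406 z 137.0 n 13 width 5.2 lat mid -1.3 along near 10.7 11.3
rod axis lat,along from T: [ 2.04 13.54] world [570.2  10.8] d [-0.342  0.94 ] n [-0.94  -0.342]
```

View pics/w17.png

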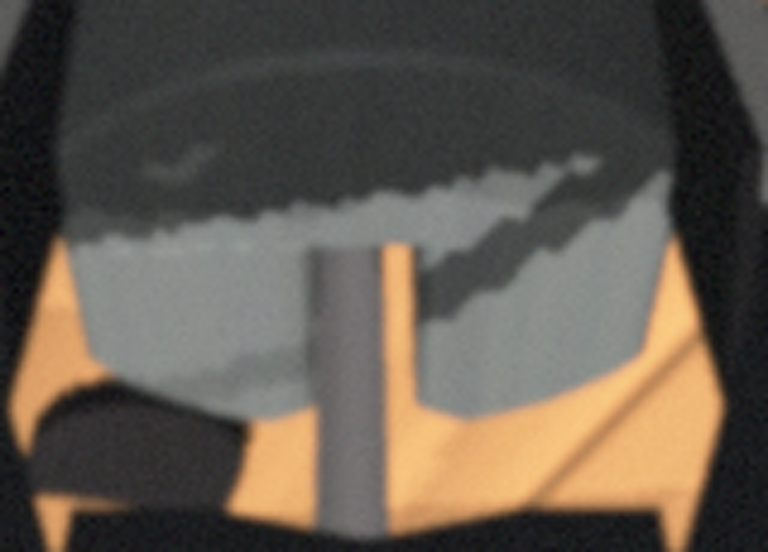

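View pics/s17.png

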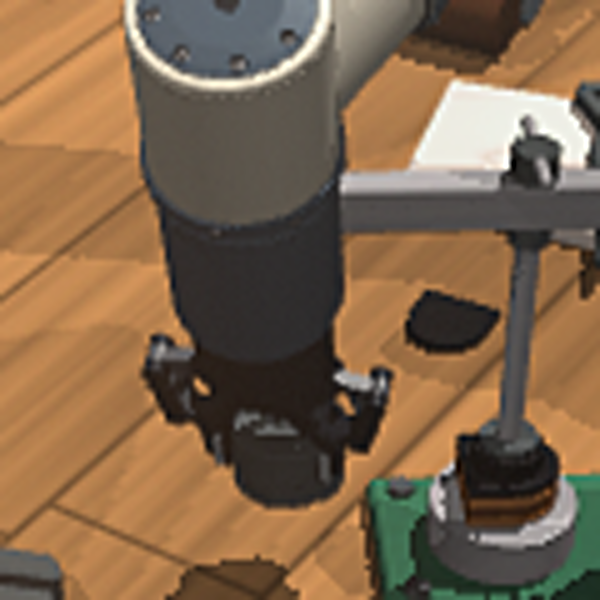

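>>> {"op": "play_rows", "data": {
  "plan": [
    {"dx": -0.05,"dy": 0.4,"dz": 0,"spin": 0,"fingers": 5.0},
    {"dx": -0.13,"dy": 0.38,"dz": 0,"spin": 0,"fingers": 5.0},
    {"dx": -0.14,"dy": 0.38,"dz": 0,"spin": 0,"fingers": 5.0},
    {"dx": 0,"dy": 0,"dz": 0,"spin": 0,"fingers": 5.0},
    {"dx": 0,"dy": 0,"dz": 0,"spin": 0,"fingers": 5.0}
  ]
}}

```text
time: 20.83
tool_pos: [573.4, 10.8, 67.4]
tool_rot: [-0.114, 0.802, -0.562, -0.168]
contact_force: [-0.8, -0.3, -5.1]
opening: 52.7
```

Run:
```python
from rod import *
c=arm.read_camera("wrist"); S(); c=arm.read_camera("wrist"); s=S(); np.save("w18.npy",c,allow_pickle=True)
crop(c,250,300,410,415,4.8,"w18.png"); rodpts(c,s,vr=(382,409),ur=(318,338),zmin=123)
```

```text
t 20.88 pos [573.5  10.6  67.4] d 109.9 F [ 0.51  0.85 -4.89] M [-1.769 -0.658  0.002] open 53.0 q [ 0.01  0.52  0.24 -0.38 -1.45  0.42]
t 20.93 pos [573.5  10.5  67.4] d 109.89 F [-0.23  0.23 -3.8 ] M [-1.794 -0.683 -0.014] open 53.0 q [ 0.01  0.52  0.24 -0.38 -1.45  0.42]
382 z 133.0 n 15 width 5.9 lat mid -0.8 along near -2.7 -0.8
386 z 134.0 n 15 width 5.9 lat mid -0.78 along near -2.0 -0.6
390 z 136.0 n 15 width 5.8 lat mid -0.81 along near -1.9 -1.0
394 z 138.0 n 14 width 5.8 lat mid -0.82 along near -2.1 -1.1
398 z 139.0 n 15 width 5.7 lat mid -0.84 along near -2.3 -0.5
402 z 141.0 n 15 width 5.6 lat mid -0.83 along near -1.7 -0.4
406 z 142.0 n 16 width 6.1 lat mid -0.62 along near -1.5 -0.7
rod axis lat,along from T: [-0.81  1.5 ] world [573.8  12.2] d [-0.343  0.939] n [-0.939 -0.343]
```

View pics/w18.png

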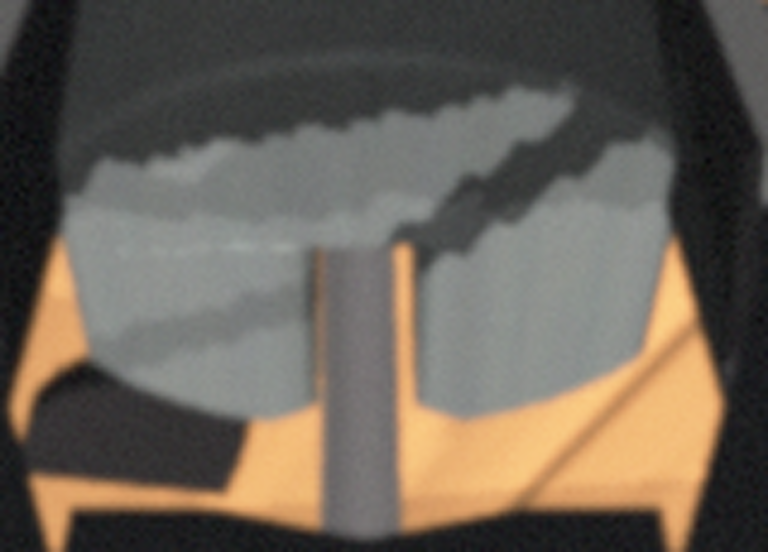

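>>> {"op": "play_rows", "data": {
  "plan": [
    {"dx": -0.05,"dy": 0.13,"dz": 0,"spin": 0,"fingers": 5.0},
    {"dx": -0.02,"dy": 0.05,"dz": 0,"spin": 0,"fingers": 5.0},
    {"dx": 0,"dy": 0,"dz": 0,"spin": 0,"fingers": 5.0},
    {"dx": 0,"dy": 0,"dz": 0,"spin": 0,"fingers": 5.0}
  ]
}}

```text
time: 21.27
tool_pos: [572.8, 12.3, 67.3]
tool_rot: [-0.114, 0.802, -0.562, -0.168]
contact_force: [1.0, 0.2, -4.7]
opening: 53.2
```

Run:
```python
from rod import *
F=[]
for i in range(4):
    c=arm.read_camera("wrist"); s=arm.read_state(); F.append(s["contact_force"])
print(np.mean(F,0).round(2)); S()
rodpts(c,s,vr=(382,409),ur=(318,338),zmin=123)
```

```text
[ 0.03 -0.17 -4.77]
t 21.47 pos [572.8  12.3  67.3] d 109.87 F [ 0.46 -0.63 -4.89] M [-1.774 -0.664 -0.05 ] open 52.9 q [ 0.01  0.52  0.24 -0.39 -1.45  0.42]
382 z 133.0 n 15 width 5.8 lat mid -0.87 along near -3.5 -2.7
386 z 135.0 n 15 width 5.8 lat mid -0.84 along near -3.5 -2.6
390 z 137.0 n 15 width 5.7 lat mid -0.87 along near -3.5 -2.4
394 z 138.0 n 15 width 5.7 lat mid -0.87 along near -3.7 -2.8
398 z 140.0 n 15 width 5.6 lat mid -0.89 along near -3.4 -2.4
402 z 141.0 n 16 width 6.0 lat mid -0.67 along near -3.8 -2.5
406 z 143.0 n 16 width 5.9 lat mid -0.7 along near -3.7 -2.6
rod axis lat,along from T: [-0.87 -0.05] world [573.6  12.5] d [-0.342  0.94 ] n [-0.94  -0.342]
```

>>> {"op": "play_rows", "data": {
  "plan": [
    {"dx": -0.02,"dy": 0.05,"dz": -0.1,"spin": 0,"fingers": 5.0},
    {"dx": 0,"dy": 0,"dz": -0.15,"spin": 0,"fingers": 5.0},
    {"dx": 0,"dy": 0,"dz": -0.15,"spin": 0,"fingers": 5.0},
    {"dx": 0,"dy": 0,"dz": -0.1,"spin": 0,"fingers": 5.0},
    {"dx": 0,"dy": 0,"dz": 0,"spin": 0,"fingers": 5.0},
    {"dx": 0,"dy": 0,"dz": 0,"spin": 0,"fingers": 5.0}
  ]
}}

```text
time: 21.97
tool_pos: [572.5, 12.8, 62.2]
tool_rot: [-0.114, 0.802, -0.562, -0.168]
contact_force: [-0.7, 0.4, -4.7]
opening: 53.0
```

```bash
cat > ff.py <<'E'
from rod import *
F=[]
for i in range(4):
    c=arm.read_camera("wrist"); s=arm.read_state(); F.append(s["contact_force"])
print(np.mean(F,0).round(2)); S()
E
python3 ff.py
```

```text
[-0.04 -0.04 -4.37]
t 22.17 pos [572.7  12.8  62.4] d 109.88 F [ 0.41  0.79 -4.51] M [-1.804 -0.687  0.005] open 53.5 q [ 0.01  0.52  0.23 -0.39 -1.44  0.42]
```

>>> {"op": "play_rows", "data": {
  "plan": [
    {"dx": 0,"dy": 0,"dz": -0.06,"spin": 0,"fingers": 5.0},
    {"dx": 0.02,"dy": 0.02,"dz": -0.06,"spin": 0,"fingers": 5.0},
    {"dx": 0.03,"dy": 0.02,"dz": -0.06,"spin": 0,"fingers": 5.0},
    {"dx": 0.03,"dy": 0.02,"dz": -0.06,"spin": 0,"fingers": 5.0},
    {"dx": 0,"dy": 0,"dz": 0,"spin": 0,"fingers": 5.0},
    {"dx": 0,"dy": 0,"dz": 0,"spin": 0,"fingers": 5.0}
  ]
}}

```text
time: 22.67
tool_pos: [573.4, 13.3, 60.1]
tool_rot: [-0.114, 0.802, -0.562, -0.168]
contact_force: [-0.8, -0.8, -3.3]
opening: 53.1
```

```bash
python3 ff.py
python3 - <<'E'
from h import *
s=arm.read_camera("scene"); crop(s,260,190,380,290,6,"s19.png")
E
```

```text
[-0.5  -0.46 -2.98]
t 22.87 pos [573.4  13.4  60.1] d 109.88 F [-0.37 -0.35 -2.6 ] M [-1.778 -0.412  0.143] open 53.2 q [ 0.01  0.53  0.23 -0.39 -1.44  0.42]
```

View pics/s19.png

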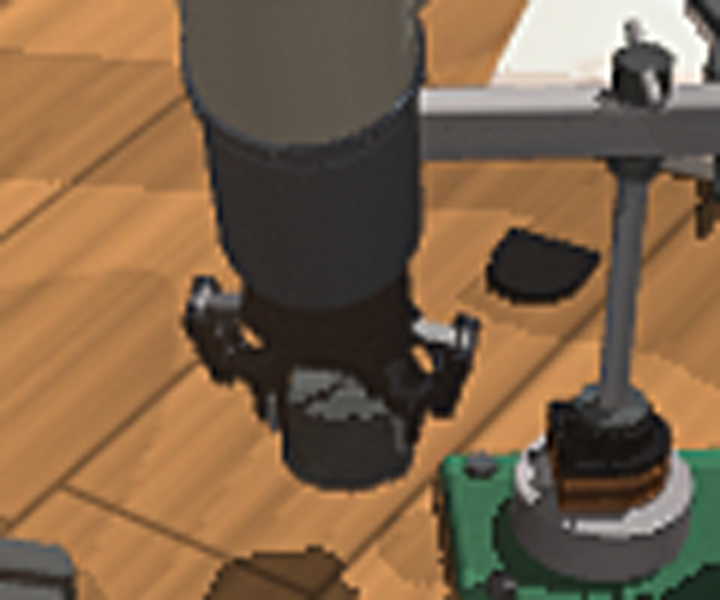

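>>> {"op": "play_rows", "data": {
  "plan": [
    {"dx": 0.03,"dy": 0.02,"dz": -0.05,"spin": 0,"fingers": 5.0},
    {"dx": 0.03,"dy": 0.02,"dz": -0.05,"spin": 0,"fingers": 5.0},
    {"dx": 0.03,"dy": 0.02,"dz": -0.05,"spin": 0,"fingers": 5.0},
    {"dx": 0,"dy": 0,"dz": 0,"spin": 0,"fingers": 5.0},
    {"dx": 0,"dy": 0,"dz": 0,"spin": 0,"fingers": 5.0}
  ]
}}

```text
time: 23.33
tool_pos: [574.2, 13.9, 58.6]
tool_rot: [-0.114, 0.802, -0.562, -0.168]
contact_force: [-1.4, -0.7, -0.9]
opening: 53.3
```

```bash
python3 ff.py
```

```text
[-1.62 -1.26 -0.47]
t 23.53 pos [574.3  13.9  58.6] d 109.88 F [-1.82 -1.49 -0.41] M [-1.591  0.089  0.3  ] open 53.0 q [ 0.01  0.53  0.23 -0.39 -1.43  0.42]
```

>>> {"op": "play_rows", "data": {
  "plan": [
    {"dx": 0,"dy": 0,"dz": 0,"spin": 0,"fingers": 5.4},
    {"dx": 0,"dy": 0,"dz": 0,"spin": 0,"fingers": 5.7},
    {"dx": 0,"dy": 0,"dz": 0,"spin": 0,"fingers": 6.0},
    {"dx": 0,"dy": 0,"dz": 0,"spin": 0,"fingers": 6.5},
    {"dx": 0,"dy": 0,"dz": 0,"spin": 0,"fingers": 7.0},
    {"dx": 0,"dy": 0,"dz": 0,"spin": 0,"fingers": 7.0}
  ],
  "squeeze": 20
}}

```text
time: 24.03
tool_pos: [574.6, 14.1, 58.6]
tool_rot: [-0.114, 0.802, -0.562, -0.168]
contact_force: [-0.6, -0.3, -0.3]
opening: 70.1
```

```bash
python3 ff.py
python3 - <<'E'
from rod import *
c=arm.read_camera("wrist"); s=S(); np.save("w20.npy",c,allow_pickle=True)
crop(c,180,230,470,415,2.7,"w20.png"); rodpts(c,s,vr=(382,409),ur=(312,342),zmin=123)
E
```

```text
[ 0.12 -0.02  0.03]
t 24.23 pos [574.4  14.1  58.5] d 109.88 F [ 0.14 -0.38 -0.41] M [-1.147 -0.397  0.038] open 70.2 q [ 0.01  0.53  0.23 -0.39 -1.43  0.42]
t 24.28 pos [574.4  14.1  58.5] d 109.88 F [0.36 0.51 0.14] M [-1.122 -0.413  0.03 ] open 70.0 q [ 0.01  0.53  0.23 -0.39 -1.43  0.42]
382 z 125.0 n 16 width 6.2 lat mid -0.2 along near -4.9 -3.1
386 z 126.0 n 16 width 6.2 lat mid -0.24 along near -4.5 -3.1
390 z 128.0 n 17 width 6.6 lat mid -0.0 along near -4.3 -3.5
394 z 130.0 n 17 width 6.5 lat mid -0.02 along near -5.0 -3.5
398 z 131.0 n 17 width 6.5 lat mid -0.05 along near -4.7 -3.1
402 z 133.0 n 17 width 6.4 lat mid -0.06 along near -5.3 -3.0
406 z 135.0 n 17 width 6.3 lat mid -0.08 along near -4.5 -3.4
rod axis lat,along from T: [-0.06 -1.22] world [574.8  12.9] d [-0.342  0.94 ] n [-0.94  -0.342]
```

View pics/w20.png

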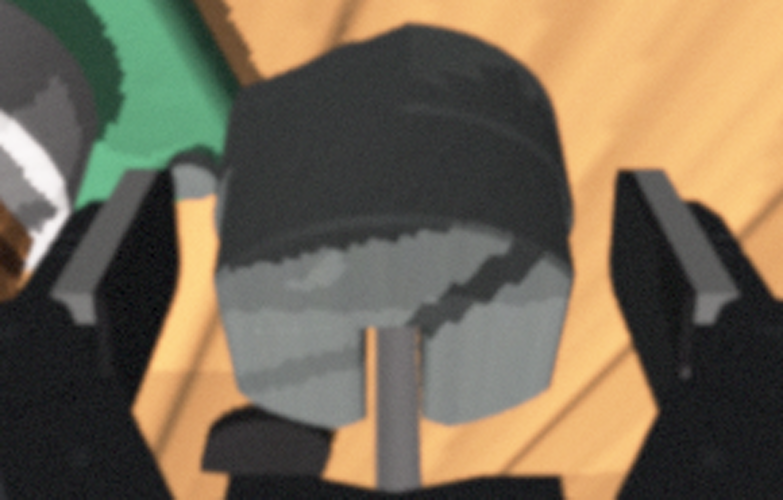

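>>> {"op": "play_rows", "data": {
  "plan": [
    {"dx": 0.35,"dy": -0.95,"dz": 0,"spin": 0,"fingers": 7.0},
    {"dx": 0.8,"dy": -2.2,"dz": 0,"spin": 0,"fingers": 7.0},
    {"dx": 1.0,"dy": -2.8,"dz": 0,"spin": 0,"fingers": 7.0},
    {"dx": 0.35,"dy": -0.95,"dz": 1.0,"spin": 0,"fingers": 7.0},
    {"dx": -1.7,"dy": -2.63,"dz": 0,"spin": -0.12,"fingers": 7.0},
    {"dx": -1.7,"dy": -2.63,"dz": 0,"spin": -0.12,"fingers": 7.0},
    {"dx": -1.7,"dy": -2.63,"dz": 0,"spin": -0.12,"fingers": 7.0},
    {"dx": -1.7,"dy": -2.63,"dz": -0.4,"spin": -0.12,"fingers": 7.0},
    {"dx": -1.7,"dy": -2.63,"dz": -0.6,"spin": -0.12,"fingers": 7.0},
    {"dx": -1.7,"dy": -2.63,"dz": -0.6,"spin": -0.12,"fingers": 7.0},
    {"dx": -1.7,"dy": -2.63,"dz": -0.8,"spin": -0.12,"fingers": 7.0},
    {"dx": -1.7,"dy": -2.63,"dz": -0.8,"spin": -0.12,"fingers": 7.0},
    {"dx": -1.7,"dy": -2.63,"dz": -0.8,"spin": -0.12,"fingers": 7.0},
    {"dx": 0,"dy": 0,"dz": 0,"spin": 0,"fingers": 7.0},
    {"dx": 0,"dy": 0,"dz": 0,"spin": 0,"fingers": 7.0}
  ]
}}

```text
time: 25.53
tool_pos: [444.7, -293.2, 28.3]
tool_rot: [0.184, -0.397, 0.895, 0.085]
contact_force: [-0.1, 0.5, 0.2]
opening: 69.8
```

Run:
```python
from grasp import *
c=arm.read_camera("wrist");c=arm.read_camera("wrist"); crop(c,0,0,640,480,1.25,"w21.png")
print(disc2(c,443,-305,22,75,255,"f21.png",smax=70))
tipinfo(443.3,-305.2,48,zt=9.5)
```

```text
{'ang': np.float64(46.0), 'w': np.float64(54.9), 'L': np.float64(62.5), 'cenmid': array([ 441.3, -307.6]), 'cenrear': array([ 442.5, -306.4]), 'slotang': np.float64(47.0), 'area': np.float64(2655.25)}
t 25.63 pos [ 446.6 -292.2   28.8] d 48.03 F [ 0.28 -0.49 -0.05] M [-0.858  0.737 -0.021] open 70.1 q [-0.62  0.37 -0.09 -0.46 -1.11  0.09]
tool z [ 0.262  0.3   -0.917] tilt 23.4 tilt az 48.9 jaw y [-0.745  0.667  0.005] jaw az 138.2
tip [ 434.4 -306.1   71.4] rel along -6.6 lat 6.0 z 71.4
move cm [-0.32 -1.25 -6.19] spin -0.003
```

View pics/w21.png

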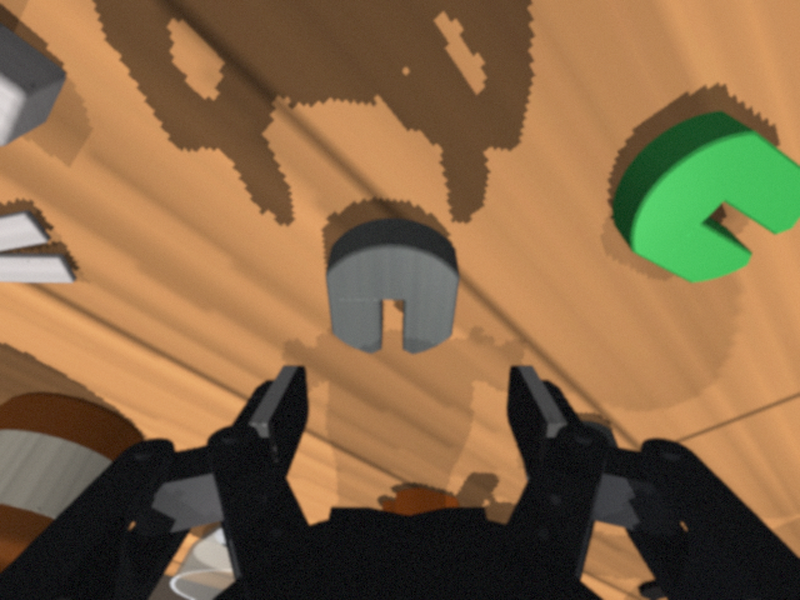

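View pics/f21.png

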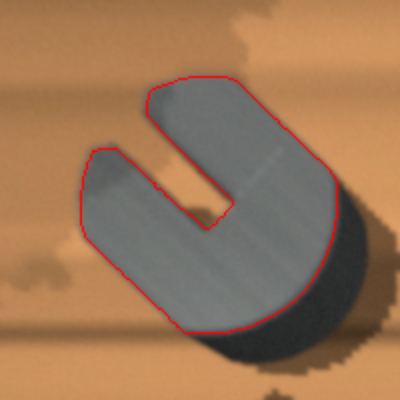

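>>> {"op": "play_rows", "data": {
  "plan": [
    {"dx": -0.42,"dy": -1.35,"dz": -0.4,"spin": -0.024,"fingers": 7.0},
    {"dx": 0,"dy": 0,"dz": -1.0,"spin": 0,"fingers": 7.0},
    {"dx": 0,"dy": 0,"dz": -1.0,"spin": 0,"fingers": 7.0},
    {"dx": 0,"dy": 0,"dz": 0,"spin": 0,"fingers": 7.0}
  ]
}}

```text
time: 25.97
tool_pos: [441.5, -303.2, 2.0]
tool_rot: [0.185, -0.388, 0.899, 0.086]
contact_force: [-1.0, 0.1, -0.2]
opening: 69.8
```

Run:
```python
from grasp import *
c=arm.read_camera("wrist");c=arm.read_camera("wrist");c=arm.read_camera("wrist")
tipinfo(442.7,-306.1,46.7,zt=9.5)
```

```text
t 26.12 pos [ 442.4 -304.6    4.2] d 46.68 F [ 0.63 -0.01 -0.07] M [-0.892  0.825  0.009] open 70.3 q [-0.64  0.41 -0.1  -0.47 -1.07  0.12]
tool z [ 0.267  0.294 -0.918] tilt 23.4 tilt az 47.7 jaw y [-0.73   0.684  0.007] jaw az 136.8
tip [ 429.9 -318.3   46.9] rel along -17.7 lat 0.9 z 46.9
move cm [ 0.04 -0.09 -3.74] spin -0.003
```

>>> {"op": "play_rows", "data": {
  "plan": [
    {"dx": 0.04,"dy": -0.09,"dz": -1.3,"spin": 0,"fingers": 7.0},
    {"dx": 0,"dy": 0,"dz": -1.2,"spin": 0,"fingers": 7.0},
    {"dx": 0,"dy": 0,"dz": -0.8,"spin": 0,"fingers": 7.0},
    {"dx": 0,"dy": 0,"dz": -0.4,"spin": 0,"fingers": 7.0},
    {"dx": 0,"dy": 0,"dz": 0,"spin": 0,"fingers": 6.5},
    {"dx": 0,"dy": 0,"dz": 0,"spin": 0,"fingers": 6.1},
    {"dx": 0,"dy": 0,"dz": 0,"spin": 0,"fingers": 5.8},
    {"dx": 0,"dy": 0,"dz": 0,"spin": 0,"fingers": 5.4},
    {"dx": 0,"dy": 0,"dz": 0,"spin": 0,"fingers": 5.0},
    {"dx": 0,"dy": 0,"dz": 0,"spin": 0,"fingers": 5.0},
    {"dx": 0,"dy": 0,"dz": 0,"spin": 0,"fingers": 5.0}
  ],
  "squeeze": 100
}}

```text
time: 27.03
tool_pos: [442.5, -306.6, -31.3]
tool_rot: [0.185, -0.389, 0.899, 0.083]
contact_force: [-2.7, 0.6, 5.6]
opening: 53.3
```

Run:
```python
from grasp import *
c=arm.read_camera("wrist"); crop(c,100,180,540,480,1.8,"w22.png")
tipinfo(442.7,-306.1,46.7)
```

```text
t 27.08 pos [ 442.5 -306.6  -31.4] d 46.7 F [-2.47 -0.13  6.08] M [-0.241  1.296  0.38 ] open 52.7 q [-0.65  0.45 -0.13 -0.49 -1.    0.16]
tool z [ 0.269  0.293 -0.918] tilt 23.4 tilt az 47.4 jaw y [-0.729  0.684  0.005] jaw az 136.8
tip [ 430.  -320.2   11.3] rel along -19.0 lat -0.4 z 11.3
move cm [ 0.04  0.1  -0.43] spin -0.002
```

View pics/w22.png

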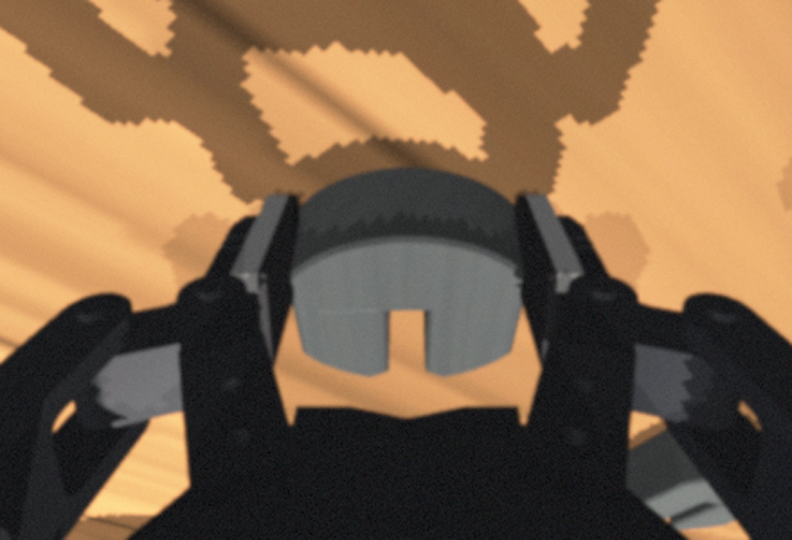

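>>> {"op": "play_rows", "data": {
  "plan": [
    {"dx": 0,"dy": 0,"dz": 0.4,"spin": 0,"fingers": 5.0},
    {"dx": 0,"dy": 0,"dz": 0.8,"spin": 0,"fingers": 5.0},
    {"dx": 0,"dy": 0,"dz": 1.6,"spin": 0,"fingers": 5.0},
    {"dx": 0,"dy": 0,"dz": 2.4,"spin": 0,"fingers": 5.0},
    {"dx": 0,"dy": 0,"dz": 2.4,"spin": 0,"fingers": 5.0},
    {"dx": 0,"dy": 0,"dz": 2.4,"spin": 0,"fingers": 5.0},
    {"dx": 0.4,"dy": 1.2,"dz": 1.8,"spin": 0,"fingers": 5.0},
    {"dx": 0.75,"dy": 2.4,"dz": 0,"spin": -0.03,"fingers": 5.0},
    {"dx": 0.75,"dy": 2.45,"dz": 0,"spin": -0.03,"fingers": 5.0},
    {"dx": 0.75,"dy": 2.45,"dz": 0,"spin": -0.03,"fingers": 5.0},
    {"dx": 0.75,"dy": 2.45,"dz": 0,"spin": -0.027,"fingers": 5.0},
    {"dx": 0.75,"dy": 2.45,"dz": 0,"spin": 0,"fingers": 5.0},
    {"dx": 0.75,"dy": 2.45,"dz": 0,"spin": 0,"fingers": 5.0},
    {"dx": 0.75,"dy": 2.45,"dz": 0,"spin": 0,"fingers": 5.0},
    {"dx": 0.75,"dy": 2.45,"dz": 0,"spin": 0,"fingers": 5.0},
    {"dx": 0.75,"dy": 2.45,"dz": 0,"spin": 0,"fingers": 5.0},
    {"dx": 0.75,"dy": 2.45,"dz": 0,"spin": 0,"fingers": 5.0},
    {"dx": 0.75,"dy": 2.45,"dz": 0,"spin": 0,"fingers": 5.0},
    {"dx": 0,"dy": 0,"dz": 0,"spin": 0,"fingers": 5.0},
    {"dx": 0,"dy": 0,"dz": 0,"spin": 0,"fingers": 5.0}
  ]
}}

```text
time: 28.75
tool_pos: [527.9, -23.5, 85.1]
tool_rot: [0.189, -0.336, 0.92, 0.073]
contact_force: [0.2, -1.0, -5.0]
opening: 53.0
```

```bash
python3 ff.py
python3 - <<'E'
from rod import *
c=arm.read_camera("wrist"); s=S(); tilt(s); np.save("w23.npy",c,allow_pickle=True)
crop(c,180,230,470,415,2.7,"w23.png"); rodpts(c,s,vr=(376,409),ur=(300,350),zmin=115)
k=arm.read_camera("scene"); crop(k,260,170,380,290,5,"s23.png")
E
```

```text
[-0.25 -0.7  -4.62]
t 28.95 pos [528.5 -25.8  85.3] d 39.84 F [ 0.43 -1.   -4.26] M [-1.307  1.563 -0.007] open 53.0 q [ 0.04  0.12 -0.31 -0.34 -0.84 -0.73]
t 29.0 pos [528.6 -25.9  85.3] d 39.83 F [-0.54  0.1  -6.13] M [-1.33   1.535  0.017] open 52.8 q [ 0.04  0.12 -0.31 -0.34 -0.84 -0.73]
tool z [ 0.301  0.26  -0.918] tilt 23.4 tilt az 40.9 jaw y [-0.643  0.766  0.006] jaw az 130.0
376 z 138.0 n 42 width 24.0 lat mid -0.48 along near 16.7 18.5
380 z 138.0 n 43 width 24.4 lat mid -0.52 along near 20.2 22.3
384 z 138.0 n 43 width 24.9 lat mid -0.56 along near 25.5 27.0
388 z 125.0 n 12 width 6.5 lat mid 1.01 along near 56.4 57.8
392 z 127.0 n 12 width 6.4 lat mid 0.99 along near 56.5 58.0
396 z 130.0 n 11 width 6.4 lat mid 0.95 along near 56.8 57.9
400 z 132.0 n 12 width 6.3 lat mid 0.92 along near 57.2 57.9
404 z 134.0 n 12 width 6.2 lat mid 0.88 along near 56.8 57.7
408 z 182.0 n 25 width 12.4 lat mid -0.89 along near -54.3 -51.9
rod axis lat,along from T: [ 0.88 59.89] world [573.9  13.2] d [0.766 0.643] n [-0.643  0.766]
```

View pics/w23.png

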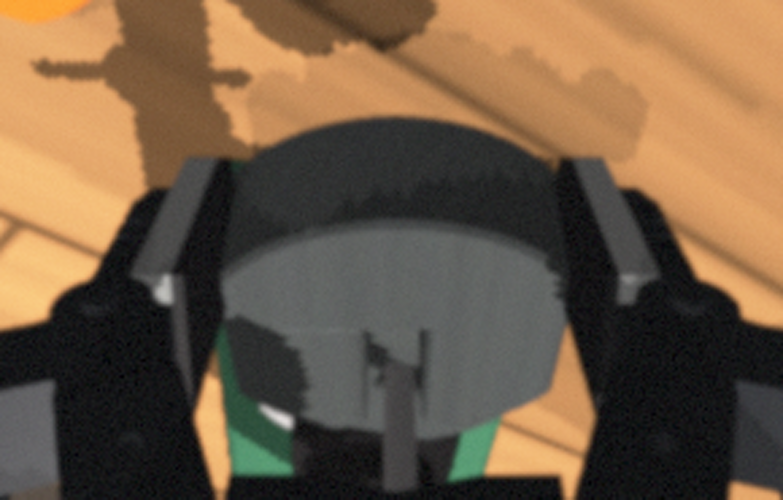

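View pics/s23.png

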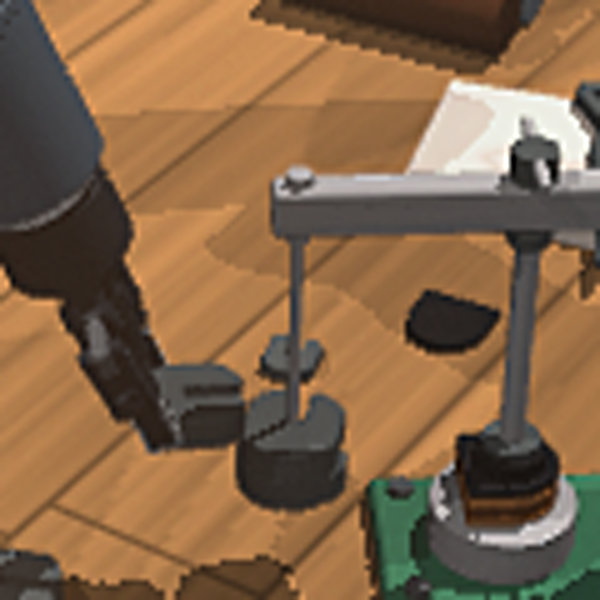

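>>> {"op": "play_rows", "data": {
  "plan": [
    {"dx": 0.64,"dy": 0.65,"dz": 0,"spin": 0,"fingers": 5.0},
    {"dx": 0.65,"dy": 0.65,"dz": 0,"spin": 0,"fingers": 5.0},
    {"dx": 0.69,"dy": 0.58,"dz": 0,"spin": 0,"fingers": 5.0},
    {"dx": 0.69,"dy": 0.58,"dz": 0,"spin": 0,"fingers": 5.0},
    {"dx": 0.69,"dy": 0.54,"dz": 0,"spin": 0,"fingers": 5.0},
    {"dx": 0,"dy": 0,"dz": 0,"spin": 0,"fingers": 5.0},
    {"dx": 0,"dy": 0,"dz": 0,"spin": 0,"fingers": 5.0}
  ]
}}

```text
time: 29.63
tool_pos: [562.9, 5.5, 85.1]
tool_rot: [0.189, -0.335, 0.92, 0.073]
contact_force: [0.4, -0.6, -6.1]
opening: 52.7
```

```bash
python3 ff.py
python3 - <<'E'
from rod import *
c=arm.read_camera("wrist"); s=S(); tilt(s); np.save("w24.npy",c,allow_pickle=True)
crop(c,250,300,410,415,4.8,"w24.png"); rodpts(c,s,vr=(388,409),ur=(312,342),zmin=140)
E
```

```text
[-0.44  0.   -4.63]
t 29.83 pos [562.4   4.8  85.4] d 39.9 F [ 0.39  0.47 -5.09] M [-1.272  1.447  0.025] open 53.2 q [ 0.11  0.16 -0.27 -0.31 -0.82 -0.81]
t 29.88 pos [562.4   4.7  85.5] d 39.9 F [ 0.07  0.16 -5.88] M [-1.299  1.528  0.017] open 53.1 q [ 0.11  0.16 -0.27 -0.31 -0.82 -0.81]
tool z [ 0.301  0.26  -0.918] tilt 23.4 tilt az 40.9 jaw y [-0.644  0.765  0.006] jaw az 130.1
388 z 147.0 n 16 width 6.8 lat mid -0.91 along near 10.2 12.0
392 z 148.0 n 15 width 6.8 lat mid -0.94 along near 11.0 12.6
396 z 151.0 n 16 width 6.7 lat mid -0.94 along near 10.9 12.0
400 z 152.0 n 16 width 6.7 lat mid -0.95 along near 10.6 11.8
404 z 154.0 n 16 width 6.6 lat mid -0.96 along near 10.6 12.2
408 z 156.0 n 16 width 6.5 lat mid -0.97 along near 10.7 12.0
rod axis lat,along from T: [-0.94 14.17] world [573.9  13.1] d [0.765 0.644] n [-0.644  0.765]
```

View pics/w24.png

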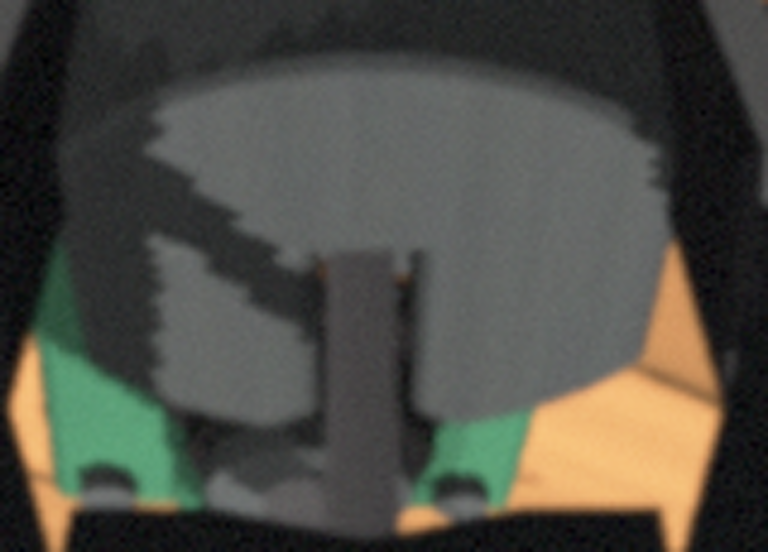

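>>> {"op": "play_rows", "data": {
  "plan": [
    {"dx": 0.35,"dy": 0.29,"dz": 0,"spin": 0,"fingers": 5.0},
    {"dx": 0.35,"dy": 0.29,"dz": 0,"spin": 0,"fingers": 5.0},
    {"dx": 0.26,"dy": 0.22,"dz": 0,"spin": 0,"fingers": 5.0},
    {"dx": 0.1,"dy": 0.09,"dz": 0,"spin": 0,"fingers": 5.0},
    {"dx": 0,"dy": 0,"dz": 0,"spin": 0,"fingers": 5.0},
    {"dx": 0,"dy": 0,"dz": 0,"spin": 0,"fingers": 5.0}
  ]
}}

```text
time: 30.38
tool_pos: [573.1, 13.9, 85.3]
tool_rot: [0.19, -0.335, 0.92, 0.072]
contact_force: [0.0, -0.1, -4.9]
opening: 53.4
```

```bash
python3 ff.py
python3 - <<'E'
from rod import *
c=arm.read_camera("wrist"); s=S(); np.save("w25.npy",c,allow_pickle=True)
crop(c,250,300,410,415,4.8,"w25.png"); rodpts(c,s,vr=(388,409),ur=(312,342),zmin=140)
E
```

```text
[ 0.27 -0.03 -5.2 ]
t 30.58 pos [573.1  13.7  85.5] d 39.91 F [ 0.92  0.38 -5.53] M [-1.288  1.48  -0.022] open 52.6 q [ 0.13  0.18 -0.25 -0.31 -0.82 -0.83]
t 30.63 pos [573.1  13.7  85.5] d 39.91 F [-0.57 -1.38 -4.5 ] M [-1.327  1.474 -0.021] open 52.6 q [ 0.13  0.18 -0.25 -0.31 -0.82 -0.83]
388 z 154.0 n 17 width 6.6 lat mid -0.76 along near -3.7 -1.8
392 z 155.0 n 17 width 6.6 lat mid -0.78 along near -3.1 -2.0
396 z 157.0 n 17 width 6.5 lat mid -0.77 along near -3.8 -2.3
400 z 159.0 n 17 width 6.5 lat mid -0.8 along near -3.1 -2.0
404 z 160.0 n 17 width 6.4 lat mid -0.81 along near -4.1 -2.2
408 z 162.0 n 17 width 6.3 lat mid -0.81 along near -3.4 -2.0
rod axis lat,along from T: [-0.79 -0.04] world [573.6  13.1] d [0.765 0.644] n [-0.644  0.765]
```

View pics/w25.png

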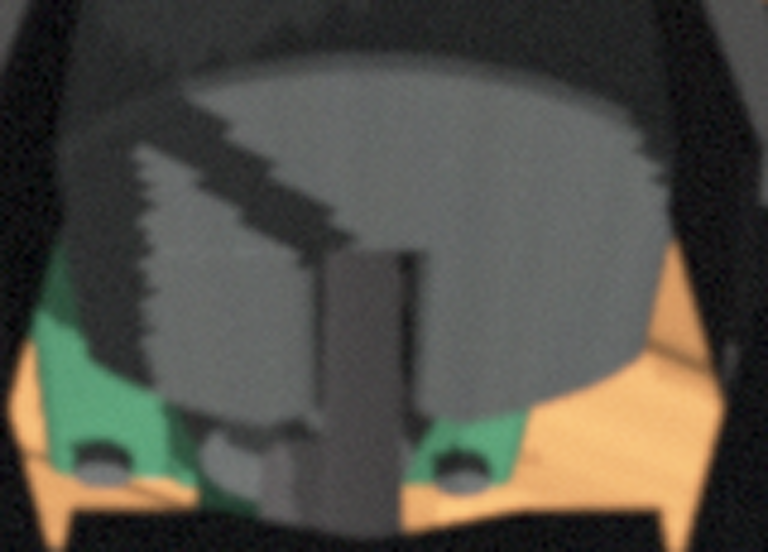

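>>> {"op": "play_rows", "data": {
  "plan": [
    {"dx": 0.05,"dy": 0.04,"dz": -0.12,"spin": 0,"fingers": 5.0},
    {"dx": 0,"dy": 0,"dz": -0.12,"spin": 0,"fingers": 5.0},
    {"dx": 0,"dy": 0,"dz": -0.1,"spin": 0,"fingers": 5.0},
    {"dx": 0,"dy": 0,"dz": -0.06,"spin": 0,"fingers": 5.0},
    {"dx": 0.01,"dy": 0.01,"dz": -0.05,"spin": 0,"fingers": 5.0},
    {"dx": 0.03,"dy": 0.02,"dz": -0.05,"spin": 0,"fingers": 5.0},
    {"dx": 0.03,"dy": 0.02,"dz": -0.05,"spin": 0,"fingers": 5.0},
    {"dx": 0,"dy": 0,"dz": 0,"spin": 0,"fingers": 5.0},
    {"dx": 0,"dy": 0,"dz": 0,"spin": 0,"fingers": 5.0}
  ]
}}

```text
time: 31.38
tool_pos: [574.4, 14.6, 80.0]
tool_rot: [0.19, -0.335, 0.92, 0.072]
contact_force: [-0.7, -1.0, -3.9]
opening: 52.9
```

```bash
python3 ff.py
```

```text
[-0.67 -0.66 -4.08]
t 31.58 pos [574.4  14.6  80. ] d 39.92 F [-0.86 -0.31 -3.63] M [-1.414  1.651  0.036] open 52.8 q [ 0.13  0.19 -0.25 -0.31 -0.81 -0.82]
```

>>> {"op": "play_rows", "data": {
  "plan": [
    {"dx": 0.025,"dy": 0.02,"dz": -0.05,"spin": 0,"fingers": 5.0},
    {"dx": 0.025,"dy": 0.02,"dz": -0.05,"spin": 0,"fingers": 5.0},
    {"dx": 0.025,"dy": 0.02,"dz": -0.05,"spin": 0,"fingers": 5.0},
    {"dx": 0.02,"dy": 0.02,"dz": -0.04,"spin": 0,"fingers": 5.0},
    {"dx": 0,"dy": 0,"dz": 0,"spin": 0,"fingers": 5.0},
    {"dx": 0,"dy": 0,"dz": 0,"spin": 0,"fingers": 5.0}
  ]
}}

```text
time: 32.08
tool_pos: [575.2, 15.3, 78.1]
tool_rot: [0.19, -0.335, 0.92, 0.072]
contact_force: [-4.1, -2.8, -1.5]
opening: 52.4
```

```bash
python3 ff.py
```

```text
[-2.82 -2.74 -1.58]
t 32.28 pos [575.2  15.3  78. ] d 39.92 F [-2.78 -2.72 -1.22] M [-1.954  2.144 -0.07 ] open 52.6 q [ 0.13  0.19 -0.26 -0.31 -0.8  -0.82]
```

>>> {"op": "play_rows", "data": {
  "plan": [
    {"dx": -0.02,"dy": -0.02,"dz": -0.04,"spin": 0,"fingers": 5.0},
    {"dx": -0.02,"dy": -0.015,"dz": -0.03,"spin": 0,"fingers": 5.0},
    {"dx": 0,"dy": 0,"dz": 0,"spin": 0,"fingers": 5.0},
    {"dx": 0,"dy": 0,"dz": 0,"spin": 0,"fingers": 5.0}
  ]
}}

```text
time: 32.62
tool_pos: [575.3, 15.3, 77.7]
tool_rot: [0.19, -0.335, 0.92, 0.072]
contact_force: [-3.2, -1.6, -0.5]
opening: 53.0
```

```bash
python3 ff.py
```

```text
[-2.45 -1.45 -0.04]
t 32.82 pos [575.3  15.3  77.6] d 39.93 F [-1.21 -1.15  0.03] M [-1.274  1.624  0.085] open 52.9 q [ 0.13  0.19 -0.26 -0.31 -0.8  -0.82]
```

Weight transferred; release slowly.

>>> {"op": "play_rows", "data": {
  "plan": [
    {"dx": 0,"dy": 0,"dz": 0,"spin": 0,"fingers": 5.4},
    {"dx": 0,"dy": 0,"dz": 0,"spin": 0,"fingers": 5.7},
    {"dx": 0,"dy": 0,"dz": 0,"spin": 0,"fingers": 6.0},
    {"dx": 0,"dy": 0,"dz": 0,"spin": 0,"fingers": 6.5},
    {"dx": 0,"dy": 0,"dz": 0,"spin": 0,"fingers": 7.0},
    {"dx": 0,"dy": 0,"dz": 0,"spin": 0,"fingers": 7.0}
  ],
  "squeeze": 20
}}

```text
time: 33.32
tool_pos: [575.4, 15.3, 77.7]
tool_rot: [0.19, -0.335, 0.92, 0.072]
contact_force: [-0.6, -0.8, -0.9]
opening: 70.0
```

```bash
python3 ff.py
python3 - <<'E'
from rod import *
c=arm.read_camera("wrist"); s=S(); np.save("w26.npy",c,allow_pickle=True)
crop(c,180,230,470,415,2.7,"w26.png"); rodpts(c,s,vr=(388,409),ur=(312,342),zmin=130)
E
```

```text
[ 0.09 -0.13 -0.05]
t 33.52 pos [575.   15.2  77.4] d 39.92 F [-1.02 -0.02  0.32] M [-0.803  0.957 -0.02 ] open 70.0 q [ 0.13  0.19 -0.26 -0.31 -0.8  -0.82]
t 33.57 pos [575.   15.2  77.4] d 39.92 F [-0.68 -0.56  1.16] M [-0.746  0.928 -0.046] open 69.9 q [ 0.13  0.19 -0.26 -0.31 -0.8  -0.82]
388 z 146.0 n 21 width 15.0 lat mid 0.28 along near -5.5 -3.1
392 z 148.0 n 17 width 6.5 lat mid -0.77 along near -4.5 -3.5
396 z 149.0 n 17 width 6.5 lat mid -0.78 along near -5.2 -3.1
400 z 151.0 n 17 width 6.4 lat mid -0.79 along near -4.1 -3.2
404 z 153.0 n 17 width 6.4 lat mid -0.79 along near -4.2 -3.6
408 z 154.0 n 17 width 6.3 lat mid -0.81 along near -4.8 -3.4
rod axis lat,along from T: [-0.78 -1.14] world [574.7  13.8] d [0.765 0.644] n [-0.644  0.765]
```

View pics/w26.png

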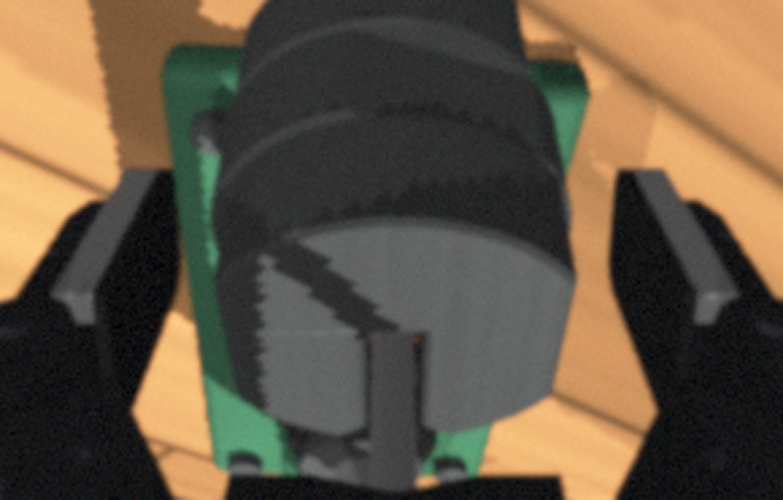

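Stack of three, rod at the slot's end. Retreat backwards along the slot and inspect.

>>> {"op": "play_rows", "data": {
  "plan": [
    {"dx": -0.6,"dy": -0.5,"dz": 0,"spin": 0,"fingers": 7.0},
    {"dx": -1.2,"dy": -1.0,"dz": 0,"spin": 0,"fingers": 7.0},
    {"dx": -2.0,"dy": -1.7,"dz": 0,"spin": 0,"fingers": 7.0},
    {"dx": -2.4,"dy": -2.0,"dz": 0,"spin": 0,"fingers": 7.0},
    {"dx": -2.4,"dy": -2.0,"dz": 0.5,"spin": 0,"fingers": 7.0},
    {"dx": -2.0,"dy": -1.7,"dz": 1,"spin": 0,"fingers": 7.0},
    {"dx": -1.0,"dy": -1.0,"dz": 1,"spin": 0,"fingers": 7.0},
    {"dx": 0,"dy": 0,"dz": 0,"spin": 0,"fingers": 7.0},
    {"dx": 0,"dy": 0,"dz": 0,"spin": 0,"fingers": 7.0}
  ]
}}

```text
time: 34.32
tool_pos: [458.9, -84.5, 103.1]
tool_rot: [0.191, -0.334, 0.92, 0.072]
contact_force: [-0.4, 0.3, -0.7]
opening: 70.1
```

Run:
```python
from h import *
S()
c=arm.read_camera("scene"); crop(c,260,180,390,290,6,"s27.png")
t=arm.read_camera("top"); crop(t,180,120,500,340,2.4,"t27.png")
w=arm.read_camera("wrist"); crop(w,0,0,640,480,1.25,"w27.png")
a=np.load("s0.npy",allow_pickle=True).item()
# sink: lever nose bolt / underside row compare between s0-era (unoccluded first)
```

```text
t 34.32 pos [458.9 -84.5 103.1] d 39.85 F [-0.37  0.31 -0.65] M [-0.845  0.824  0.026] open 70.1 q [-0.13  0.01 -0.36 -0.37 -0.95 -0.56]
```

View pics/s27.png

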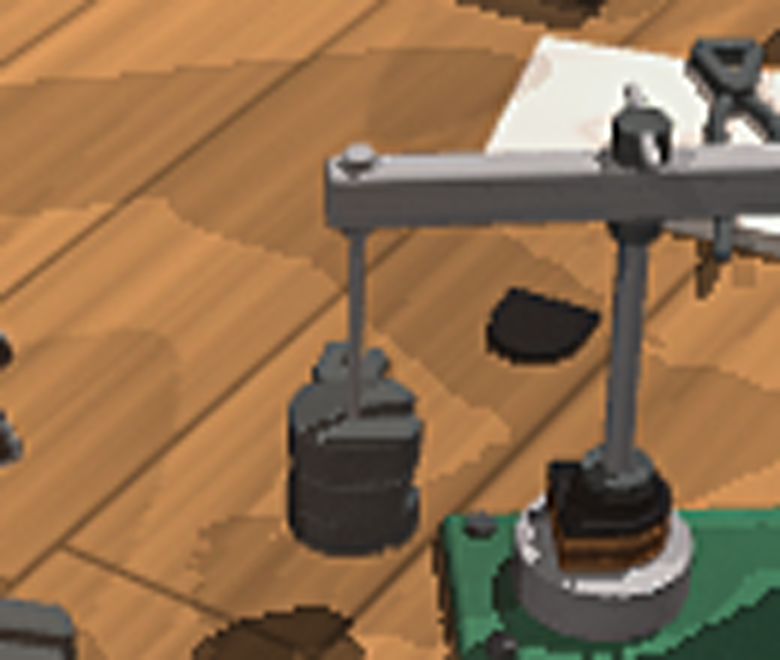

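View pics/t27.png

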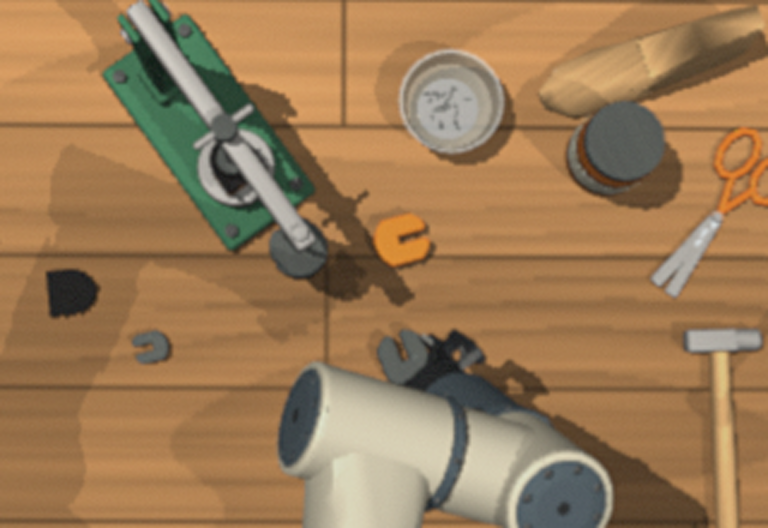

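View pics/w27.png

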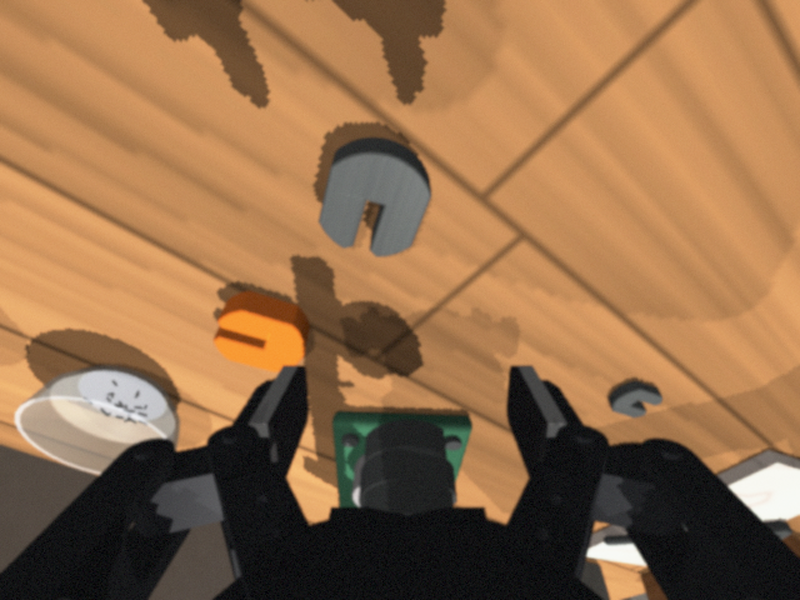

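Run:
```python
from h import *
from scipy.linalg import lstsq
for n in("scene","top"):
    c=arm.read_camera(n); P,u,v=pts(c)
    k=(np.hypot(P[:,0]-575,P[:,1]-14)<30)&(np.hypot(P[:,0]-575,P[:,1]-14)>8)&(P[:,2]>126)&(P[:,2]<138); Q=P[k]
    if len(Q)>20:
        A=np.c_[Q[:,:2]-[575,14],np.ones(len(Q))]; s=lstsq(A,Q[:,2])[0]
        print(n,len(Q),"top z",np.median(Q[:,2]).round(2),"tilt deg",np.degrees(np.hypot(*s[:2])).round(1))
    k=(P[:,2]>255)&(np.hypot(P[:,0]-568,P[:,1]-8)<14); print(n,"nose z",np.percentile(P[k,2],[10,50,90]).round(1),k.sum())
t=np.load("t0.npy",allow_pickle=True).item(); P,u,v=pts(t); k=(P[:,2]>255)&(np.hypot(P[:,0]-568,P[:,1]-8)<14); print("before",np.percentile(P[k,2],[10,50,90]).round(1))
s=S()
```

```text
scene 162 top z 129.6 tilt deg 1.2
scene nose z [257.2 269.8 277.6] 56
top 226 top z 130.13 tilt deg 0.3
top nose z [264.9 272.1 280.4] 79
before [734.  741.4 744.4]
t 34.57 pos [458.9 -83.3 101.7] d 39.94 F [-0.67 -0.8   0.21] M [-0.779  0.891 -0.033] open 70.3 q [-0.12  0.02 -0.36 -0.37 -0.95 -0.56]
```

```bash
python3 -c "
from plant import arm
print(arm.job_done())"
```

```text
the job is handed in; nothing more can be done
None
```

The two solid weights are on the hanger of the glue press on top of the hung one, and I handed the job in at about 34.6 s. No verdict was reported.

**Finding the hollow one:** I lifted each weight and read the wrist force. The one nearest the robot and hanger read about 2.6 N, so it is the hollow one. It went back where it had lain. The other two read about 4.8 N and 4.6 N, so they are solid.

**Placing:**

| Weight | Slot direction (deg, world frame) | Difference from the slot below |
|---|---|---|
| Hung weight | 45.5 (estimated from images) | – |
| First solid weight | 110 | about 65° |
| Second solid weight | 40 | 70° |

- **Setting down:** I slid each one in to the end of its slot and lowered it until the wrist carried about 0 N, then let go.
- **Side force on the rod:** it peaked at about 5 N, with the second weight held against the rod. I backed off before letting go.

**Last checks:**
- **Stack:** it stands straight and flat, with a tilt of 0.3° (top camera) to 1.2° (scene camera).
- **Centring:** after each release the wrist camera showed the rod at the end of the slot and the weight centred on it within about 1 mm.
- **Surroundings:** the gripper is clear of everything, and the other things on the bench looked undisturbed in the final pictures.

**What disagreed:**
- **Tool position:** the real fingertips sit about 46 mm behind the reported tool position. I found this from the depth images after a first grasp closed above the weight.
- **Tilted gripper:** pointing straight down, the gripper would have hit the lever and rod. I reached past the arm's limit to lean the tool 23°, and it kept that lean for the rest of the job.
- **Sink of the hanger:** I could not measure it directly, because the arm blocked the earlier view. The stack top read 129.6 to 130.1 mm against the 131.2 mm expected, which is within the 2 mm calibration.

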